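# Close candy-stick cases on a pedal press

## Robot

A 7-joint arm with a two-finger parallel gripper is mounted at the origin on the work surface. World frame = base frame: x ahead of the robot, y to its left, z up, the work surface at z = 0. Lengths are in m, angles in rad, forces in N, time in s.
With the tool pointing down it reaches from about 0.425 to 0.875 m from the base axis. Payload 4.7 kg.
Tool frame: the origin (TCP) lies on the centre line of the jaws, within the pads' length; the fingertips stand 14 mm ahead of it and the grasp point (between the pads) lies 5 mm behind it; z points along the fingers, y is the direction in which the jaws open and shut (so a half turn about z gives the same grasp; the last joint's range is limited). The gripper opens to 87 mm and grips with 3 to 60 N. Pads are 19 mm wide; open, the fingers measure 117 mm over their backs; the gripper's body (75 mm by 190 mm) begins 51 mm behind the grasp point.
Start: joints at [1.139, 0.321, -0.07, 1.45, 0.023, 1.371, -0.057], TCP at [0.28, -0.587, 0.237] pointing down, gripper open.
Joint ranges: [-2.86, 2.86], [-0.3, 2.09], [-1.38, 1.24], [0.06, 2.45], [-1.56, 4.7], [0.09, 2.05], [-2.69, 2.69]. Speed limits (rad/s): [2.57, 2.57, 3.14, 3.14, 3.14, 3.14, 3.14].

## Interface

Orientations are given as a rotation vector (axis times angle).
In Python, from bench import ctrl, optics, models gives the robot as it stands. The module is installed in compiled form; this text tells all that it offers.
- The arm moves only by the tool arm_command, never from a script. Its argument "motion" is a list of rows, each a list of 3 entries, a list of its own where there are three numbers: the shift along the tool's x, y, z in mm, then the turn, a rotation vector about the tool's x, y, z in degrees, then the closure, from 0 (fully open) to 1 (shut). In form: [[[x, y, z], [ax, ay, az], claw], ...]. A call has 1 to 8 rows; each row shifts and turns the commanded pose from where the row before left it, along the tool's axes as they then stand; what a row does not reach is not made up. A row lasts 1/12 s, in which the tool goes at most 41.7 mm and 7.16 degrees, less where a joint would pass 70% of its speed; a pose out of reach is approached as far as the arm can. A call with a gripper value outside its range is refused whole. The fingers move at their own pace and stop on an object; "force" is the grip in N (left out, the last holds). Time passes only in rows, so rows that do not move let the fingers close. It gives the time, the measured TCP pose, the force and the opening at its end, in the units of the state.
- ctrl.get_state(): the state, without advancing time (a new reading comes with each control period).
- optics.get_image(name): name is "scene" or "side" or "wrist"; returns (picture, depth): 420x560x3 uint8, blue, green, red; 420x560 float32, m along the optical axis (not along the pixel's ray), 0 where there is no reading.
- optics.camera_model(name): a dict with "fovy" (degrees; the focal length in pixels is half the picture's height over the tangent of half this angle, whatever the lens; pixels are square), "cx", "cy" (the principal point, pixels), "distortion" ([k1, k2, p1, p2, k3] as OpenCV has them; the pictures are not rectified), "rvec" (rotation vector, rad) and "tvec" (3), from world to camera coordinates, as OpenCV has them; the wrist camera has in their place "mount" (4x4, takes a point from camera to tool coordinates, whose origin is the TCP and whose axes are the flange's). Camera axes: x right, y down, z forward; pixel columns grow to the right and rows downward; lengths in m; the calibration is good to about 2 mm. A picture is of the moment at which its call begins: read the wrist's pose just before it. camera_model takes no time and is no camera call.
- ctrl.close_job(): hands the job in, once; it reports no verdict.
Trained networks look in the newest picture that a camera, given by its name, has taken for a name from the list of things; names that differ only in an ending like _2 or _b are one class to them, and where a whole thing is asked for, a point or a joint stands for the part that bears it (a point fixed in the world has none). Each returns a list of dicts, best first, with "conf" (0 to 1); they miss things now and then, are a little off and sometimes report something else, mostly with a low value. They report only what shows in the picture. A call takes as long as a camera call. They do not tell look-alikes from the thing itself.
- models.search_frame(camera, target): "location" ([x, y, z] in m, in the coordinates of the camera as it stood for that picture, good to about 4 mm: the middle of the surface that is visible of it).
- models.silhouettes(camera, target): "pixels" (420x560 bool, what is visible of it).
The state is a dict: "time": time; "joint_positions": joint angles; "qd": joint speeds; "joint_torque": joint torques, N m; "position": TCP position; "tool_rot": TCP orientation; "ft_force": force on the tool from outside, world axes, zero at the start; "torque": the same for the moment, N m; "grip_width": opening from 0.0 (shut) to 1.0 (fully open).
Only numpy, scipy, OpenCV 4.12 (cv2) and the standard library are available. Lean on these libraries where they do the work, as an engineer would, in place of code of your own. Each camera call takes 0.05 s, during which the arm holds its last target.

## Task

Close every candy-stick case on the mat: push one end in under the press's pad up to the back stop, press the pedal down to its stop with the gripper so that the pad flattens the orange tab, turn the case end for end, press the other tab the same way, and lay the closed case flat and upright in the purple tray, lengthwise across it beside the others. The cases are thin and crack easily: grip them with no more than about 30 N, set them down softly without letting them fall, and never push on the tabs or the press's beam with the gripper itself; leave the jar, label roll and tub alone.

Things in the scene. Friction and masses are not known exactly. Their poses are not given: they have to be found in the camera images.
- press: Bench closing press, fixed, grey and green. Origin on the table under the bed; x points the way a case is pushed in (roughly away from the robot), y left, z up. Bed top 30 mm up, from x = -130 mm to the stop, 130 mm wide, 6 mm lips along its sides (y = +-62.5). Guide posts at x = 85, y = +-80 mm; green top bridge to 193 mm up. Open in front and at the sides.
- press_stop (a point): Middle of the foot of the back stop's front face, on the bed: (60, 0, 30) mm in the press frame. The stop is a bar 100 mm wide, 20 mm high; a case is in place when its end squarely faces the stop, within about 6 mm of it.
- pedal (a joint): Hinged spring pedal: 0 = up (rest), 0.273 rad = down at its stop. It hinges at (165, -130, 35) mm in the press frame, 235 mm behind its foot plate. Pressing the plate takes about 5 N at first and 14 N at the stop; the spring lifts it when released.
- pedal_plate (a point): Middle of the top of the pedal's black ribbed foot plate (80 mm along press x, 60 mm wide), right of the bed, at (-59, -130, 108) mm in the press frame when up; at the stop it is level, at (-70, -130, 45) mm.
- crosshead (a joint): Steel beam of the press, linked to the pedal by a pull rod at its right end: moves down from 0 (up) to 0.030 m (pedal at the stop). Its nose (70 mm wide) reaches forward to x = 18 mm in the press frame, 123 to 151 mm above the table when up. Not to be pushed by the arm.
- pad_face (a point): Middle of the underside of the black rubber pad under the nose (x = 18 to 58 mm in the press frame, 90 mm wide): 96 mm above the table when up. It is sprung (5 N rising to 11 N, 13 mm of give); with nothing under it, it comes down to 36 mm above the bed, so it flattens a tab on a 38 mm high case.
- tray: Display tray, purple, fixed, open on top. Origin on the table under its middle. Inside 335 mm along its x and 230 mm along its y, floor 5 mm above the table, walls to 24 mm. Cases lie in it across its x (long side along its y), side by side, flat on the floor.
- mat: Mauve mat, 340 mm (x) by 225 mm (y), lying flush on the table, where the unclosed cases start. Origin at its middle.
- candy_jar: Bystander: green jar with black lid, 84 mm across, 125 mm tall, loose. Origin at the middle of its underside.
- label_roll: Bystander: white roll of labels, 90 mm across, 40 mm tall, loose. Origin at the middle of its underside.
- gum_tub: Bystander: turquoise tub, 96 mm across, 100 mm tall, loose. Origin at the middle of its underside.
- green_case: Loose candy-stick case, bright green thin-walled shell with a clear lid over striped sticks, 190 mm long (its x), 48 mm wide (y), 38 mm high, about 0.22 kg. Origin at the middle of its underside, z up. Grip it across the 48 mm at mid-length. May be absent.
- green_case_tab_a (a joint): Orange tamper tab at the +x end of the bright green case, 28 mm long, 38 mm wide, 3 mm thick. It hinges on top of the case 93 mm from the middle and points inward: 0 = flat on the lid (closed), 0.35 to 0.55 rad = standing open at the start (its tip about 15 mm above the lid). Stiff hinge: it stays where it is put.
- green_case_tab_b (a joint): Orange tamper tab at the -x end of the bright green case, 28 mm long, 38 mm wide, 3 mm thick. It hinges on top of the case 93 mm from the middle and points inward: 0 = flat on the lid (closed), 0.35 to 0.55 rad = standing open at the start (its tip about 15 mm above the lid). Stiff hinge: it stays where it is put.
- blue_case: Loose candy-stick case, turquoise blue thin-walled shell with a clear lid over striped sticks, 190 mm long (its x), 48 mm wide (y), 38 mm high, about 0.22 kg. Origin at the middle of its underside, z up. Grip it across the 48 mm at mid-length. May be absent.
- blue_case_tab_a (a joint): Orange tamper tab at the +x end of the turquoise blue case, 28 mm long, 38 mm wide, 3 mm thick. It hinges on top of the case 93 mm from the middle and points inward: 0 = flat on the lid (closed), 0.35 to 0.55 rad = standing open at the start (its tip about 15 mm above the lid). Stiff hinge: it stays where it is put.
- blue_case_tab_b (a joint): Orange tamper tab at the -x end of the turquoise blue case, 28 mm long, 38 mm wide, 3 mm thick. It hinges on top of the case 93 mm from the middle and points inward: 0 = flat on the lid (closed), 0.35 to 0.55 rad = standing open at the start (its tip about 15 mm above the lid). Stiff hinge: it stays where it is put.
- black_case: Loose candy-stick case, black thin-walled shell with a clear lid over striped sticks, 190 mm long (its x), 48 mm wide (y), 38 mm high, about 0.22 kg. Origin at the middle of its underside, z up. Grip it across the 48 mm at mid-length. May be absent.
- black_case_tab_a (a joint): Orange tamper tab at the +x end of the black case, 28 mm long, 38 mm wide, 3 mm thick. It hinges on top of the case 93 mm from the middle and points inward: 0 = flat on the lid (closed), 0.35 to 0.55 rad = standing open at the start (its tip about 15 mm above the lid). Stiff hinge: it stays where it is put.
- black_case_tab_b (a joint): Orange tamper tab at the -x end of the black case, 28 mm long, 38 mm wide, 3 mm thick. It hinges on top of the case 93 mm from the middle and points inward: 0 = flat on the lid (closed), 0.35 to 0.55 rad = standing open at the start (its tip about 15 mm above the lid). Stiff hinge: it stays where it is put.
There are look-alikes about, which are no part of the job. Leave any brown or red look-alike of the green_case alone.

How it is judged:
On the way, in this order (a step that is already met when the one before it is completed fails the run):
1. a case lies under the pad with the pedal pressed down to its stop, a tab flattened by it (value of joint pedal above 0.255 rad and ((contact force between pad and green_case_tab_a above 1 N and value of joint green_case_tab_a below 0.12 rad) or (contact force between pad and green_case_tab_b above 1 N and value of joint green_case_tab_b below 0.12 rad) or (contact force between pad and blue_case_tab_a above 1 N and value of joint blue_case_tab_a below 0.12 rad) or (contact force between pad and blue_case_tab_b above 1 N and value of joint blue_case_tab_b below 0.12 rad) or (contact force between pad and black_case_tab_a above 1 N and value of joint black_case_tab_a below 0.12 rad) or (contact force between pad and black_case_tab_b above 1 N and value of joint black_case_tab_b below 0.12 rad))), for 0.1 s.
2. a case has both tabs closed ((value of joint each of green_case_tab_a, green_case_tab_b below 0.12 rad or value of joint each of blue_case_tab_a, blue_case_tab_b below 0.12 rad or value of joint each of black_case_tab_a, black_case_tab_b below 0.12 rad)), for 0.2 s.
3. a closed case lies in the tray (((value of joint each of green_case_tab_a, green_case_tab_b below 0.12 rad and x of green_case in the frame of tray between -0.145 and 0.145 m and y of green_case in the frame of tray between -0.03 and 0.03 m and z of green_case in the frame of tray below 0.011 m and angle between green_case's own z axis and vertical below 0.1 rad) or (value of joint each of blue_case_tab_a, blue_case_tab_b below 0.12 rad and x of blue_case in the frame of tray between -0.145 and 0.145 m and y of blue_case in the frame of tray between -0.03 and 0.03 m and z of blue_case in the frame of tray below 0.011 m and angle between blue_case's own z axis and vertical below 0.1 rad) or (value of joint each of black_case_tab_a, black_case_tab_b below 0.12 rad and x of black_case in the frame of tray between -0.145 and 0.145 m and y of black_case in the frame of tray between -0.03 and 0.03 m and z of black_case in the frame of tray below 0.011 m and angle between black_case's own z axis and vertical below 0.1 rad))), for 0.2 s.
At the end, for the whole second after the job is handed in: Every case present has both tabs closed (within 0.12 rad of flat) and rests flat, lid up (tilt under 0.1 rad), on the tray's floor, its middle within 145 mm of the tray's along x and 30 mm along y; the pedal is up again (value of joint each of green_case_tab_a, green_case_tab_b, blue_case_tab_a, blue_case_tab_b, black_case_tab_a, black_case_tab_b below 0.12 rad and x of green_case in the frame of tray between -0.145 and 0.145 m and y of green_case in the frame of tray between -0.03 and 0.03 m and z of each of green_case, blue_case, black_case in the frame of tray below 0.011 m and angle between each of green_case, blue_case, black_case's own z axis and vertical below 0.1 rad and linear speed of each of green_case, blue_case, black_case below 0.02 m/s and x of blue_case in the frame of tray between -0.145 and 0.145 m and y of blue_case in the frame of tray between -0.03 and 0.03 m and x of black_case in the frame of tray between -0.145 and 0.145 m and y of black_case in the frame of tray between -0.03 and 0.03 m and value of joint pedal below 0.05 rad); the robot touches nothing.
It fails at once if the gripper crushes a case, squeezing or ramming it (over 110 N in all, about 55 N at each finger) (contact force between the fingers and green_case above 110 N or contact force between the fingers and blue_case above 110 N or contact force between the fingers and black_case above 110 N).
It fails at once if a case is let fall (in the air and out of the fingers, its underside over 45 mm above the table) ((height (world z) of green_case above 0.045 m and linear speed of green_case above 0.2 m/s and contact force between the fingers and green_case below 0.5 N) or (height (world z) of blue_case above 0.045 m and linear speed of blue_case above 0.2 m/s and contact force between the fingers and blue_case below 0.5 N) or (height (world z) of black_case above 0.045 m and linear speed of black_case above 0.2 m/s and contact force between the fingers and black_case below 0.5 N)).
It fails at once if the gripper itself pushes on a tab (over 2 N) (contact force between any of the fingers, the arm and green_case_tab_a above 2 N or contact force between any of the fingers, the arm and green_case_tab_b above 2 N or contact force between any of the fingers, the arm and blue_case_tab_a above 2 N or contact force between any of the fingers, the arm and blue_case_tab_b above 2 N or contact force between any of the fingers, the arm and black_case_tab_a above 2 N or contact force between any of the fingers, the arm and black_case_tab_b above 2 N).
It fails at once if the arm pushes on the crosshead instead of the pedal (over 8 N) (contact force between any of the fingers, the arm and crosshead above 8 N).
It fails at once if the jar, label roll or tub is moved over 20 mm or tipped (distance of any of candy_jar, label_roll, gum_tub from where it was at the start of the episode above 0.02 m or angle between any of candy_jar, label_roll, gum_tub's own z axis and vertical above 0.3 rad).
Of green_case, blue_case, black_case only 2 to 3 are there at a start; the rules pass over those that are not, and their reading is None.
At some moment in a run one of green_case, blue_case, black_case may be knocked a few centimetres aside while the robot is not near it.
It also fails if it takes over 210 s, if anything falls off the work surface, if the arm or the gripper's body presses on something with over 40 N, if the wrist force passes 120 N, or if a joint passes its speed limit or range.

## Working session

There is one attempt and no reset: what is moved stays moved. The work goes in short steps, Python scripts to look and compute and a tool call to move; the robot and the scene stay as the last step left them, time stands still between calls to the robot, and variables do not carry over. Pictures are saved under pics/ and viewed, and the job is handed in when it is done.

Besides the shell and the picture viewer there is one more tool, called after ">>>" in YAML: its name, and indented under it one key for each argument. arm_command: Moves the arm, as the interface text tells. Its arguments: {"type":"object","properties":{"motion":{"type":"array","items":{"type":"array"}},"force":{"type":"number"}},"required":["motion"]}

```bash
ls; mkdir -p pics
python3 - <<'E'
from bench import ctrl, optics, models
import cv2
print(ctrl.get_state())
for n in ["scene","side","wrist"]:
    im,d=optics.get_image(n); cv2.imwrite(f"pics/{n}0.png",im); print(n,optics.camera_model(n))
E
```

```text
pics
{'time': 0.0, 'joint_positions': array([ 1.13909838,  0.32180078, -0.07005407,  1.45166851,  0.02260083,
        1.37079237, -0.05688516]), 'qd': array([ 1.86229631e-04, -1.54100333e-04,  1.12818022e-06,  3.92346656e-04,
       -1.20161032e-04,  3.71753365e-04,  5.07618192e-05]), 'joint_torque': array([-4.82697978e-04, -4.91293001e+01, -4.04104041e-01, -3.12528241e+01,
       -6.39620307e-02,  4.38182498e-02,  1.82940507e-04]), 'position': array([ 0.27997903, -0.58603116,  0.23547894]), 'tool_rot': array([-3.06210182e+00, -6.94098642e-01,  8.18732494e-04]), 'ft_force': array([1.06440985, 0.20907153, 0.42517664]), 'torque': array([-0.0024886 ,  0.03602667, -0.020928  ]), 'grip_width': 1.0021180642702794}
scene {'fovy': 54.67196590886024, 'cx': 279.1039139489118, 'cy': 210.13009302529412, 'distortion': array([-0.11056703,  0.        ,  0.        ,  0.        ,  0.        ]), 'rvec': array([ 0.67373472,  2.51668586, -1.3015213 ]), 'tvec': array([ 0.43925234, -0.0162444 ,  1.42657429])}
side {'fovy': 45.02316070262782, 'cx': 275.4737665068197, 'cy': 204.16780267995566, 'distortion': array([0.03941354, 0.        , 0.        , 0.        , 0.        ]), 'rvec': array([ 0.54424367, -2.74858665,  1.09552162]), 'tvec': array([0.40470674, 0.24365085, 1.36783811])}
wrist {'fovy': 70.44001090262086, 'cx': 282.6359489691103, 'cy': 208.4029338736886, 'distortion': array([-0.02093482,  0.        ,  0.        ,  0.        ,  0.        ]), 'mount': array([[ 1.55283736e-04, -9.68103680e-01, -2.50549878e-01,
         6.70959450e-02],
       [ 9.99999963e-01,  9.39039162e-05,  2.56934883e-04,
        -5.22834629e-04],
       [-2.25211991e-04, -2.50549909e-01,  9.68103658e-01,
        -1.48001895e-01],
       [ 0.00000000e+00,  0.00000000e+00,  0.00000000e+00,
         1.00000000e+00]])}
```

View pics/scene0.png

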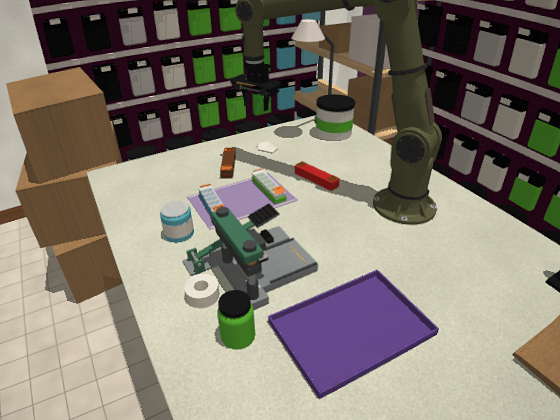

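View pics/side0.png

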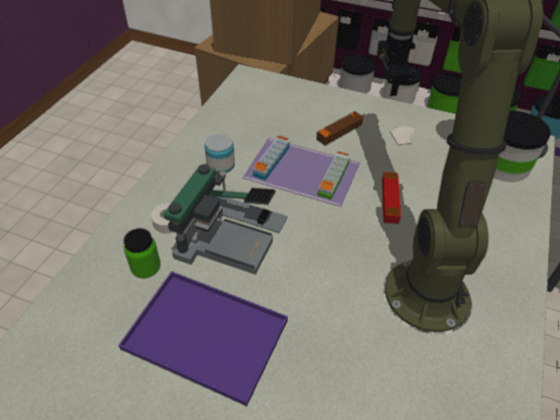

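View pics/wrist0.png

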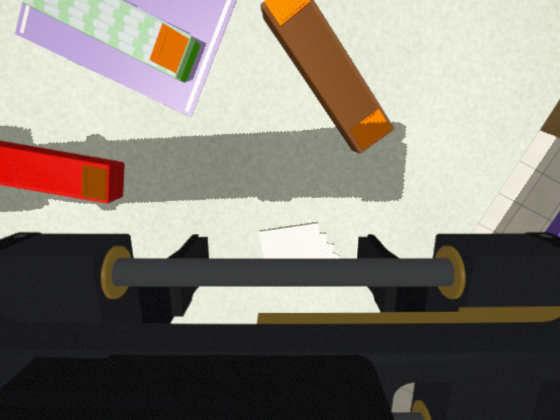

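```bash
cat > h.py <<'E'
from bench import ctrl, optics, models
import cv2, numpy as np
from scipy.spatial.transform import Rotation as R
def T_wc(n, st=None):
    m=optics.camera_model(n); T=np.eye(4)
    if n=="wrist":
        st=st or ctrl.get_state(); W=np.eye(4); W[:3,:3]=R.from_rotvec(st['tool_rot']).as_matrix(); W[:3,3]=st['position']
        return W@np.array(m['mount'])
    T[:3,:3]=R.from_rotvec(m['rvec']).as_matrix(); T[:3,3]=m['tvec']
    return np.linalg.inv(T)
def K(n):
    m=optics.camera_model(n); f=210/np.tan(np.radians(m['fovy']/2))
    return np.array([[f,0,m['cx']],[0,f,m['cy']],[0,0,1]]), m['distortion']
def grab(n, png=None):
    st=ctrl.get_state(); im,d=optics.get_image(n)
    if png: cv2.imwrite("pics/"+png,im)
    return im,d,T_wc(n,st)
def cloud(n,d,T):
    k,D=K(n); v,u=np.mgrid[0:420,0:560]
    p=cv2.undistortPoints(np.stack([u,v],-1).reshape(-1,1,2).astype(np.float64),k,D).reshape(420,560,2)
    P=np.dstack([p*d[...,None],d])
    return P@T[:3,:3].T+T[:3,3]
def proj(n,T,X):
    k,D=K(n); Ti=np.linalg.inv(T)
    return cv2.projectPoints(np.atleast_2d(np.array(X,float)),cv2.Rodrigues(Ti[:3,:3])[0],Ti[:3,3],k,D)[0].reshape(-1,2)
def show(st=None):
    st=st or ctrl.get_state(); M=R.from_rotvec(st['tool_rot']).as_matrix()
    print('t %.2f'%st['time'],'p',(st['position']*1000).round(1),'xax',M[:,0].round(3),'zax',M[:,2].round(3),'yaw',np.degrees(np.arctan2(M[1,0],M[0,0])).round(2),'F',st['ft_force'].round(1),'g',round(st['grip_width']*87,1))
E
cat > a.py <<'E'
from h import *
for n in ["scene","side"]:
    im,d,T=grab(n)
    P=cloud(n,d,T)
    hsv=cv2.cvtColor(im,cv2.COLOR_BGR2HSV)
    print(n, 'img', d[d>0].min())
    for t in ["green_case","blue_case","black_case","press","tray","mat","pedal_plate","press_stop","candy_jar","label_roll","gum_tub"]:
        r=models.search_frame(n,t)
        for o in r[:3]:
            w=T[:3,:3]@np.array(o['location'])+T[:3,3]
            print(' ',t,round(o['conf'],2),(w*1000).round(0))
show()
E
python3 a.py
```

```text
scene img 0.7740853
  green_case 0.94 [ 375. -303.   37.]
  green_case 0.88 [ 436. -533.   34.]
  green_case 0.7 [ 180. -285.   32.]
  blue_case 0.73 [ 589. -341.   37.]
  black_case 0.25 [ 592. -344.   39.]
  tray 0.63 [498. 345.   4.]
  pedal_plate 0.81 [544. -66.  96.]
  press_stop 0.9 [650.  51.  33.]
  candy_jar 0.94 [751. 238.  97.]
  label_roll 0.59 [770.  61.  38.]
  gum_tub 0.75 [ 742. -216.   76.]
side img 0.9017884
  green_case 0.83 [ 362. -310.   44.]
  green_case 0.83 [ 166. -280.   36.]
  green_case 0.58 [ 420. -559.   41.]
  blue_case 0.7 [ 579. -316.   39.]
  press 0.56 [602.  53.  36.]
  tray 0.76 [484. 339.   3.]
  mat 0.63 [ 471. -318.    3.]
  pedal_plate 0.9 [540. -71. 106.]
  press_stop 0.94 [601.  55.  32.]
  candy_jar 0.67 [720. 230. 100.]
  candy_jar 0.45 [539. -65. 103.]
  label_roll 0.65 [786.  69.  40.]
  gum_tub 0.72 [ 723. -226.   89.]
t 1.35 p [ 280.2 -586.5  236.6] xax [ 0.902  0.431 -0.   ] zax [-0. -0. -1.] yaw 25.54 F [0.6 0.3 0.1] g 87.1
```

```bash
cat > b.py <<'E'
from h import *
# orthographic top view, 2mm/px, x up, y left ; range x 0.1..0.9, y -0.65..0.6
for n in ["scene","side"]:
    im,d,T=grab(n); P=cloud(n,d,T); np.savez(f"{n}.npz",im=im,d=d,P=P)
    ok=(d>0)&(P[...,2]>-.02)&(P[...,2]<.3)
    x=P[...,0][ok];y=P[...,1][ok];z=P[...,2][ok];c=im[ok]
    S=600; u=((0.6-y)/1.25*781).astype(int); v=((0.95-x)/0.96*600).astype(int)
    o=np.argsort(z); M=np.zeros((600,781,3),np.uint8)
    m=(u[o]>=0)&(u[o]<781)&(v[o]>=0)&(v[o]<600)
    for dx in(0,1):
      for dy in(0,1):
        M[np.minimum(v[o][m]+dx,599),np.minimum(u[o][m]+dy,780)]=c[o][m]
    cv2.imwrite(f"pics/ortho_{n}.png",M)
E
python3 b.py
```

```text
(no output)
```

View pics/ortho_side.png

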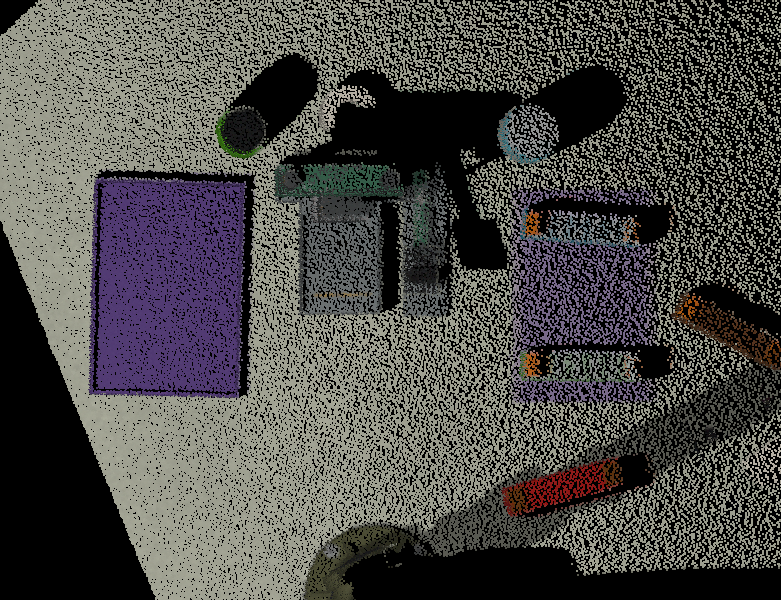

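View pics/ortho_scene.png

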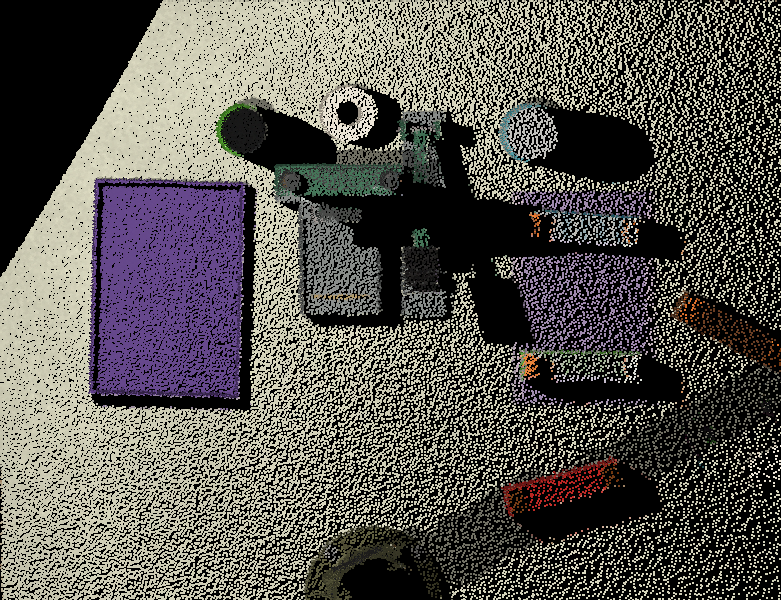

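```bash
cat > c.py <<'E'
from h import *
for n in ["scene","side"]:
    f=np.load(n+".npz"); P=f['P'];im=f['im']; hsv=cv2.cvtColor(im,cv2.COLOR_BGR2HSV)
    X,Y,Z=P[...,0],P[...,1],P[...,2]
    def rect(m,name):
        p=P[m][:,:2].astype(np.float32)*1000
        print(n,name,len(p),[np.round(q,1).tolist() if not np.isscalar(q) else round(q,2) for q in cv2.minAreaRect(p)], 'z med',np.median(P[m][:,2]*1000).round(1))
    s=(hsv[...,0]>125)&(hsv[...,0]<145)&(hsv[...,1]>110)&(X>.2)&(Y>.15)&(X<.75)&(Y<.5)
    s=cv2.morphologyEx(s.astype(np.uint8),cv2.MORPH_OPEN,np.ones((3,3)))>0
    rect(s&(Z>-.01)&(Z<.03),'tray'); rect(s&(Z<.012)&(Z>0),'trayfloor')
    box=(X>.4)&(X<.8)&(Y>-.15)&(Y<.2)
    rect(box&(Z>.025)&(Z<.034)&(Y>-.03)&(X<.62),'bed')
    rect(box&(Z>.026)&(Z<.042)&(Y>-.03)&(X<.56)&(X>.42),'bed+lips')
    rect(box&(Z>.17)&(Z<.2),'bridge')
    # pedal plate top dark
    dark=(hsv[...,2]<70)&(X>.45)&(X<.62)&(Y<-.03)&(Y>-.12)&(Z>.07)&(Z<.13)
    rect(dark,'plate')
    for nm,x0 in(('green',.37),('blue',.59)):
        m=(abs(X-x0)<.06)&(Y<-.2)&(Y>-.45)&(Z>.033)&(Z<.042); rect(m,nm)
        m=(abs(X-x0)<.06)&(Y<-.2)&(Y>-.45)&(Z>.01)&(Z<.06); rect(m,nm+'all')
E
python3 c.py
```

```text
scene tray 11617 [[490.6, 334.6], [241.0, 346.6], 88.29] z med 5.5
scene trayfloor 10025 [[490.4, 334.5], [240.6, 344.5], 88.41] z med 5.1
scene bed 1488 [[532.8, 56.5], [174.6, 133.0], 0.61] z med 29.6
scene bed+lips 1186 [[503.3, 56.5], [113.3, 133.5], 0.24] z med 29.6
scene bridge 1115 [[662.9, 59.5], [50.6, 204.1], 0.36] z med 191.4
scene plate 365 [[530.8, -71.2], [96.4, 60.4], 0.64] z med 106.3
scene green 318 [[364.2, -327.9], [194.8, 49.6], 88.79] z med 36.9
scene greenall 573 [[364.8, -327.9], [194.9, 50.7], 88.79] z med 36.1
scene blue 314 [[584.8, -339.0], [179.3, 49.1], 86.04] z med 37.1
scene blueall 425 [[584.9, -337.1], [183.2, 49.9], 86.24] z med 37.1
side tray 12185 [[490.1, 334.7], [241.1, 345.5], 88.29] z med 7.5
side trayfloor 10708 [[493.9, 332.8], [237.5, 335.1], 88.29] z med 7.2
side bed 1762 [[533.8, 55.2], [136.1, 172.2], 89.89] z med 30.9
side bed+lips 1483 [[503.3, 55.3], [113.4, 136.1], 0.01] z med 31.8
side bridge 1096 [[662.6, 58.5], [53.1, 204.3], 0.75] z med 193.4
side plate 369 [[548.4, -71.4], [136.4, 61.3], 1.18] z med 110.6
side green 433 [[366.0, -329.3], [193.4, 48.5], 89.82] z med 38.6
side greenall 766 [[381.2, -324.5], [103.3, 196.7], 7.34] z med 39.1
side blue 385 [[586.9, -328.6], [189.4, 50.6], 86.35] z med 38.7
side blueall 770 [[579.4, -327.6], [190.8, 65.9], 85.55] z med 38.6
```

```bash
cat > plan.py <<'E'
import sys,json
from h import *
# usage: plan.py x y z yaw claw [vmax mm/row]  (mm,deg)  rounds to 1mm/0.5deg, chained targets separated by '/'
def down(yaw):
    c,s=np.cos(np.radians(yaw)),np.sin(np.radians(yaw)); return np.array([[c,s,0],[s,-c,0],[0,0,-1.]])
st=ctrl.get_state(); p=st['position']*1000; M=R.from_rotvec(st['tool_rot']).as_matrix()
rows=[]
segs=' '.join(sys.argv[1:]).split('/')
for s in segs:
    v=[float(a) for a in s.split()]; tgt=np.array(v[:3]); yaw=v[3]; claw=v[4]; vm=v[5] if len(v)>5 else 38
    yaw0=np.degrees(np.arctan2(M[1,0],M[0,0])); dy=yaw-yaw0; dy=(dy+180)%360-180
    # if explicit long way: 6th
    if len(v)>6: dy+=v[6]*360
    Mt=down(yaw)
    dist=np.linalg.norm(tgt-p); n=max(int(np.ceil(dist*1.25/vm+0.3)),int(np.ceil(abs(dy)/6.8)),1)
    w=np.ones(n)
    if n>3: w[0]=w[-1]=0.5
    w=np.cumsum(w)/w.sum(); p0=p.copy()
    rv0=R.from_matrix(M.T@Mt)  # total
    for i in range(n):
        q=p0+(tgt-p0)*w[i]; sh=np.round((M.T@(q-p)),0 if i<n-1 else 1)
        yi=yaw0+dy*(i+1)/n
        rv=np.degrees(R.from_matrix(M.T@down(yi)).as_rotvec()) if abs(dy)>0.2 or i==n-1 else np.zeros(3)
        rv=np.round(rv,1)
        rows.append([sh.tolist(),rv.tolist(),claw]); p=p+M@sh; M=M@R.from_rotvec(np.radians(rv)).as_matrix()
show(st)
print(len(rows),'rows'); 
for k in range(0,len(rows),8): print(json.dumps(rows[k:k+8]).replace(' ','').replace('-0.0,','0,').replace('-0.0]','0]').replace('.0,',',').replace('.0]',']'))
print('end',p.round(1))
E
python3 plan.py 365 -328 235 90 0.2
```

```text
t 1.45 p [ 280.2 -586.5  236.6] xax [ 0.902  0.431 -0.   ] zax [-0. -0. -1.] yaw 25.54 F [-0.4 -0.5  1.5] g 86.8
10 rows
[[[10,-11,0],[0,0,-6.4],0.2],[[24,-19,0],[0,0,-6.5],0.2],[[25,-17,0],[0,0,-6.4],0.2],[[27,-14,1],[0,0,-6.5],0.2],[[28,-10,0],[0,0,-6.4],0.2],[[29,-8,0],[0,0,-6.5],0.2],[[30,-4,0],[0,0,-6.4],0.2],[[31,0,0],[0,0,-6.5],0.2]]
[[[30,3,0],[0,0,-6.4],0.2],[[14.5,2.6,0.6],[0,0,-6.5],0.2]]
end [ 365. -328.  235.]
```

>>> arm_command:
  motion:
    - [[10, -11, 0], [0, 0, -6.5], 0.2]
    - [[24, -19, 0], [0, 0, -6.5], 0.2]
    - [[25, -17, 0], [0, 0, -6.5], 0.2]
    - [[27, -14, 1], [0, 0, -6.5], 0.2]
    - [[28, -10, 0], [0, 0, -6.5], 0.2]
    - [[29, -8, 0], [0, 0, -6.5], 0.2]
    - [[30, -4, 0], [0, 0, -6.5], 0.2]
    - [[31, 0, 0], [0, 0, -6.5], 0.2]
  force: 22

```text
time: 2.12
position: [0.3505, -0.3692, 0.2357]
tool_rot: [2.444, 1.973, -0.001]
ft_force: [0.8, -0.3, -0.0]
grip_width: 0.803
```

>>> arm_command:
  motion:
    - [[30, 3, 0], [0, 0, -6.5], 0.2]
    - [[14, 3, 0], [0, 0, -6], 0.2]
    - [[0, 0, 0], [0, 0, 0], 0.2]

```text
time: 2.37
position: [0.3662, -0.3244, 0.2361]
tool_rot: [2.209, 2.233, 0.001]
ft_force: [0.3, -0.0, 1.3]
grip_width: 0.797
```

```bash
cat > w.py <<'E'
import sys
from h import *
show()
im,d,T=grab("wrist",sys.argv[1]); P=cloud("wrist",d,T)
t=sys.argv[2]
r=models.silhouettes("wrist",t)
for o in r[:3]:
    m=o['pixels']; 
    if m.sum()<50: continue
    c=(P[m]*1000); c=c[(c[:,2]>20)&(c[:,2]<90)]
    top=c[(c[:,2]>np.median(c[:,2])-6)&(c[:,2]<np.median(c[:,2])+6)]
    hsv=cv2.cvtColor(im,cv2.COLOR_BGR2HSV)[m].mean(0)
    print(t,round(o['conf'],2),m.sum(),'bgr',im[m].mean(0).round(),'zmed',np.median(c[:,2]).round(1),[np.round(q,1) for q in cv2.minAreaRect(top[:,:2].astype(np.float32))],'z95',np.percentile(c[:,2],99).round(1))
E
python3 w.py w1.png green_case
```

```text
t 2.37 p [ 366.2 -324.4  236.1] xax [-0.011  1.    -0.   ] zax [ 0.001 -0.    -1.   ] yaw 90.6 F [ 0.3 -0.   1.3] g 69.3
green_case 0.67 5796 bgr [176. 209. 211.] zmed 38.0 [array([ 365.8, -324. ]), array([173.6,  48. ]), np.float64(89.3)] z95 54.3
green_case 0.65 408 bgr [24. 50. 81.] zmed 30.6 [array([ 452.8, -486.9]), array([34.1, 15.3]), np.float64(4.5)] z95 40.5
green_case 0.59 8258 bgr [ 16.  37. 190.] zmed 37.8 [array([ 171.6, -303.9]), array([ 50. , 190.7]), np.float64(15.5)] z95 43.1
```

View pics/w1.png

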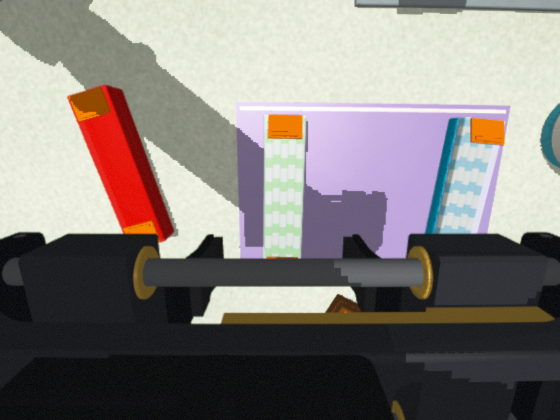

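```bash
python3 plan.py 366 -328.5 60 89.5 0.2 / 366 -328.5 19 89.5 0.2 20
```

```text
t 2.47 p [ 364.3 -328.4  235.9] xax [ 0.     1.    -0.001] zax [ 0.    -0.001 -1.   ] yaw 89.99 F [-0.4 -0.2  0.2] g 69.7
10 rows
[[[0,0,15],[0,0.1,0.1],0.2],[[0,0,29],[0,0,0],0.2],[[0,1,29],[0,0,0.1],0.2],[[0,0,30],[0,0,0.1],0.2],[[0,0,29],[0,0,0],0.2],[[0,1,29],[0,0,0.1],0.2],[[-0.2,-0.3,14.9],[0,0,0.1],0.2],[[0,0,14],[0,0,0],0.2]]
[[[0,0,13],[0,0,0],0.2],[[0,0,14],[0,0,0],0.2]]
end [ 366.  -328.5   19. ]
```

>>> arm_command:
  motion:
    - [[0, 0, 15], [0, 0, 0.5], 0.2]
    - [[0, 2, 29], [0, 0, 0], 0.2]
    - [[0, 0, 29], [0, 0, 0], 0.2]
    - [[0, 0, 30], [0, 0, 0], 0.2]
    - [[0, 0, 29], [0, 0, 0], 0.2]
    - [[0, 0, 29], [0, 0, 0], 0.2]
    - [[0, 0, 15], [0, 0, 0], 0.2]
    - [[0, 0, 0], [0, 0, 0], 0.2]
  force: 22

```text
time: 3.13
position: [0.363, -0.3277, 0.0557]
tool_rot: [-2.23, -2.203, 0.001]
ft_force: [-1.1, 0.4, 0.4]
grip_width: 0.798
```

```bash
python3 w.py w2.png green_case; python3 -c "
from h import *
grab('scene','s2.png');grab('side','d2.png')"
```

```text
t 3.13 p [ 363.  -327.7   55.7] xax [0.012 1.    0.005] zax [-0.006  0.005 -1.   ] yaw 89.31 F [-1.1  0.4  0.4] g 69.4
green_case 0.92 16424 bgr [163. 202. 218.] zmed 38.1 [array([ 366.1, -304.1]), array([134.2,  48.3]), np.float64(89.4)] z95 54.2
green_case 0.69 4514 bgr [ 11.  12. 115.] zmed 28.6 [array([ 194. , -296.9]), array([ 3.6, 47.3]), np.float64(14.6)] z95 38.6
```

View pics/w2.png

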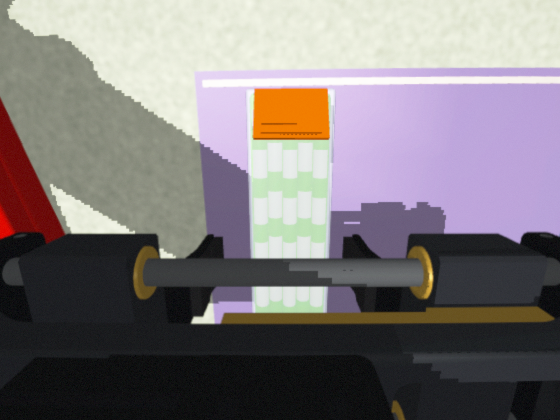

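View pics/d2.png

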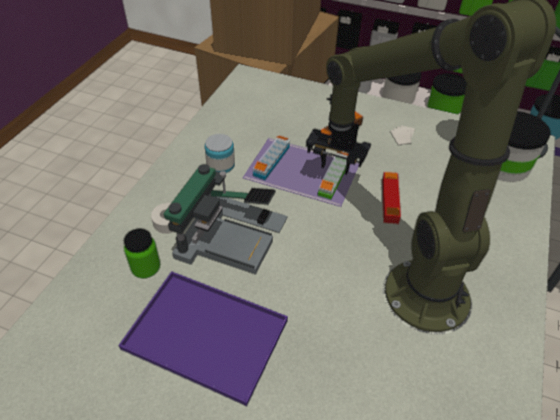

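```bash
python3 plan.py 366 -329.5 19 89.5 0.2 18
```

```text
t 3.33 p [ 366.9 -329.8   61. ] xax [ 0.01   1.    -0.002] zax [ 0.002 -0.002 -1.   ] yaw 89.44 F [0.9 0.2 0.1] g 69.3
4 rows
[[[0,0,7],[0,0,0],0.2],[[0,-1,14],[0,0,0],0.2],[[0,0,14],[0,0,0],0.2],[[0.3,0,7],[0.1,0.1,-0.1],0.2]]
end [ 366.  -329.5   19. ]
```

>>> arm_command:
  motion:
    - [[0, 0, 7], [0, 0, 0], 0.2]
    - [[0, 0, 14], [0, 0, 0], 0.2]
    - [[0, 0, 14], [0, 0, 0], 0.2]
    - [[0, 0, 7], [0, 0, 0], 0.2]
    - [[0, 0, 0], [0, 0, 0], 0.2]
    - [[0, 0, 0], [0, 0, 0], 0.6]
    - [[0, 0, 0], [0, 0, 0], 1]
    - [[0, 0, 0], [0, 0, 0], 1]
  force: 22

```text
time: 4.0
position: [0.3669, -0.3288, 0.0185]
tool_rot: [2.229, 2.211, -0.0]
ft_force: [-0.5, -0.6, 0.2]
grip_width: 0.656
```

>>> arm_command:
  motion:
    - [[0, 0, 0], [0, 0, 0], 1]
    - [[0, 0, 0], [0, 0, 0], 1]
    - [[0, 0, 0], [0, 0, 0], 1]

```text
time: 4.25
position: [0.3667, -0.3286, 0.0182]
tool_rot: [2.229, 2.211, -0.0]
ft_force: [-0.6, 0.5, 3.7]
grip_width: 0.548
```

```bash
python3 plan.py 366 -328 170 89.5 1 30 / 477 57 170 180.6 1 34
```

```text
t 4.25 p [ 366.7 -328.6   18.2] xax [ 0.008  1.    -0.001] zax [ 0.001 -0.001 -1.   ] yaw 89.54 F [-0.6  0.5  3.7] g 47.7
23 rows
[[[0,0,-13],[0,0,0],1],[[0,0,-25],[0,0,0],1],[[0,0,-25],[0,0,0],1],[[0,0,-26],[0,0,0],1],[[0,0,-25],[0,0,0],1],[[0,-1,-25],[0,0,0],1],[[0.5,0.4,-12.8],[0.1,0.1,0],1],[[13,4,0],[0,0,-5.7],1]]
[[[25,9,0],[0,-0.1,-5.7],1],[[24,12,0],[0,0,-5.7],1],[[22,15,0],[0,0,-5.7],1],[[21,16,0],[-0.1,0,-5.7],1],[[19,19,0],[0,0,-5.6],1],[[17,20,0],[0,0,-5.7],1],[[15,22,0],[0,0,-5.7],1],[[13,24,0],[0,0.1,-5.7],1]]
[[[11,24,0],[0,0,-5.7],1],[[8,26,0],[0,0,-5.7],1],[[5,26,0],[0,0,-5.7],1],[[3,27,0],[0,0,-5.7],1],[[0,26,0],[0,0,-5.7],1],[[-2,27,0],[0.1,0,-5.7],1],[[-2.7,13,0.1],[0,0,-5.7],1]]
end [477.  57. 170.]
```

>>> arm_command:
  motion:
    - [[0, 0, -13], [0, 0, 0], 1]
    - [[0, 0, -25], [0, 0, 0], 1]
    - [[0, 0, -25], [0, 0, 0], 1]
    - [[0, 0, -26], [0, 0, 0], 1]
    - [[0, 0, -25], [0, 0, 0], 1]
    - [[0, -1, -25], [0, 0, 0], 1]
    - [[0, 0, -13], [0, 0, 0], 1]
    - [[13, 4, 0], [0, 0, -5.7], 1]

```text
time: 4.92
position: [0.3695, -0.3188, 0.1728]
tool_rot: [2.117, 2.313, -0.003]
ft_force: [1.1, -0.2, -1.1]
grip_width: 0.549
```

>>> arm_command:
  motion:
    - [[25, 9, 0], [0, 0, -5.7], 1]
    - [[24, 12, 0], [0, 0, -5.7], 1]
    - [[22, 15, 0], [0, 0, -5.7], 1]
    - [[21, 16, 0], [0, 0, -5.7], 1]
    - [[19, 19, 0], [0, 0, -5.6], 1]
    - [[17, 20, 0], [0, 0, -5.7], 1]
    - [[15, 22, 0], [0, 0, -5.7], 1]
    - [[13, 24, 0], [0, 0, -5.7], 1]

```text
time: 5.58
position: [0.428, -0.1089, 0.169]
tool_rot: [-1.048, -2.961, 0.001]
ft_force: [0.7, -0.3, -1.5]
grip_width: 0.552
```

>>> arm_command:
  motion:
    - [[11, 24, 0], [0, 0, -5.7], 1]
    - [[8, 26, 0], [0, 0, -5.7], 1]
    - [[5, 26, 0], [0, 0, -5.7], 1]
    - [[3, 27, 0], [0, 0, -5.7], 1]
    - [[0, 26, 0], [0, 0, -5.7], 1]
    - [[-2, 27, 0], [0, 0, -5.7], 1]
    - [[-3, 13, 0], [0, 0, -5.7], 1]
    - [[0, 0, 0], [0, 0, 0], 1]

```text
time: 6.25
position: [0.4765, 0.0608, 0.1693]
tool_rot: [0.032, -3.141, -0.003]
ft_force: [-0.3, -0.2, -1.9]
grip_width: 0.548
```

```bash
python3 -c "
from h import *
show()
grab('scene','s3.png');grab('side','d3.png');grab('wrist','w3.png');show()"
```

```text
t 6.25 p [476.5  60.8 169.3] xax [-1.    -0.021  0.   ] zax [-0.     0.002 -1.   ] yaw -178.82 F [-0.3 -0.2 -1.9] g 47.7
t 6.40 p [475.9  55.7 169. ] xax [-1.    -0.009  0.001] zax [-0.001 -0.001 -1.   ] yaw -179.49 F [ 0.7  0.1 -3.1] g 48.1
```

View pics/d3.png

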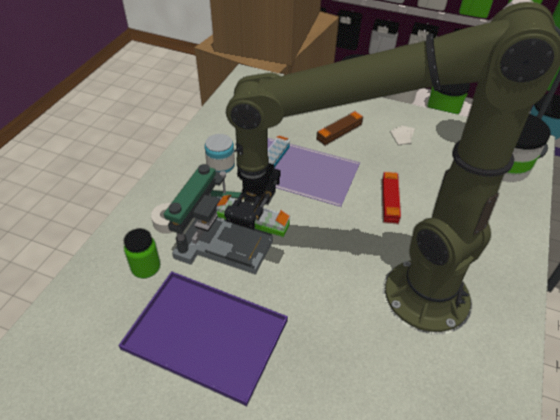

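View pics/s3.png

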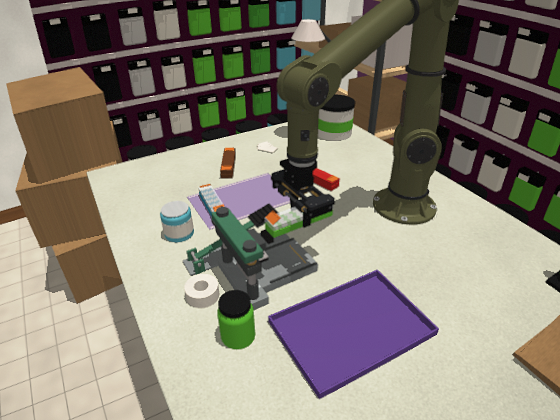

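```bash
python3 plan.py 477 57 70 180.6 1 25 / 477 57 51 180.6 1 15
```

```text
t 6.40 p [475.9  55.7 169. ] xax [-1.    -0.009  0.001] zax [-0.001 -0.001 -1.   ] yaw -179.49 F [ 0.7  0.1 -3.1] g 48.1
8 rows
[[[0,0,10],[0,0,0],1],[[0,0,20],[0,0,0],1],[[-1,1,19],[0,0,0],1],[[0,0,20],[0,0,0],1],[[0,0,20],[0,0,0],1],[[-0.3,0.3,10],[0,-0.1,-0.1],1],[[0,0,9],[0,0,0],1],[[0,0.1,10],[0,0,0],1]]
end [477.  57.  51.]
```

>>> arm_command:
  motion:
    - [[0, 0, 10], [0, 0, 0], 1]
    - [[-1, 1, 20], [0, 0, 0], 1]
    - [[0, 0, 20], [0, 0, 0], 1]
    - [[0, 0, 20], [0, 0, 0], 1]
    - [[0, 0, 20], [0, 0, 0], 1]
    - [[0, 0, 15], [0, 0, 0], 1]
    - [[0, 0, 10], [0, 0, 0], 1]
    - [[0, 0, 2], [0, 0, 0], 1]

```text
time: 7.07
position: [0.4756, 0.0565, 0.0502]
tool_rot: [0.014, -3.137, 0.0]
ft_force: [0.2, -0.8, -2.6]
grip_width: 0.551
```

>>> arm_command:
  motion:
    - [[0, 0, 0], [0, 0, 0], 1]
    - [[0, 0, 0], [0, 0, 0], 1]

```text
time: 7.23
position: [0.478, 0.0575, 0.0531]
tool_rot: [-0.016, 3.141, -0.0]
ft_force: [0.5, 0.1, -2.2]
grip_width: 0.551
```

```bash
python3 -c "
from h import *
show()
grab('scene','s4.png');grab('side','d4.png');grab('wrist','w4.png');show()"
```

```text
t 7.23 p [478.   57.5  53.1] xax [-1.    -0.01  -0.001] zax [ 0.001 -0.    -1.   ] yaw -179.41 F [ 0.5  0.1 -2.2] g 48.0
t 7.38 p [478.3  57.6  53.5] xax [-1.    -0.011 -0.002] zax [ 0.002 -0.    -1.   ] yaw -179.38 F [-0.3 -1.2 -2.4] g 47.8
```

View pics/s4.png

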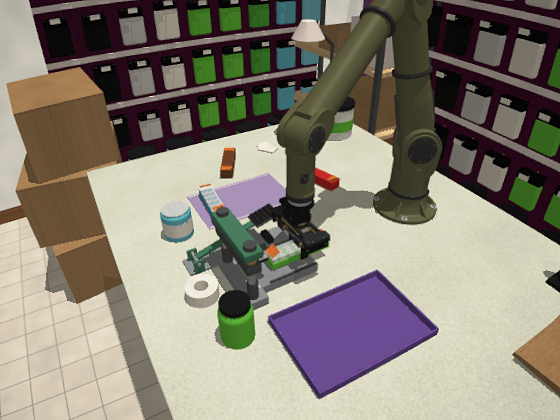

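>>> arm_command:
  motion:
    - [[0, 0, 2], [0, 0, 0], 1]
    - [[0, 0, 1], [0, 0, 0], 1]
    - [[-6, 0, 0], [0, 0, 0], 1]
    - [[-12, 0, 0], [0, 0, 0], 1]
    - [[-12, 0, 0], [0, 0, 0], 1]
    - [[-12, 0, 0], [0, 0, 0], 1]
    - [[-10, 0, 0], [0, 0, 0], 1]
    - [[-4, 0, 0], [0, 0, 0], 1]

```text
time: 8.05
position: [0.5353, 0.0584, 0.0496]
tool_rot: [-0.017, 3.14, 0.001]
ft_force: [-0.1, -0.2, -1.5]
grip_width: 0.548
```

>>> arm_command:
  motion:
    - [[0, 0, 0], [0, 0, 0], 1]
    - [[0, 0, 0], [0, 0, 0], 1]

```text
time: 8.22
position: [0.5331, 0.0585, 0.0493]
tool_rot: [0.018, -3.14, -0.0]
ft_force: [1.2, 0.6, -2.7]
grip_width: 0.547
```

```bash
python3 -c "
from h import *
show()
im,d,T=grab('scene','s5.png');grab('side','d5.png');show()
cv2.imwrite('pics/s5z.png',cv2.resize(im[180:320,160:360],None,fx=3.9,fy=3.9))"
```

```text
t 8.22 p [533.1  58.5  49.3] xax [-1.    -0.011  0.001] zax [-0.001  0.    -1.   ] yaw -179.35 F [ 1.2  0.6 -2.7] g 47.5
t 8.32 p [532.7  58.4  49.3] xax [-1.    -0.012  0.001] zax [-0.001 -0.    -1.   ] yaw -179.34 F [-0.2 -0.8 -2.8] g 48.2
```

View pics/s5z.png

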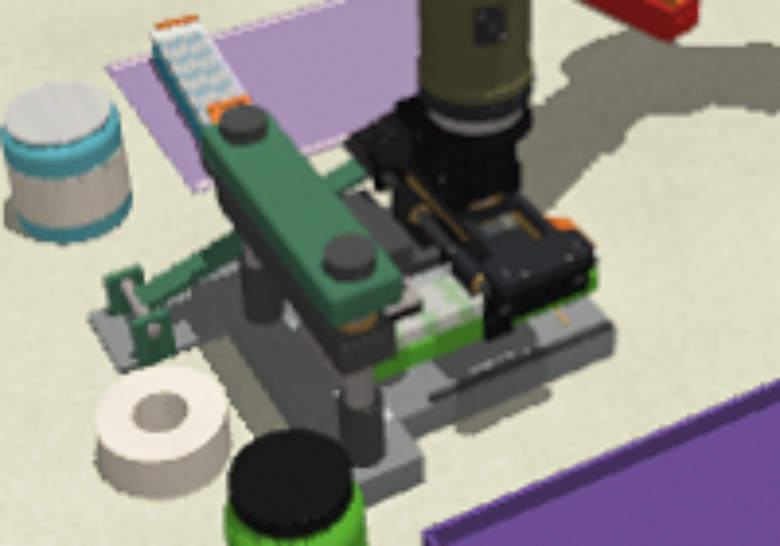

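>>> arm_command:
  motion:
    - [[-3, 0, 0], [0, 0, 0], 1]
    - [[-2, 0, 0], [0, 0, 0], 1]
    - [[0, 0, 0], [0, 0, 0], 1]

```text
time: 8.57
position: [0.5389, 0.0583, 0.0497]
tool_rot: [-0.017, 3.141, -0.0]
ft_force: [-0.7, 0.0, -2.5]
grip_width: 0.547
```

>>> arm_command:
  motion:
    - [[-2, 0, 0], [0, 0, 0], 1]
    - [[0, 0, 0], [0, 0, 0], 1]
    - [[0, 0, 0], [0, 0, 0], 1]

```text
time: 8.82
position: [0.5406, 0.0584, 0.0496]
tool_rot: [-0.018, 3.142, -0.0]
ft_force: [0.0, 0.3, -1.8]
grip_width: 0.552
```

>>> arm_command:
  motion:
    - [[-2, 0, 0], [0, 0, 0], 1]
    - [[0, 0, 0], [0, 0, 0], 1]
    - [[0, 0, 0], [0, 0, 0], 1]

```text
time: 9.07
position: [0.5412, 0.0585, 0.049]
tool_rot: [0.018, -3.139, 0.0]
ft_force: [-4.5, 0.6, -1.3]
grip_width: 0.546
```

```bash
python3 -c "
from h import *
show()"
```

```text
t 9.07 p [541.2  58.5  49. ] xax [-1.    -0.011  0.003] zax [-0.003 -0.    -1.   ] yaw -179.35 F [-4.5  0.6 -1.3] g 47.5
```

>>> arm_command:
  motion:
    - [[0, 0, 1], [0, 0, 0], 1]
    - [[0, 0, 0], [0, 0, 0], 1]
    - [[0, 0, 0], [0, 0, 0], 0.35]
    - [[0, 0, 0], [0, 0, 0], 0.25]
    - [[0, 0, 0], [0, 0, 0], 0.25]
    - [[0, 0, 0], [0, 0, 0], 0.25]
    - [[0, 0, 0], [0, 0, 0], 0.25]

```text
time: 9.65
position: [0.5432, 0.0584, 0.0489]
tool_rot: [-0.017, 3.14, -0.0]
ft_force: [0.0, 0.9, -0.0]
grip_width: 0.741
```

```bash
python3 plan.py 541 58 100 180.6 0.25 25 / 535 58 180 180.6 0.25 28 / 515 -73 180 180.6 1 30; python3 -c "
from h import *
im,d,T=grab('scene','s6.png')
cv2.imwrite('pics/s6z.png',cv2.resize(im[180:320,160:360],None,fx=3.9,fy=3.9))"
```

```text
t 9.65 p [543.2  58.4  48.9] xax [-1.    -0.011 -0.001] zax [ 0.001 -0.    -1.   ] yaw -179.36 F [ 0.   0.9 -0. ] g 64.5
13 rows
[[[1,0,-17],[0,0,0],0.25],[[0,0,-17],[0,0,0],0.25],[[1.1,-0.4,-17.1],[0,0.1,0],0.25],[[1,0,-13],[0,0,0],0.25],[[2,0,-27],[0,0,0],0.25],[[2,0,-27],[0,0,0],0.25],[[1,0.1,-13],[0,0,0],0.25],[[2,-13,0],[0,0,0],1]]
[[[4,-26,0],[0,0,0],1],[[5,-26,0],[0,0,0],1],[[4,-27,0],[0,0,0],1],[[4,-26,0],[0,0,0],1],[[2.5,-12.8,0],[0,0,0],1]]
end [515. -73. 180.]
```

View pics/s6z.png

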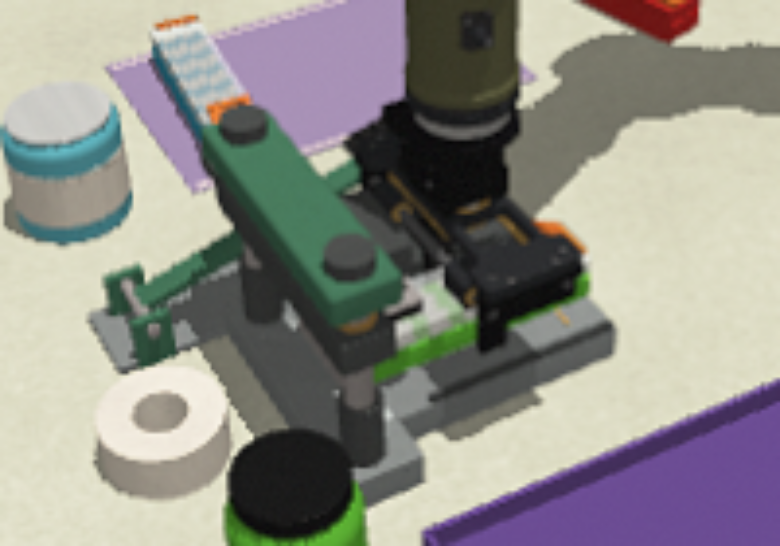

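>>> arm_command:
  motion:
    - [[1, 0, -17], [0, 0, 0], 0.25]
    - [[0, 0, -17], [0, 0, 0], 0.25]
    - [[1, 0, -17], [0, 0, 0], 0.25]
    - [[1, 0, -13], [0, 0, 0], 0.25]
    - [[2, 0, -27], [0, 0, 0], 0.25]
    - [[2, 0, -27], [0, 0, 0], 0.25]
    - [[1, 0, -13], [0, 0, 0], 0.25]
    - [[2, -13, 0], [0, 0, 0], 1]

```text
time: 10.37
position: [0.5347, 0.0486, 0.1833]
tool_rot: [-0.024, 3.135, 0.002]
ft_force: [-0.2, -0.5, 0.1]
grip_width: 0.723
```

>>> arm_command:
  motion:
    - [[5, -26, 0], [0, 0, 0], 1]
    - [[5, -26, 0], [0, 0, 0], 1]
    - [[5, -27, 0], [0, 0, 0], 1]
    - [[4, -26, 0], [0, 0, 0], 1]
    - [[2, -13, 0], [0, 0, 0], 1]
    - [[0, 0, 0], [0, 0, 0], 1]

```text
time: 10.87
position: [0.5121, -0.0773, 0.179]
tool_rot: [0.008, -3.141, 0.003]
ft_force: [-0.2, -0.7, 0.1]
grip_width: 0.303
```

```bash
python3 plan.py 512 -72 130 180.6 1 25; python3 -c "
from h import *
im,d,T=grab('scene','s7.png')
cv2.imwrite('pics/s7z.png',cv2.resize(im[180:320,160:360],None,fx=3.9,fy=3.9))
im,d,T=grab('side','d7.png')
cv2.imwrite('pics/d7z.png',cv2.resize(im[140:290,140:340],None,fx=3.9,fy=3.9))
"
```

```text
t 10.87 p [512.1 -77.3 179. ] xax [-1.    -0.005  0.001] zax [-0.001 -0.002 -1.   ] yaw -179.72 F [-0.2 -0.7  0.1] g 26.4
3 rows
[[[0,2,16],[-0.1,-0.1,-0.1],1],[[0,2,17],[0,0,-0.1],1],[[0.1,1.4,15.9],[0,0,-0.1],1]]
end [512. -72. 130.]
```

View pics/s7z.png

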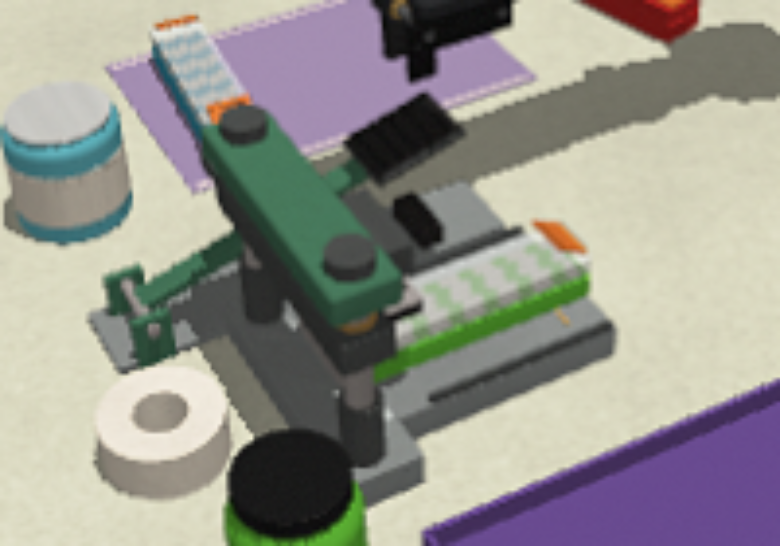

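View pics/d7z.png

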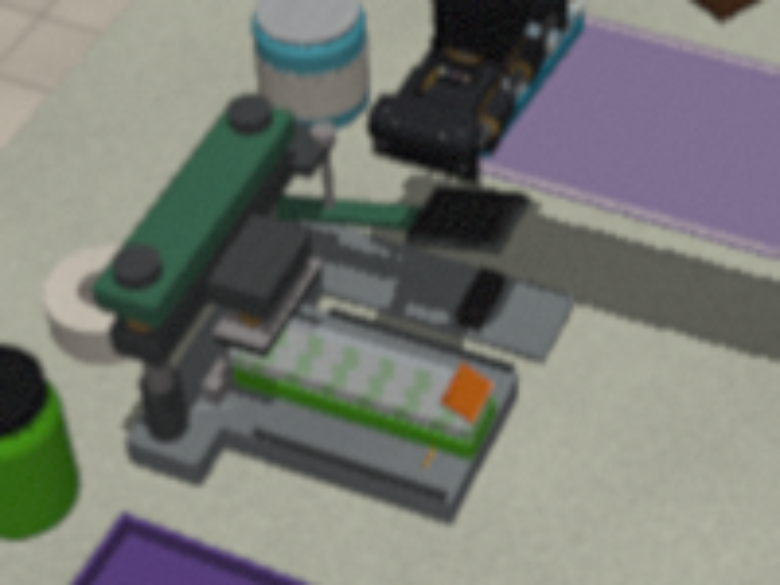

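>>> arm_command:
  motion:
    - [[0, 2, 16], [0, 0, 0], 1]
    - [[0, 2, 17], [0, 0, 0], 1]
    - [[0, 1, 14], [0, 0, 0], 1]
    - [[0, 0, 8], [0, 0, 0], 1]
    - [[0, 0, 8], [0, 0, 0], 1]
    - [[0, 0, 0], [0, 0, 0], 1]

```text
time: 11.47
position: [0.5128, -0.066, 0.1159]
tool_rot: [0.021, -3.141, -0.002]
ft_force: [-1.6, 1.3, 5.6]
grip_width: 0.007
```

>>> arm_command:
  motion:
    - [[0, 0, 8], [0, 0, 0], 1]
    - [[0, 0, 10], [0, 0, 0], 1]
    - [[0, 0, 10], [0, 0, 0], 1]
    - [[0, 0, 10], [0, 0, 0], 1]
    - [[0, 0, 8], [0, 0, 0], 1]
    - [[0, 0, 0], [0, 0, 0], 1]

```text
time: 11.97
position: [0.5115, -0.0673, 0.0705]
tool_rot: [0.019, -3.138, 0.0]
ft_force: [-5.7, 0.4, 11.7]
grip_width: 0.007
```

```bash
python3 -c "
from h import *
show()
im,d,T=grab('side','d8.png')
cv2.imwrite('pics/d8z.png',cv2.resize(im[140:290,140:340],None,fx=3.9,fy=3.9))
show()"
```

```text
t 11.97 p [511.5 -67.3  70.5] xax [-1.    -0.012  0.004] zax [-0.004 -0.    -1.   ] yaw -179.32 F [-5.7  0.4 11.7] g 0.6
t 12.02 p [511.6 -67.3  71.1] xax [-1.    -0.012  0.004] zax [-0.004 -0.    -1.   ] yaw -179.32 F [-7.5  0.3  9.8] g 0.5
```

View pics/d8z.png

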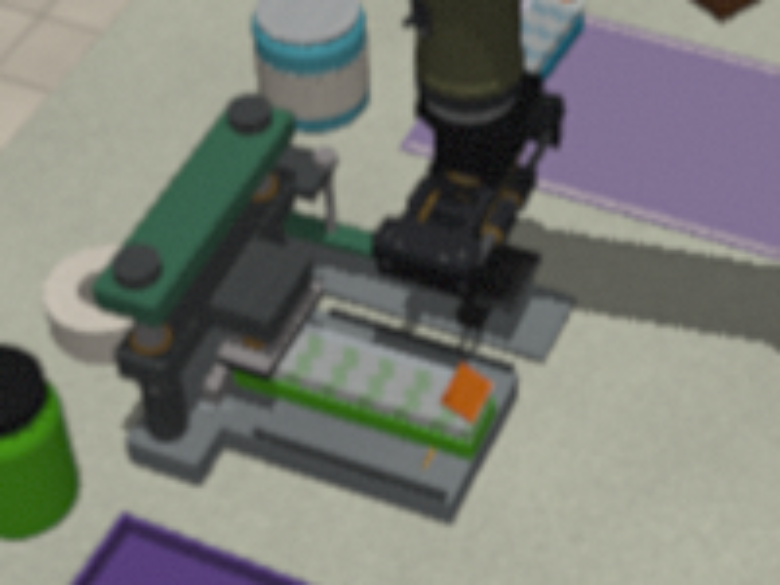

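>>> arm_command:
  motion:
    - [[1, 0, 6], [0, 0, 0], 1]
    - [[1, 0, 6], [0, 0, 0], 1]
    - [[0, 0, 3], [0, 0, 0], 1]
    - [[0, 0, 2], [0, 0, 0], 1]
    - [[0, 0, 0], [0, 0, 0], 1]
    - [[0, 0, 0], [0, 0, 0], 1]

```text
time: 12.52
position: [0.5112, -0.0674, 0.0586]
tool_rot: [0.019, -3.14, 0.004]
ft_force: [-16.2, 2.3, 38.0]
grip_width: 0.003
```

```bash
python3 -c "
from h import *
show()
im,d,T=grab('side','d9.png')
cv2.imwrite('pics/d9z.png',cv2.resize(im[140:290,140:340],None,fx=3.9,fy=3.9))
show()"
```

```text
t 12.52 p [511.2 -67.4  58.6] xax [-1.    -0.012  0.002] zax [-0.002 -0.003 -1.   ] yaw -179.32 F [-16.2   2.3  38. ] g 0.3
t 12.57 p [511.2 -67.4  58.6] xax [-1.    -0.012  0.002] zax [-0.002 -0.003 -1.   ] yaw -179.32 F [-15.9   2.   37.3] g 0.6
```

View pics/d9z.png

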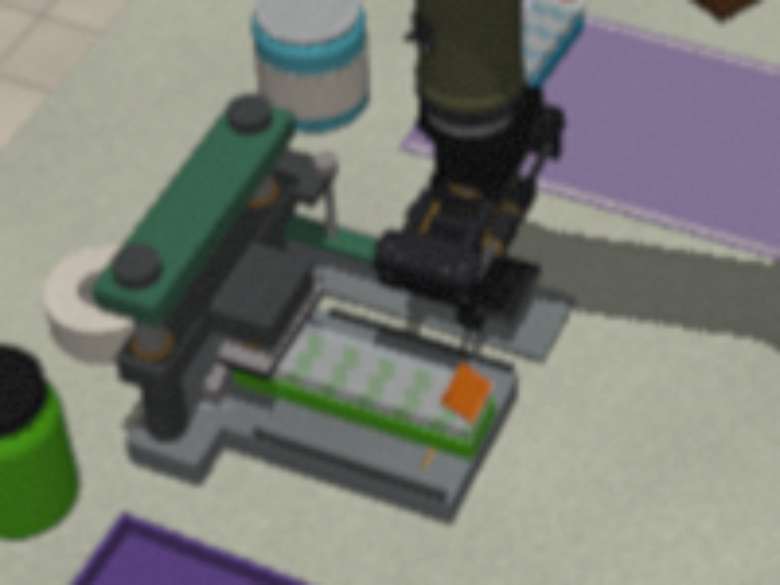

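>>> arm_command:
  motion:
    - [[0, 0, -8], [0, 0, 0], 1]
    - [[0, 0, -14], [0, 0, 0], 1]
    - [[0, 0, -18], [0, 0, 0], 1]
    - [[0, 0, -20], [0, 0, 0], 1]
    - [[0, 0, -22], [0, 0, 0], 1]
    - [[0, 0, -24], [0, 0, 0], 0.8]
    - [[0, 0, -16], [0, 0, 0], 0.25]
    - [[0, 0, 0], [0, 0, 0], 0.25]

```text
time: 13.23
position: [0.5139, -0.0676, 0.1799]
tool_rot: [-0.019, 3.134, -0.004]
ft_force: [0.3, 0.4, 0.4]
grip_width: 0.155
```

```bash
python3 plan.py 520 0 180 90 0.25 / 526 58 180 0.6 0.25
```

```text
t 13.23 p [513.9 -67.6 179.9] xax [-1.    -0.012 -0.008] zax [ 0.008 -0.002 -1.   ] yaw -179.31 F [0.3 0.4 0.4] g 13.5
28 rows
[[[0,3,0],[-0.1,0.5,6.5],0.25],[[0,5,0],[0,0,6.5],0.25],[[0,5,0],[0,0,6.4],0.25],[[2,5,0],[0,0,6.5],0.25],[[1,5,0],[0,0,6.5],0.25],[[3,5,0],[0,0,6.5],0.25],[[3,4,0],[0,0,6.4],0.25],[[3,4,0],[0,0,6.5],0.25]]
[[[4,4,0],[0,0,6.5],0.25],[[4,3,0],[0,0,6.5],0.25],[[4,3,0],[0,0,6.5],0.25],[[5,2,0],[0,0,6.4],0.25],[[5,2,0],[0,0,6.5],0.25],[[2.4,0.1,-0.1],[0,0,6.5],0.25],[[2,0,0],[0,0,6.4],0.25],[[5,0,0],[0,0,6.4],0.25]]
[[[4,0,0],[0,0,6.4],0.25],[[5,-1,0],[0,0,6.3],0.25],[[4,-2,0],[0,0,6.4],0.25],[[4,-2,0],[0,0,6.4],0.25],[[4,-2,0],[0,0,6.4],0.25],[[3,-3,0],[0,0,6.4],0.25],[[3,-3,0],[0,0,6.4],0.25],[[3,-4,0],[0,0,6.3],0.25]]
[[[2,-4,0],[0,0,6.4],0.25],[[2,-4,0],[0,0,6.4],0.25],[[2,-4,0],[0,0,6.4],0.25],[[0.5,-2.1,0],[0,0,6.4],0.25]]
end [526.  58. 180.]
```

>>> arm_command:
  motion:
    - [[0, 3, 0], [0, 0, 6.5], 0.25]
    - [[0, 5, 0], [0, 0, 6.5], 0.25]
    - [[0, 5, 0], [0, 0, 6.4], 0.25]
    - [[2, 5, 0], [0, 0, 6.5], 0.25]
    - [[1, 5, 0], [0, 0, 6.5], 0.25]
    - [[3, 5, 0], [0, 0, 6.5], 0.25]
    - [[3, 4, 0], [0, 0, 6.4], 0.25]
    - [[3, 4, 0], [0, 0, 6.5], 0.25]

```text
time: 13.9
position: [0.514, -0.0282, 0.1748]
tool_rot: [-1.363, -2.83, 0.0]
ft_force: [-0.5, -0.6, 0.6]
grip_width: 0.719
```

>>> arm_command:
  motion:
    - [[4, 4, 0], [0, 0, 6.5], 0.25]
    - [[4, 3, 0], [0, 0, 6.5], 0.25]
    - [[4, 3, 0], [0, 0, 6.5], 0.25]
    - [[5, 2, 0], [0, 0, 6.4], 0.25]
    - [[5, 2, 0], [0, 0, 6.5], 0.25]
    - [[2, 0, 0], [0, 0, 6.5], 0.25]
    - [[2, 0, 0], [0, 0, 6.4], 0.25]
    - [[5, 0, 0], [0, 0, 6.4], 0.25]

```text
time: 14.57
position: [0.5174, 0.0062, 0.1747]
tool_rot: [-2.462, -1.952, 0.001]
ft_force: [0.1, 0.4, -0.6]
grip_width: 0.75
```

>>> arm_command:
  motion:
    - [[4, 0, 0], [0, 0, 6.4], 0.25]
    - [[5, -1, 0], [0, 0, 6.3], 0.25]
    - [[4, -2, 0], [0, 0, 6.4], 0.25]
    - [[4, -2, 0], [0, 0, 6.4], 0.25]
    - [[4, -2, 0], [0, 0, 6.4], 0.25]
    - [[3, -3, 0], [0, 0, 6.4], 0.25]
    - [[3, -3, 0], [0, 0, 6.4], 0.25]
    - [[3, -4, 0], [0, 0, 6.3], 0.25]

```text
time: 15.23
position: [0.5211, 0.0424, 0.1748]
tool_rot: [-3.062, -0.703, 0.001]
ft_force: [0.1, 0.4, -0.1]
grip_width: 0.748
```

>>> arm_command:
  motion:
    - [[2, -4, 0], [0, 0, 6.4], 0.25]
    - [[2, -4, 0], [0, 0, 6.4], 0.25]
    - [[2, -4, 0], [0, 0, 6.4], 0.25]
    - [[0, -2, 0], [0, 0, 6.4], 0.25]
    - [[0, 0, 0], [0, 0, 0], 0.25]
    - [[0, 0, 0], [0, 0, 0], 0.25]

```text
time: 15.73
position: [0.5224, 0.0575, 0.175]
tool_rot: [3.141, 0.021, -0.001]
ft_force: [-0.9, -0.5, -0.2]
grip_width: 0.754
```

```bash
python3 plan.py 526 58 90 0.6 0.25 28 / 526 58 49 0.6 0.25 22; python3 w.py w10.png green_case
```

```text
t 15.73 p [522.4  57.5 175. ] xax [ 1.     0.013 -0.001] zax [-0.001 -0.    -1.   ] yaw 0.77 F [-0.9 -0.5 -0.2] g 65.6
8 rows
[[[0,0,11],[0,0,0],0.25],[[1,0,21],[0,0,0],0.25],[[1,0,21],[0,0,0],0.25],[[1,0,21],[0,0,0],0.25],[[0.7,-0.4,10.9],[0,0,0.2],0.25],[[0,0,14],[0,0,0],0.25],[[0,0,13],[0,0,0],0.25],[[0,0,14],[0,0,0],0.25]]
end [526.  58.  49.]
t 15.73 p [522.4  57.5 175. ] xax [ 1.     0.013 -0.001] zax [-0.001 -0.    -1.   ] yaw 0.77 F [-0.9 -0.5 -0.2] g 65.6
green_case 0.91 7355 bgr [207. 227. 209.] zmed 67.8 [array([536.2,  58.6]), array([121.9,  48.1]), np.float64(0.3)] z95 69.3
green_case 0.18 593 bgr [181. 181. 182.] zmed 29.7 [array([624.3,  52.8]), array([ 39.2, 125.7]), np.float64(0.0)] z95 31.4
```

View pics/w10.png

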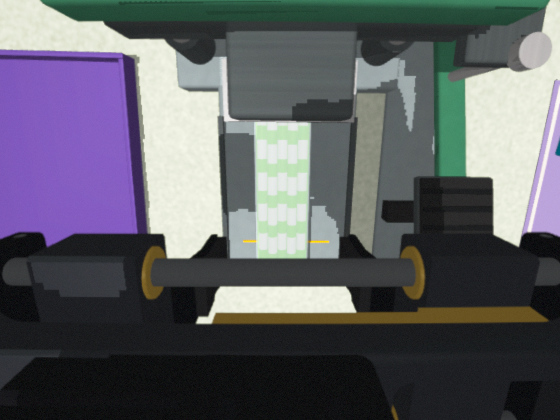

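>>> arm_command:
  motion:
    - [[0, 0, 11], [0, 0, 0], 0.25]
    - [[1, 0, 21], [0, 0, 0], 0.25]
    - [[1, 0, 21], [0, 0, 0], 0.25]
    - [[1, 0, 21], [0, 0, 0], 0.25]
    - [[0, -1, 14], [0, 0, 0], 0.25]
    - [[0, 0, 14], [0, 0, 0], 0.25]
    - [[0, 0, 14], [0, 0, 0], 0.25]
    - [[0, 0, 10], [0, 0, 0], 0.25]

```text
time: 16.5
position: [0.5245, 0.0579, 0.0473]
tool_rot: [3.141, 0.016, -0.004]
ft_force: [-0.2, -0.2, 0.4]
grip_width: 0.753
```

>>> arm_command:
  motion:
    - [[0, 0, 0], [0, 0, 0], 0.25]
    - [[0, 0, 0], [0, 0, 0], 0.6]
    - [[0, 0, 0], [0, 0, 0], 1]
    - [[0, 0, 0], [0, 0, 0], 1]
    - [[0, 0, 0], [0, 0, 0], 1]
    - [[0, 0, 0], [0, 0, 0], 1]
  force: 15

```text
time: 17.0
position: [0.5264, 0.0583, 0.0504]
tool_rot: [3.141, 0.015, 0.003]
ft_force: [0.2, -0.1, 2.8]
grip_width: 0.551
```

>>> arm_command:
  motion:
    - [[-3, 0, -1], [0, 0, 0], 1]
    - [[-8, 0, 0], [0, 0, 0], 1]
    - [[-14, 0, 0], [0, 0, 0], 1]
    - [[-14, 0, 0], [0, 0, 0], 1]
    - [[-12, 0, 0], [0, 0, 0], 1]
    - [[-6, 0, 0], [0, 0, 0], 1]
    - [[0, 0, 1], [0, 0, 0], 1]
    - [[0, 0, 0], [0, 0, 0], 1]

```text
time: 17.67
position: [0.4663, 0.0575, 0.0503]
tool_rot: [3.14, 0.015, -0.007]
ft_force: [-8.9, -0.2, 14.2]
grip_width: 0.549
```

>>> arm_command:
  motion:
    - [[0, 0, 0], [0, 0, 0], 0.4]
    - [[0, 0, 0], [0, 0, 0], 0.3]
    - [[0, 0, 0], [0, 0, 0], 0.3]
    - [[8, 0, 0], [0, 0, 0], 0.3]
    - [[7, 0, 0], [0, 0, 0], 0.3]
    - [[0, 0, 0], [0, 0, 0], 0.3]
    - [[0, 0, 0], [0, 0, 0], 0.3]

```text
time: 18.25
position: [0.4843, 0.058, 0.0494]
tool_rot: [-3.141, -0.015, 0.0]
ft_force: [-0.9, 0.7, 0.1]
grip_width: 0.696
```

```bash
python3 w.py w11.png green_case;python3 -c "
from h import *
show()
im,d,T=grab('side','d11.png')
cv2.imwrite('pics/d11z.png',cv2.resize(im[140:290,140:340],None,fx=3.9,fy=3.9))
show()"
```

```text
t 18.25 p [484.3  58.   49.4] xax [ 1.     0.009 -0.   ] zax [-0.     0.001 -1.   ] yaw 0.54 F [-0.9  0.7  0.1] g 60.5
green_case 0.87 23750 bgr [149. 201. 213.] zmed 68.1 [array([520.8,  57.9]), array([113.9,  48.5]), np.float64(0.6)] z95 73.1
t 18.35 p [483.5  57.9  49.3] xax [ 1.     0.01  -0.001] zax [-0.001  0.    -1.   ] yaw 0.55 F [ 0.7 -0.1 -0.7] g 61.0
t 18.40 p [483.4  57.9  49.3] xax [ 1.     0.01  -0.001] zax [-0.001  0.    -1.   ] yaw 0.55 F [ 0.3 -0.3  0.4] g 61.2
```

View pics/w11.png

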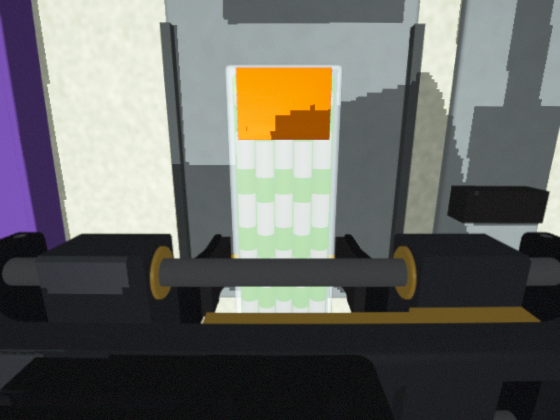

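View pics/d11z.png

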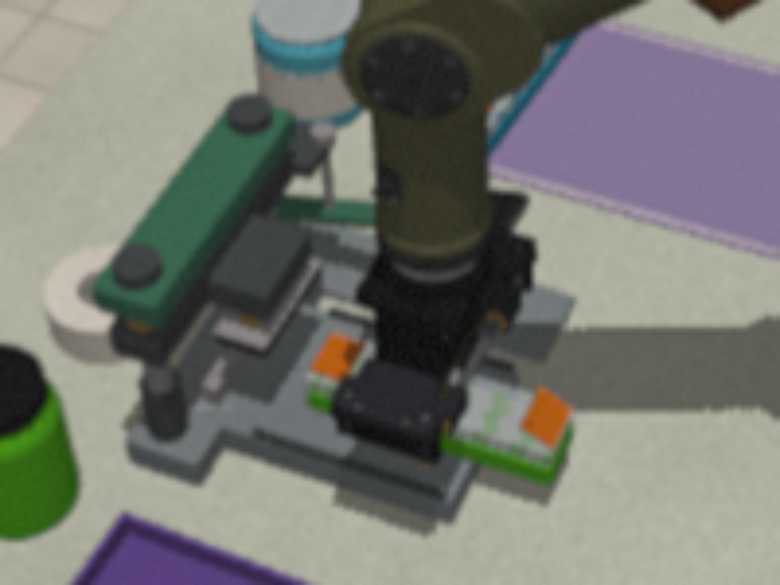

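>>> arm_command:
  motion:
    - [[0, 0, 0], [0, 0, 0], 0.6]
    - [[0, 0, 0], [0, 0, 0], 1]
    - [[0, 0, 0], [0, 0, 0], 1]
    - [[0, 0, 0], [0, 0, 0], 1]
    - [[0, 0, 0], [0, 0, 0], 1]
    - [[0, 0, -12], [0, 0, 0], 1]
    - [[0, 0, -22], [0, 0, 0], 1]
    - [[0, 0, -24], [0, 0, 0], 1]
  force: 22

```text
time: 19.07
position: [0.4822, 0.0579, 0.1076]
tool_rot: [-3.141, -0.016, 0.005]
ft_force: [0.7, -0.7, -1.9]
grip_width: 0.55
```

```bash
python3 plan.py 480 58 150 0.6 1 28 / 480 58 150 90 1 / 477 58 150 180.8 1
```

```text
t 19.07 p [482.2  57.9 107.6] xax [ 1.     0.01  -0.003] zax [-0.003  0.    -1.   ] yaw 0.57 F [ 0.7 -0.7 -1.9] g 47.9
31 rows
[[[-1,0,-14],[0,0,0],1],[[-1,0,-14],[0,0,0],1],[[-0.3,-0.2,-14.4],[0,0.2,0],1],[[0,0,0],[0,0,-6.4],1],[[0,0,0],[0,0,-6.4],1],[[0,0,0],[0,0,-6.4],1],[[0,0,0],[0,0,-6.4],1],[[0,0,0],[0,0,-6.3],1]]
[[[0,0,0],[0,0,-6.4],1],[[0,0,0],[0,0,-6.4],1],[[0,0,0],[0,0,-6.4],1],[[0,0,0],[0,0,-6.4],1],[[0,0,0],[0,0,-6.4],1],[[0,0,0],[0,0,-6.4],1],[[0,0,0],[0,0,-6.4],1],[[0,0,0],[0,0,-6.3],1]]
[[[0,0,0],[0,0,-6.4],1],[[0,0,0],[0,0,-6.5],1],[[0,0,0],[0,0,-6.5],1],[[0,-1,0],[0,0,-6.5],1],[[0,0,0],[0,0,-6.5],1],[[0,0,0],[0,0,-6.4],1],[[0,0,0],[0,0,-6.5],1],[[1,0,0],[0,0,-6.5],1]]
[[[0,-1,0],[0,0,-6.5],1],[[0,0,0],[0,0,-6.5],1],[[0,0,0],[0,0,-6.5],1],[[0,0,0],[0,0,-6.5],1],[[0,0,0],[0,0,-6.5],1],[[1,0,0],[0,0,-6.4],1],[[-0.3,-0.1,0],[0,0,-6.5],1]]
end [477.  58. 150.]
```

>>> arm_command:
  motion:
    - [[0, 0, -14], [0, 0, 0], 1]
    - [[-2, 0, -18], [0, 0, 0], 1]
    - [[0, 0, -10], [0, 0, -4], 1]
    - [[0, 0, 0], [0, 0, -7], 1]
    - [[0, 0, 0], [0, 0, -7], 1]
    - [[0, 0, 0], [0, 0, -7], 1]
    - [[0, 0, 0], [0, 0, -7], 1]
    - [[0, 0, 0], [0, 0, -7], 1]

```text
time: 19.73
position: [0.4813, 0.0579, 0.15]
tool_rot: [2.953, 1.072, -0.0]
ft_force: [-0.3, 1.1, -2.3]
grip_width: 0.551
```

>>> arm_command:
  motion:
    - [[0, 0, 0], [0, 0, -7], 1]
    - [[0, 0, 0], [0, 0, -7], 1]
    - [[0, 0, 0], [0, 0, -7], 1]
    - [[0, 0, 0], [0, 0, -7], 1]
    - [[0, 0, 0], [0, 0, -7], 1]
    - [[0, 0, 0], [0, 0, -7], 1]
    - [[0, 0, 0], [0, 0, -7], 1]
    - [[0, 0, 0], [0, 0, -7], 1]

```text
time: 20.4
position: [0.4813, 0.0579, 0.15]
tool_rot: [-2.104, -2.333, 0.0]
ft_force: [-0.0, -0.0, -2.1]
grip_width: 0.553
```

>>> arm_command:
  motion:
    - [[0, 0, 0], [0, 0, -7], 1]
    - [[0, 0, 0], [0, 0, -7], 1]
    - [[0, 0, 0], [0, 0, -7], 1]
    - [[0, 0, 0], [0, 0, -7], 1]
    - [[0, 0, 0], [0, 0, -7], 1]
    - [[0, 0, 0], [0, 0, -7], 1]
    - [[0, 0, 0], [0, 0, -7], 1]
    - [[0, 0, 0], [0, 0, -7], 1]

```text
time: 21.07
position: [0.4813, 0.0579, 0.15]
tool_rot: [-0.763, -3.048, 0.0]
ft_force: [-0.4, 0.5, -1.7]
grip_width: 0.549
```

>>> arm_command:
  motion:
    - [[0, 0, 0], [0, 0, -7], 1]
    - [[0, 0, 0], [0, 0, -7], 1]
    - [[0, 0, 0], [0, 0, -7], 1]
    - [[0, 0, 0], [0, 0, -5], 1]
    - [[0, 0, 0], [0, 0, 0], 1]
    - [[0, 0, 0], [0, 0, 0], 1]

```text
time: 21.57
position: [0.4815, 0.0578, 0.1499]
tool_rot: [0.071, 3.141, -0.0]
ft_force: [0.9, -0.0, -2.3]
grip_width: 0.55
```

```bash
python3 plan.py 477 58 70 180.8 1 25 / 477 58 52 180.8 1 15
```

```text
t 21.57 p [481.5  57.8 149.9] xax [-0.999  0.045 -0.   ] zax [ 0. -0. -1.] yaw 177.4 F [ 0.9 -0.  -2.3] g 47.9
7 rows
[[[1,0,10],[0,0,-0.7],1],[[1,0,20],[0,0,-0.7],1],[[1,0,20],[0,0,-0.6],1],[[1,0,20],[0,0,-0.7],1],[[0.5,0.1,9.9],[0,0,-0.7],1],[[0,0,9],[0,0,0],1],[[0,0,9],[0,0,0],1]]
end [477.  58.  52.]
```

>>> arm_command:
  motion:
    - [[0, 0, 10], [0, 0, -1], 1]
    - [[0, 0, 20], [0, 0, -1], 1]
    - [[0, 0, 20], [0, 0, -1], 1]
    - [[0, 0, 20], [0, 0, -0.3], 1]
    - [[0, 0, 12], [0, 0, 0], 1]
    - [[0, 0, 10], [0, 0, 0], 1]
    - [[0, 0, 4], [0, 0, 0], 1]
    - [[0, 0, 0], [0, 0, 0], 1]

```text
time: 22.23
position: [0.4812, 0.0579, 0.0528]
tool_rot: [0.023, -3.14, -0.0]
ft_force: [0.4, -1.4, -2.8]
grip_width: 0.552
```

```bash
python3 -c "
from h import *
show()"
```

```text
t 22.23 p [481.2  57.9  52.8] xax [-1.    -0.015  0.001] zax [-0.001  0.    -1.   ] yaw -179.17 F [ 0.4 -1.4 -2.8] g 48.0
```

>>> arm_command:
  motion:
    - [[0, 0, 2], [0, 0, 0], 1]
    - [[-6, 0, 0], [0, 0, 0], 1]
    - [[-12, 0, 0], [0, 0, 0], 1]
    - [[-13, 0, 0], [0, 0, 0], 1]
    - [[-12, 0, 0], [0, 0, 0], 1]
    - [[-8, 0, 0], [0, 0, 0], 1]
    - [[-3, 0, 0], [0, 0, 0], 1]
    - [[0, 0, 0], [0, 0, 0], 1]

```text
time: 22.9
position: [0.5365, 0.0587, 0.0519]
tool_rot: [-0.023, 3.141, 0.0]
ft_force: [-0.4, -0.6, -3.4]
grip_width: 0.551
```

>>> arm_command:
  motion:
    - [[-2, 0, 0], [0, 0, 0], 1]
    - [[-1, 0, 0], [0, 0, 0], 1]
    - [[0, 0, 0], [0, 0, 0], 1]

```text
time: 23.15
position: [0.5384, 0.0586, 0.0516]
tool_rot: [0.023, -3.141, 0.001]
ft_force: [0.1, 1.2, -1.7]
grip_width: 0.55
```

>>> arm_command:
  motion:
    - [[-2, 0, 0], [0, 0, 0], 1]
    - [[0, 0, 0], [0, 0, 0], 1]
    - [[0, 0, 0], [0, 0, 0], 1]

```text
time: 23.4
position: [0.5406, 0.0586, 0.0516]
tool_rot: [0.023, -3.141, 0.0]
ft_force: [-0.5, -0.2, -2.6]
grip_width: 0.548
```

>>> arm_command:
  motion:
    - [[-2, 0, 0], [0, 0, 0], 1]
    - [[0, 0, 0], [0, 0, 0], 1]
    - [[0, 0, 0], [0, 0, 0], 1]

```text
time: 23.65
position: [0.5427, 0.0587, 0.0515]
tool_rot: [0.023, -3.142, 0.0]
ft_force: [-0.4, 0.1, -2.1]
grip_width: 0.55
```

>>> arm_command:
  motion:
    - [[-2, 0, 0], [0, 0, 0], 1]
    - [[0, 0, 0], [0, 0, 0], 1]
    - [[0, 0, 0], [0, 0, 0], 1]

```text
time: 23.9
position: [0.5447, 0.0587, 0.0515]
tool_rot: [-0.023, 3.141, -0.0]
ft_force: [0.6, 0.0, -2.5]
grip_width: 0.546
```

>>> arm_command:
  motion:
    - [[-2, 0, 0], [0, 0, 0], 1]
    - [[0, 0, 0], [0, 0, 0], 1]
    - [[0, 0, 0], [0, 0, 0], 1]

```text
time: 24.15
position: [0.5453, 0.0588, 0.051]
tool_rot: [0.023, -3.139, 0.0]
ft_force: [-4.4, -0.3, -2.1]
grip_width: 0.545
```

```bash
python3 -c "
from h import *
show()
im,d,T=grab('side','d12.png')
cv2.imwrite('pics/d12z.png',cv2.resize(im[140:290,140:340],None,fx=3.9,fy=3.9))
show()"
```

```text
t 24.15 p [545.3  58.8  51. ] xax [-1.    -0.015  0.003] zax [-0.003 -0.    -1.   ] yaw -179.15 F [-4.4 -0.3 -2.1] g 47.4
t 24.20 p [545.3  58.9  51. ] xax [-1.    -0.015  0.003] zax [-0.003 -0.    -1.   ] yaw -179.15 F [-4.4  0.8 -1.8] g 47.7
```

View pics/d12z.png

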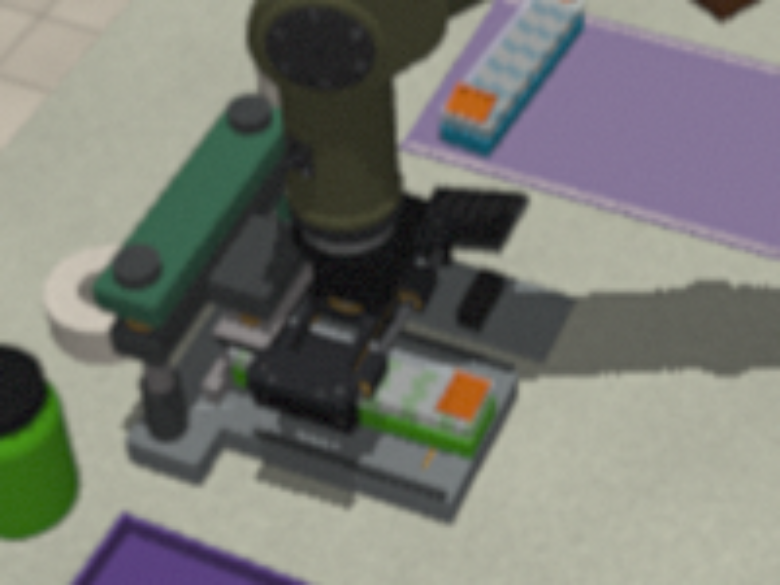

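>>> arm_command:
  motion:
    - [[0, 0, 2], [0, 0, 0], 1]
    - [[0, 0, 0], [0, 0, 0], 1]
    - [[0, 0, 0], [0, 0, 0], 0.35]
    - [[0, 0, 0], [0, 0, 0], 0.25]
    - [[0, 0, 0], [0, 0, 0], 0.25]
    - [[0, 0, -10], [0, 0, 0], 0.25]
    - [[0, 0, -18], [0, 0, 0], 0.25]
    - [[1, 0, -20], [0, 0, 0], 0.25]

```text
time: 24.87
position: [0.5456, 0.0588, 0.0982]
tool_rot: [0.023, -3.141, -0.001]
ft_force: [-0.0, -0.4, 0.2]
grip_width: 0.746
```

```bash
python3 plan.py 537 57 175 180.6 0.25 30 / 512 -72 175 180.6 1 36
```

```text
t 24.87 p [545.6  58.8  98.2] xax [-1.    -0.015  0.   ] zax [-0.  0. -1.] yaw -179.15 F [-0.  -0.4  0.2] g 64.9
9 rows
[[[1,0,-13],[0,0,0.1],0.25],[[3,-1,-25],[0,0,0],0.25],[[3,0,-26],[0,0,0.1],0.25],[[1.7,-0.6,-12.8],[0,0,0.1],0.25],[[3,-16,0],[0,0,0],1],[[7,-32,0],[0,0,0],1],[[6,-32,0],[0,0,0],1],[[7,-33,0],[0,0,0],1]]
[[[3.2,-15.8,-0.1],[0,0,0],1]]
end [512. -72. 175.]
```

>>> arm_command:
  motion:
    - [[1, 0, -13], [0, 0, 0], 0.25]
    - [[3, -1, -25], [0, 0, 0], 0.25]
    - [[3, 0, -26], [0, 0, 0], 0.25]
    - [[2, -1, -13], [0, 0, 0], 0.25]
    - [[3, -16, 0], [0, 0, 0], 1]
    - [[7, -32, 0], [0, 0, 0], 1]
    - [[6, -32, 0], [0, 0, 0], 1]
    - [[7, -33, 0], [0, 0, 0], 1]

```text
time: 25.53
position: [0.5152, -0.0576, 0.1749]
tool_rot: [-0.026, 3.14, -0.001]
ft_force: [0.0, -0.2, -0.3]
grip_width: 0.531
```

>>> arm_command:
  motion:
    - [[3, -16, 0], [0, 0, 0], 1]
    - [[0, 0, 15], [0, 0, 0], 1]
    - [[0, 0, 15], [0, 0, 0], 1]
    - [[0, 0, 5], [0, 0, 0], 1]
    - [[0, 0, 0], [0, 0, 0], 1]

```text
time: 25.95
position: [0.5115, -0.0726, 0.1383]
tool_rot: [0.023, -3.139, -0.001]
ft_force: [0.6, -0.3, -0.5]
grip_width: 0.149
```

```bash
python3 -c "
from h import *
show()
im,d,T=grab('side','d13.png')
cv2.imwrite('pics/d13z.png',cv2.resize(im[140:290,140:340],None,fx=3.9,fy=3.9))
show()"
```

```text
t 25.95 p [511.5 -72.6 138.3] xax [-1.    -0.015  0.003] zax [-0.003  0.001 -1.   ] yaw -179.15 F [ 0.6 -0.3 -0.5] g 13.0
t 26.00 p [512.3 -72.5 139.3] xax [-1.    -0.015  0.001] zax [-0.001  0.    -1.   ] yaw -179.12 F [ 0.8  0.8 -0.1] g 8.7
```

View pics/d13z.png

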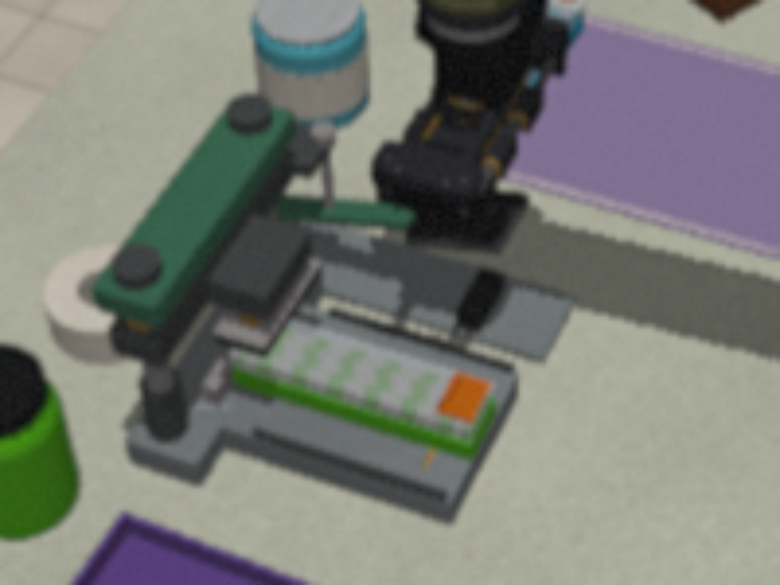

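>>> arm_command:
  motion:
    - [[0, 0, 8], [0, 0, 0], 1]
    - [[0, 0, 12], [0, 0, 0], 1]
    - [[0, 0, 12], [0, 0, 0], 1]
    - [[0, 0, 12], [0, 0, 0], 1]
    - [[0, 0, 12], [0, 0, 0], 1]
    - [[1, 0, 12], [0, 0, 0], 1]
    - [[1, 0, 10], [0, 0, 0], 1]
    - [[0, 0, 6], [0, 0, 0], 1]

```text
time: 26.67
position: [0.5095, -0.0729, 0.0576]
tool_rot: [0.023, -3.137, 0.003]
ft_force: [-23.5, 1.2, 67.6]
grip_width: 0.003
```

>>> arm_command:
  motion:
    - [[0, 0, 2], [0, 0, 0], 1]
    - [[0, 0, 0], [0, 0, 0], 1]
    - [[0, 0, 0], [0, 0, 0], 1]

```text
time: 26.92
position: [0.5095, -0.0729, 0.0583]
tool_rot: [0.024, -3.137, 0.005]
ft_force: [-19.8, 1.6, 46.2]
grip_width: 0.004
```

>>> arm_command:
  motion:
    - [[0, 0, -8], [0, 0, 0], 1]
    - [[0, 0, -14], [0, 0, 0], 1]
    - [[0, 0, -18], [0, 0, 0], 1]
    - [[0, 0, -20], [0, 0, 0], 1]
    - [[0, 0, -24], [0, 0, 0], 1]
    - [[0, 0, -24], [0, 0, 0], 0.8]
    - [[0, 0, -16], [0, 0, 0], 0.25]
    - [[0, 0, 0], [0, 0, 0], 0.25]

```text
time: 27.58
position: [0.513, -0.0728, 0.1808]
tool_rot: [-0.024, 3.135, -0.003]
ft_force: [0.6, -0.6, 0.6]
grip_width: 0.151
```

```bash
python3 plan.py 540 58.5 175 180.6 0.25 36 / 540 58.5 100 180.6 0.25 28 / 540 58.5 49 180.6 0.25 20
```

```text
t 27.58 p [513.  -72.8 180.8] xax [-1.    -0.015 -0.006] zax [ 0.006 -0.002 -1.   ] yaw -179.13 F [ 0.6 -0.6  0.6] g 13.2
13 rows
[[[-4,16,1],[-0.1,0.4,0.1],0.25],[[-7,33,1],[0,0,0],0.25],[[-7,33,2],[0,0,0.1],0.25],[[-7,33,1],[0,0,0],0.25],[[-3.7,15.9,0.8],[0,0,0.1],0.25],[[0,0,12],[0,0,0],0.25],[[0,0,25],[0,0,0],0.25],[[0,0,25],[0,0,0],0.25]]
[[[0,0.1,13],[0,0,0],0.25],[[0,0,8],[0,0,0],0.25],[[0,0,17],[0,0,0],0.25],[[0,0,17],[0,0,0],0.25],[[-0.1,0,9],[0,0,0],0.25]]
end [540.   58.5  49. ]
```

>>> arm_command:
  motion:
    - [[-4, 16, 1], [0, 0, 0], 0.25]
    - [[-7, 33, 1], [0, 0, 0], 0.25]
    - [[-7, 33, 2], [0, 0, 0], 0.25]
    - [[-7, 33, 1], [0, 0, 0], 0.25]
    - [[-4, 16, 1], [0, 0, 0], 0.25]
    - [[0, 0, 12], [0, 0, 0], 0.25]
    - [[0, 0, 25], [0, 0, 0], 0.25]
    - [[0, 0, 20], [0, 0, 0], 0.25]

```text
time: 28.25
position: [0.537, 0.0582, 0.1121]
tool_rot: [0.024, -3.141, 0.001]
ft_force: [-0.1, -0.2, -1.4]
grip_width: 0.715
```

```bash
python3 plan.py 540 58.5 100 180.6 0.25 28 / 540 58.5 49 180.6 0.25 20
python3 -c "
from h import *
im,d,T=grab('side','d14.png')
cv2.imwrite('pics/d14z.png',cv2.resize(im[140:290,140:340],None,fx=3.9,fy=3.9))"
```

```text
t 28.25 p [537.   58.2 112.1] xax [-1.    -0.015  0.001] zax [-0.001 -0.001 -1.   ] yaw -179.12 F [-0.1 -0.2 -1.4] g 62.2
5 rows
[[[-3,0.3,12.1],[0,-0.1,0.3],0.25],[[0,0,8],[0,0,0],0.25],[[0,0,17],[0,0,0],0.25],[[0,0,17],[0,0,0],0.25],[[0,0,9],[0,0,0],0.25]]
end [540.   58.5  49. ]
```

View pics/d14z.png

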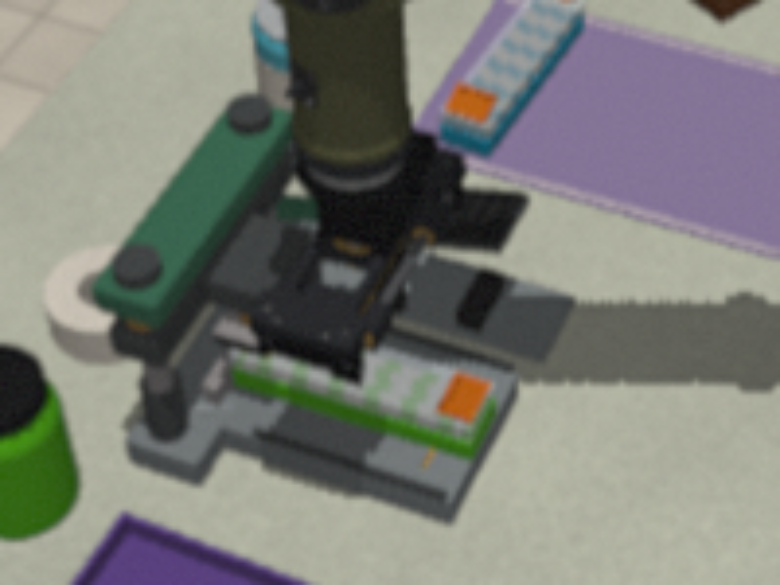

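Case in place, rear tab flat. Grip it, draw it back and lift.

>>> arm_command:
  motion:
    - [[-3, 0, 12], [0, 0, 0], 0.25]
    - [[0, 0, 12], [0, 0, 0], 0.25]
    - [[0, 0, 17], [0, 0, 0], 0.25]
    - [[0, 0, 15], [0, 0, 0], 0.25]
    - [[0, 0, 8], [0, 0, 0], 0.25]
    - [[0, 0, 0], [0, 0, 0], 0.4]
    - [[0, 0, 0], [0, 0, 0], 0.6]
    - [[0, 0, 0], [0, 0, 0], 1]
  force: 22

```text
time: 28.97
position: [0.5414, 0.0587, 0.0514]
tool_rot: [-0.023, 3.14, 0.0]
ft_force: [-0.5, 0.5, -0.1]
grip_width: 0.603
```

>>> arm_command:
  motion:
    - [[0, 0, 0], [0, 0, 0], 1]
    - [[0, 0, 0], [0, 0, 0], 1]
    - [[0, 0, 0], [0, 0, 0], 1]

```text
time: 29.22
position: [0.5415, 0.0587, 0.0516]
tool_rot: [-0.023, 3.139, -0.0]
ft_force: [0.5, -0.3, 3.7]
grip_width: 0.546
```

>>> arm_command:
  motion:
    - [[3, 0, -1], [0, 0, 0], 1]
    - [[10, 0, -1], [0, 0, 0], 1]
    - [[16, 0, 0], [0, 0, 0], 1]
    - [[16, 0, 0], [0, 0, 0], 1]
    - [[16, 0, 0], [0, 0, 0], 1]
    - [[6, 0, -10], [0, 0, 0], 1]
    - [[0, 0, -22], [0, 0, 0], 1]
    - [[0, 0, -24], [0, 0, 0], 1]

```text
time: 29.88
position: [0.4702, 0.0574, 0.1074]
tool_rot: [0.024, -3.136, 0.001]
ft_force: [0.8, -0.7, -2.5]
grip_width: 0.55
```

```bash
python3 plan.py 473 70 140 180 1 28 / 430 336 140 88.3 1 30 / 430 336 60 88.3 1 25/ 430 336 26 88.3 1 15
```

```text
t 29.88 p [470.2  57.4 107.4] xax [-1.    -0.015  0.005] zax [-0.005 -0.001 -1.   ] yaw -179.14 F [ 0.8 -0.7 -2.5] g 47.8
25 rows
[[[-1,6,-16],[0,-0.3,0.4],1],[[-1.8,6.5,-16.6],[0,0,0.5],1],[[2,10,0],[0,0,6.5],1],[[5,20,0],[0,0,6.6],1],[[8,19,0],[0,0,6.5],1],[[10,19,0],[0,0,6.6],1],[[12,16,0],[0,0,6.5],1],[[14,16,0],[0,0,6.6],1]]
[[[16,14,0],[0,0,6.5],1],[[17,11,0],[0,0,6.6],1],[[18,10,0],[0,0,6.5],1],[[19,8,0],[0,0,6.6],1],[[20,6,0],[0,0,6.5],1],[[21,3,0],[0,0,6.6],1],[[20,1,0],[0,0,6.5],1],[[10.5,-1.2,-0.2],[0,0,6.6],1]]
[[[0,0,10],[0,0,0],1],[[0,0,20],[0,0,0],1],[[0,0,20],[0,0,0],1],[[0,0,20],[0,0,0],1],[[0,0,10],[0,0,0],1],[[0,0,6],[0,0,0],1],[[0,0,11],[0,0,0],1],[[0,0,11],[0,0,0],1]]
[[[0.1,0,6],[0,0,0],1]]
end [430.1 336.   26. ]
```

>>> arm_command:
  motion:
    - [[-1, 6, -16], [0, 0, 0.5], 1]
    - [[-2, 6, -17], [0, 0, 0.5], 1]
    - [[2, 10, 0], [0, 0, 6.5], 1]
    - [[5, 20, 0], [0, 0, 6.6], 1]
    - [[8, 19, 0], [0, 0, 6.5], 1]
    - [[10, 19, 0], [0, 0, 6.6], 1]
    - [[12, 16, 0], [0, 0, 6.5], 1]
    - [[14, 16, 0], [0, 0, 6.6], 1]

```text
time: 30.55
position: [0.4569, 0.1827, 0.1408]
tool_rot: [-1.069, -2.953, 0.003]
ft_force: [0.1, 0.3, -2.7]
grip_width: 0.548
```

>>> arm_command:
  motion:
    - [[16, 14, 0], [0, 0, 6.5], 1]
    - [[17, 11, 0], [0, 0, 6.6], 1]
    - [[18, 10, 0], [0, 0, 6.5], 1]
    - [[19, 8, 0], [0, 0, 6.6], 1]
    - [[20, 6, 0], [0, 0, 6.5], 1]
    - [[21, 3, 0], [0, 0, 6.6], 1]
    - [[20, 1, 0], [0, 0, 6.5], 1]
    - [[10, -1, 0], [0, 0, 6.6], 1]

```text
time: 31.22
position: [0.4319, 0.3375, 0.141]
tool_rot: [-2.259, -2.181, 0.001]
ft_force: [0.1, 1.4, -2.6]
grip_width: 0.554
```

>>> arm_command:
  motion:
    - [[0, 0, 10], [0, 0, 0], 1]
    - [[0, 0, 20], [0, 0, 0], 1]
    - [[0, 0, 20], [0, 0, 0], 1]
    - [[0, 0, 10], [0, 0, 0], 1]
    - [[0, 0, 0], [0, 0, 0], 1]

```text
time: 31.63
position: [0.4323, 0.3324, 0.0781]
tool_rot: [-2.255, -2.186, 0.011]
ft_force: [-0.9, -0.9, -1.8]
grip_width: 0.553
```

```bash
python3 plan.py 430 336 29 88.3 1 20;python3 -c "
from h import *
im,d,T=grab('side','d15.png'); grab('scene','s15.png')
cv2.imwrite('pics/d15z.png',cv2.resize(im[230:420,80:330],None,fx=3.1,fy=3.1))"
```

```text
t 31.63 p [432.3 332.4  78.1] xax [ 0.031  1.    -0.004] zax [-0.005 -0.004 -1.   ] yaw 88.22 F [-0.9 -0.9 -1.8] g 48.1
4 rows
[[[1,0,8],[0,0,0],1],[[1,-1,17],[0,0,0],1],[[1,-1,16],[0,0,0],1],[[0.8,-0.1,8.1],[-0.3,0.3,-0.1],1]]
end [430. 336.  29.]
```

View pics/d15z.png

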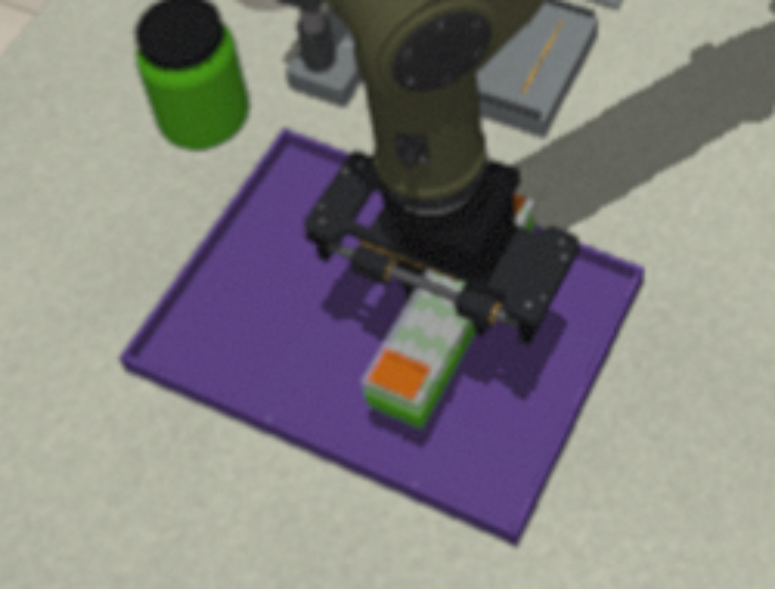

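>>> arm_command:
  motion:
    - [[1, 0, 8], [0, 0, 0], 1]
    - [[1, 0, 16], [0, 0, 0], 1]
    - [[1, 0, 14], [0, 0, 0], 1]
    - [[0, 0, 6], [0, 0, 0], 1]
    - [[0, 0, 3], [0, 0, 0], 1]
    - [[0, 0, 0], [0, 0, 0], 1]
    - [[0, 0, 0], [0, 0, 0], 1]

```text
time: 32.32
position: [0.4346, 0.3386, 0.0348]
tool_rot: [2.257, 2.185, 0.001]
ft_force: [-0.4, 0.1, -2.4]
grip_width: 0.551
```

```bash
python3 -c "
from h import *
show()"
```

```text
t 32.32 p [434.6 338.6  34.8] xax [0.032 0.999 0.   ] zax [ 0.  0. -1.] yaw 88.15 F [-0.4  0.1 -2.4] g 48.0
```

>>> arm_command:
  motion:
    - [[0, 0, 3], [0, 0, 0], 1]
    - [[0, 0, 3], [0, 0, 0], 1]
    - [[0, 0, 1], [0, 0, 0], 1]
    - [[0, 0, 0], [0, 0, 0], 1]
    - [[0, 0, 0], [0, 0, 0], 1]

```text
time: 32.73
position: [0.4345, 0.3383, 0.0275]
tool_rot: [2.257, 2.185, -0.0]
ft_force: [-0.4, -0.8, -2.4]
grip_width: 0.551
```

>>> arm_command:
  motion:
    - [[0, 0, 1], [0, 0, 0], 1]
    - [[0, 0, 1], [0, 0, 0], 1]
    - [[0, 0, 0], [0, 0, 0], 1]

```text
time: 32.98
position: [0.4346, 0.3386, 0.0266]
tool_rot: [2.257, 2.185, 0.0]
ft_force: [-2.4, -1.6, 5.3]
grip_width: 0.553
```

>>> arm_command:
  motion:
    - [[0, 0, 0], [0, 0, 0], 0.4]
    - [[0, 0, 0], [0, 0, 0], 0.2]
    - [[0, 0, 0], [0, 0, 0], 0.2]
    - [[0, 0, -10], [0, 0, 0], 0.2]
    - [[0, 0, -25], [0, 0, 0], 0.2]
    - [[0, 0, -35], [0, 0, 0], 0.2]
    - [[0, 0, -35], [0, 0, 0], 0.2]
    - [[0, 0, -35], [0, 0, 0], 0.2]

```text
time: 33.65
position: [0.434, 0.3385, 0.1676]
tool_rot: [-2.256, -2.186, -0.0]
ft_force: [-0.0, -0.8, 0.6]
grip_width: 0.797
```

```bash
python3 plan.py 434 300 230 88 0.2 38 / 470 -100 230 88 0.2 39 / 586 -330 230 86 0.2 39
python3 -c "
from h import *
im,d,T=grab('side','d16.png'); grab('scene','s16.png'); P=cloud('side',d,T)
m=models.silhouettes('side','green_case')
for o in m[:4]:
    q=P[o['pixels']]*1000; print(o['conf'],q.mean(0).round(), np.percentile(q[:,2],[5,50,98]).round(1))
    t=q[(q[:,2]>36)];
    if len(t)>20: print(cv2.minAreaRect(t[:,:2].astype(np.float32)))
m=models.silhouettes('side','blue_case')
for o in m[:4]:
    q=P[o['pixels']]*1000; t=q[(q[:,2]>33)];
    if len(t)>20: print('blue',o['conf'],cv2.minAreaRect(t[:,:2].astype(np.float32)))
cv2.imwrite('pics/d16z.png',cv2.resize(im[100:420,80:400],None,fx=1.8,fy=1.8))"
```

```text
t 33.65 p [434.  338.5 167.6] xax [0.032 0.999 0.   ] zax [-0.  0. -1.] yaw 88.18 F [-0.  -0.8  0.6] g 69.3
26 rows
[[[-13,0,-21],[0,0,0],0.2],[[-13,1,-21],[0,0,0],0.2],[[-12.5,0.2,-20.4],[0,0,0.2],0.2],[[-15,2,0],[0,0,0],0.2],[[-31,4,0],[0,0,0],0.2],[[-31,4,0],[0,0,0],0.2],[[-30,3,0],[0,0,0],0.2],[[-31,4,0],[0,0,0],0.2]]
[[[-31,4,0],[0,0,0],0.2],[[-30,4,0],[0,0,0],0.2],[[-31,4,0],[0,0,0],0.2],[[-31,4,0],[0,0,0],0.2],[[-30,4,0],[0,0,0],0.2],[[-31,3,0],[0,0,0],0.2],[[-30,4,0],[0,0,0],0.2],[[-31,4,0],[0,0,0],0.2]]
[[[-15.5,2.1,-0.1],[0,0,0],0.2],[[-14,8,0],[0,0,0.2],0.2],[[-28,15,0],[0,0,0.2],0.2],[[-28,16,0],[0,0,0.3],0.2],[[-28,16,0],[0,0,0.2],0.2],[[-28,16,0],[0,0,0.2],0.2],[[-28,16,0],[0,0,0.2],0.2],[[-28,16,0],[0,0,0.2],0.2]]
[[[-28,16,0],[0,0,0.3],0.2],[[-13.8,8.4,0],[0,0,0.2],0.2]]
end [ 586. -330.  230.]
0.82 [428. 368.  49.] [20.4 44.8 52.1]
((307.67974853515625, 590.311767578125), (114.68684387207031, 677.6985473632812), 28.00874900817871)
0.68 [ 170. -279.   41.] [11.5 38.8 46.1]
((120.48545837402344, 232.88174438476562), (76.39651489257812, 1257.8162841796875), 5.527562141418457)
0.37 [545.  46.  64.] [  6.4  31.8 206.4]
((329.0875244140625, 400.2763671875), (312.7025451660156, 1023.4744262695312), 34.62847137451172)
blue 0.42 ((308.22454833984375, 590.6124267578125), (115.76302337646484, 677.708251953125), 28.022966384887695)
```

View pics/d16z.png

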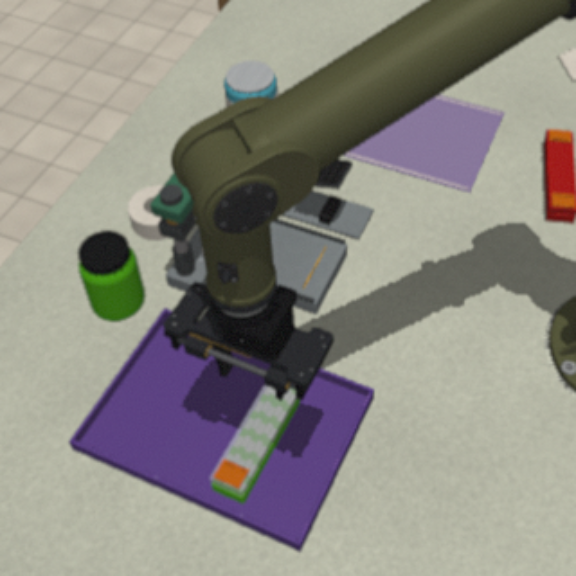

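Green lies in the tray; now to the blue case.

>>> arm_command:
  motion:
    - [[-13, 0, -21], [0, 0, 0], 0.2]
    - [[-13, 0, -21], [0, 0, 0], 0.2]
    - [[-20, 2, -20], [0, 0, 0], 0.2]
    - [[-30, 3, 0], [0, 0, 0], 0.2]
    - [[-35, 4, 0], [0, 0, 0], 0.2]
    - [[-35, 4, 0], [0, 0, 0], 0.2]
    - [[-35, 4, 0], [0, 0, 0], 0.2]
    - [[-35, 4, 0], [0, 0, 0], 0.2]

```text
time: 34.52
position: [0.4474, 0.1198, 0.2262]
tool_rot: [-2.256, -2.184, 0.003]
ft_force: [-0.4, -0.9, -0.0]
grip_width: 0.795
```

>>> arm_command:
  motion:
    - [[-35, 4, 0], [0, 0, 0], 0.2]
    - [[-35, 4, 0], [0, 0, 0], 0.2]
    - [[-35, 4, 0], [0, 0, 0], 0.2]
    - [[-35, 4, 0], [0, 0, 0], 0.2]
    - [[-35, 4, 0], [0, 0, 0], 0.2]
    - [[-30, 4, 0], [0, 0, 0], 0.2]
    - [[-30, 15, 0], [0, 0, 0], 0.2]
    - [[-30, 15, 0], [0, 0, 0], 0.2]

```text
time: 35.18
position: [0.4928, -0.1464, 0.226]
tool_rot: [-2.256, -2.183, 0.003]
ft_force: [0.6, 1.7, 0.1]
grip_width: 0.801
```

```bash
python3 plan.py 586 -330 230 86 0.2 36
python3 -c "
from h import *
im,d,T=grab('side','d17.png'); P=cloud('side',d,T)
X,Y,Z=P[...,0],P[...,1],P[...,2]
hsv=cv2.cvtColor(im,cv2.COLOR_BGR2HSV)
# green case in tray
m=(X>.36)&(X<.5)&(Y>.2)&(Y<.47)&(Z>.036)&(Z<.055)
print(cv2.minAreaRect((P[m][:,:2]*1000).astype(np.float32)), np.percentile(P[m][:,2]*1000,[2,50,98]))
for o in models.search_frame('side','blue_case')[:3]: print('blue',o['conf'],(T[:3,:3]@o['location']+T[:3,3])*1000)
"
```

```text
t 35.18 p [ 492.8 -146.4  226. ] xax [0.033 0.999 0.   ] zax [-0.003  0.    -1.   ] yaw 88.1 F [0.6 1.7 0.1] g 69.7
8 rows
[[[-13,7,0],[-0.2,0,0.3],0.2],[[-26,14,-1],[0,0,0.2],0.2],[[-25,15,0],[0,0,0.3],0.2],[[-26,14,-1],[0,0,0.3],0.2],[[-25,15,-1],[0,0,0.2],0.2],[[-26,15,0],[0,0,0.3],0.2],[[-25,15,-1],[0,0,0.2],0.2],[[-12.8,7.2,0],[0,0,0.3],0.2]]
end [ 586. -330.  230.]
((433.6020202636719, 337.4198913574219), (190.55319213867188, 50.36018753051758), 88.31958770751953) [37.80309296 45.65793424 51.81055718]
blue 0.56 [ 578.03954245 -300.64889878   39.15780133]
blue 0.19 [603.12888988  49.19260587  35.56527236]
```

View pics/d17.png

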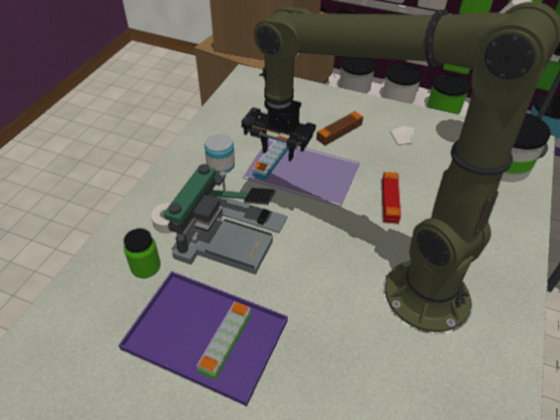

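>>> arm_command:
  motion:
    - [[-13, 7, 0], [0, 0, 0.3], 0.2]
    - [[-26, 14, 0], [0, 0, 0.3], 0.2]
    - [[-26, 15, 0], [0, 0, 0.3], 0.2]
    - [[-26, 14, 0], [0, 0, 0.3], 0.2]
    - [[-25, 15, 0], [0, 0, 0.3], 0.2]
    - [[-26, 15, 0], [0, 0, 0.3], 0.2]
    - [[-25, 15, 0], [0, 0, 0.3], 0.2]
    - [[-10, 7, 0], [0, 0, 0], 0.2]

```text
time: 35.95
position: [0.5869, -0.3305, 0.2256]
tool_rot: [-2.299, -2.14, 0.003]
ft_force: [-1.0, 0.0, 0.0]
grip_width: 0.794
```

>>> arm_command:
  motion:
    - [[0, 0, 0], [0, 0, 0], 0.2]
    - [[0, 0, 0], [0, 0, 0], 0.2]

```text
time: 36.12
position: [0.5866, -0.326, 0.226]
tool_rot: [-2.294, -2.142, 0.0]
ft_force: [0.4, -0.3, 0.4]
grip_width: 0.804
```

```bash
python3 w.py w18.png blue_case
```

```text
t 36.12 p [ 586.6 -326.   226. ] xax [0.069 0.998 0.002] zax [-0.002  0.002 -1.   ] yaw 86.06 F [ 0.4 -0.3  0.4] g 69.9
```

View pics/w18.png

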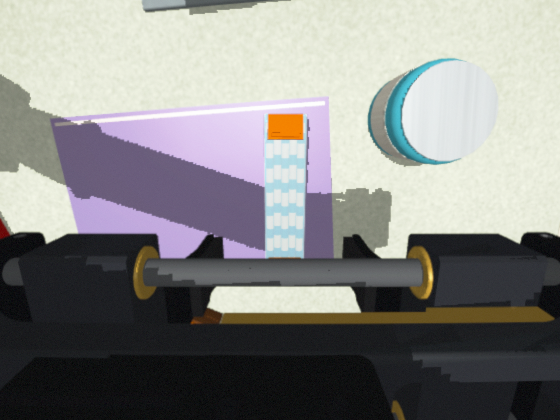

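```bash
cat > wc.py <<'E'
import sys
from h import *
show()
im,d,T=grab("wrist",sys.argv[1]); P=cloud("wrist",d,T)*1000
x,y,r,z0,z1=map(float,sys.argv[2:7])
m=(abs(P[...,0]-x)<45)&(abs(P[...,1]-y)<r)&(P[...,2]>z0)&(P[...,2]<z1)
m=cv2.morphologyEx(m.astype(np.uint8),cv2.MORPH_OPEN,np.ones((5,5)))>0
q=P[m]; print(len(q),cv2.minAreaRect(q[:,:2].astype(np.float32)),q[:,1].max())
m2=(abs(P[...,0]-x)<45)&(abs(P[...,1]-y)<r)&(P[...,2]>z1)&(P[...,2]<z1+25)
if m2.sum()>20: q=P[m2]; print('tab',len(q),q.min(0).round(1),q.max(0).round(1))
E
python3 wc.py w19.png 586 -330 120 34 42; python3 plan.py 586 -330 60 86 0.2 30
```

```text
t 36.22 p [ 586.8 -324.7  227.1] xax [0.067 0.998 0.001] zax [-0.001  0.001 -1.   ] yaw 86.17 F [-0.9 -0.3  0.3] g 69.3
4839 ((587.4527587890625, -322.9510498046875), (165.6967315673828, 48.0642204284668), 85.7490005493164) -238.58693325761882
tab 857 [ 563.3 -402.8   42. ] [ 611.7 -239.    53. ]
t 36.27 p [ 586.9 -324.7  227.5] xax [0.067 0.998 0.001] zax [-0.     0.001 -1.   ] yaw 86.18 F [ 0.2 -0.1 -0.1] g 69.8
8 rows
[[[0,0,12],[0,0,0],0.2],[[-1,0,24],[0,0,0],0.2],[[-1,0,24],[0,0,0],0.2],[[-1,0,24],[0,0,0],0.2],[[-1,0,24],[0,0,0],0.2],[[0,0,24],[0,0,0],0.2],[[-1,0,24],[0,0,0],0.2],[[-0.5,-0.4,11.5],[0,-0.1,0.2],0.2]]
end [ 586. -330.   60.]
```

>>> arm_command:
  motion:
    - [[-1, 0, 12], [0, 0, 0.3], 0.2]
    - [[-2, 0, 24], [0, 0, 0], 0.2]
    - [[-2, 0, 24], [0, 0, 0], 0.2]
    - [[-1, 0, 24], [0, 0, 0], 0.2]
    - [[-1, 0, 24], [0, 0, 0], 0.2]
    - [[0, 0, 24], [0, 0, 0], 0.2]
    - [[0, 0, 24], [0, 0, 0], 0.2]
    - [[0, 0, 12], [0, 0, 0], 0.2]

```text
time: 36.93
position: [0.5841, -0.3319, 0.0557]
tool_rot: [-2.298, -2.135, 0.003]
ft_force: [-0.3, 0.1, 0.3]
grip_width: 0.8
```

>>> arm_command:
  motion:
    - [[0, 0, 0], [0, 0, 0], 0.2]
    - [[0, 0, 0], [0, 0, 0], 0.2]

```text
time: 37.1
position: [0.586, -0.3332, 0.0593]
tool_rot: [-2.301, -2.137, 0.0]
ft_force: [0.1, 0.2, 0.3]
grip_width: 0.798
```

```bash
python3 wc.py w20.png 586 -330 120 34 42; python3 plan.py 586.7 -332 19 86 0.2 18
```

```text
t 37.10 p [ 586.  -333.2   59.3] xax [0.074 0.997 0.   ] zax [-0.001  0.    -1.   ] yaw 85.77 F [0.1 0.2 0.3] g 69.4
12862 ((588.4574584960938, -308.8569641113281), (142.3993377685547, 48.2367057800293), 85.78731536865234) -236.24325638321776
tab 4305 [ 541.7 -339.6   42. ] [ 629.4 -239.3   66.9]
t 37.15 p [ 587.  -333.8   60.7] xax [ 0.074  0.997 -0.001] zax [ 0.001 -0.001 -1.   ] yaw 85.76 F [-0.6  0.7 -0.2] g 69.8
4 rows
[[[0,0,7],[0.1,0,-0.1],0.2],[[1,0,14],[0,0,0],0.2],[[0,0,14],[0,0,-0.1],0.2],[[0.8,-0.4,6.7],[0,0,0],0.2]]
end [ 586.7 -332.    19. ]
```

View pics/w20.png

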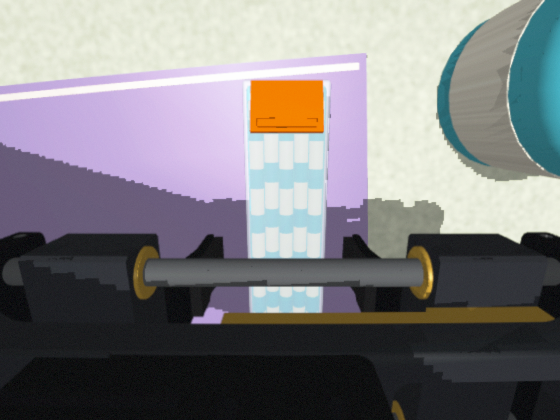

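>>> arm_command:
  motion:
    - [[0, 0, 7], [0, 0, 0], 0.2]
    - [[1, 0, 14], [0, 0, 0], 0.2]
    - [[0, 0, 14], [0, 0, 0], 0.2]
    - [[0, 0, 7], [0, 0, 0], 0.2]
    - [[0, 0, 0], [0, 0, 0], 0.2]
    - [[0, 0, 0], [0, 0, 0], 0.5]
    - [[0, 0, 0], [0, 0, 0], 0.7]
    - [[0, 0, 0], [0, 0, 0], 1]
  force: 22

```text
time: 37.82
position: [0.5864, -0.3328, 0.0175]
tool_rot: [2.302, 2.137, -0.0]
ft_force: [-1.1, 0.2, 0.4]
grip_width: 0.655
```

>>> arm_command:
  motion:
    - [[0, 0, 0], [0, 0, 0], 1]
    - [[0, 0, 0], [0, 0, 0], 1]
    - [[0, 0, 0], [0, 0, 0], 1]

```text
time: 38.07
position: [0.5867, -0.3328, 0.0177]
tool_rot: [2.302, 2.137, 0.0]
ft_force: [1.2, -0.2, -1.3]
grip_width: 0.552
```

```bash
python3 plan.py 580 -329 175 86 1 30 / 440 -150 175 130 1 34/ 477 58 172 180.8 1 34
```

```text
t 38.07 p [ 586.7 -332.8   17.7] xax [ 0.074  0.997 -0.   ] zax [ 0.001 -0.    -1.   ] yaw 85.75 F [ 1.2 -0.2 -1.3] g 48.0
25 rows
[[[0,-1,-13],[0,0,0],1],[[1,-1,-26],[0,0,-0.1],1],[[0,-1,-27],[0,0,0],1],[[1,-1,-26],[0,0,0],1],[[0,-1,-26],[0,0,-0.1],1],[[1,-1,-26],[0,0,0],1],[[0.3,-0.8,-13.3],[0,0,-0.1],1],[[11,-10,0],[0,0,-4.9],1]]
[[[22,-17,0],[0,0,-4.9],1],[[24,-15,0],[0,0,-4.9],1],[[25,-13,0],[0,0,-4.8],1],[[27,-11,0],[0,0,-4.9],1],[[27,-8,0],[0,0,-4.9],1],[[27,-7,0],[0,0,-4.9],1],[[29,-3,0],[0,0,-4.9],1],[[13.7,-1.1,-0.2],[0,0,-4.9],1]]
[[[8,10,0],[0,0,-5.6],1],[[15,22,1],[0,0,-5.7],1],[[13,23,0],[0,0,-5.6],1],[[10,25,0],[0,0,-5.7],1],[[8,25,1],[0,0,-5.6],1],[[5,26,0],[0,0,-5.6],1],[[3,26,0],[0,0,-5.7],1],[[0,26,1],[0,0,-5.6],1]]
[[[-0.8,13.6,0],[0,0,-5.7],1]]
end [477.  58. 172.]
```

>>> arm_command:
  motion:
    - [[0, -1, -13], [0, 0, 0], 1]
    - [[1, -1, -26], [0, 0, 0], 1]
    - [[0, -1, -27], [0, 0, 0], 1]
    - [[1, -1, -26], [0, 0, 0], 1]
    - [[0, -1, -26], [0, 0, 0], 1]
    - [[1, -1, -26], [0, 0, 0], 1]
    - [[0, -1, -13], [0, 0, 0], 1]
    - [[11, -10, 0], [0, 0, -4.9], 1]

```text
time: 38.73
position: [0.5725, -0.3207, 0.1791]
tool_rot: [2.205, 2.226, 0.002]
ft_force: [0.3, -1.5, -2.4]
grip_width: 0.549
```

>>> arm_command:
  motion:
    - [[22, -17, 0], [0, 0, -4.9], 1]
    - [[24, -15, 0], [0, 0, -4.9], 1]
    - [[25, -13, 0], [0, 0, -4.8], 1]
    - [[27, -11, 0], [0, 0, -4.9], 1]
    - [[27, -8, 0], [0, 0, -4.9], 1]
    - [[27, -7, 0], [0, 0, -4.9], 1]
    - [[29, -3, 0], [0, 0, -4.9], 1]
    - [[14, -1, 0], [0, 0, -4.9], 1]

```text
time: 39.4
position: [0.4377, -0.146, 0.1739]
tool_rot: [-1.324, -2.846, 0.001]
ft_force: [0.6, 0.3, -2.3]
grip_width: 0.55
```

>>> arm_command:
  motion:
    - [[8, 10, 0], [0, 0, -5.6], 1]
    - [[15, 22, 1], [0, 0, -5.7], 1]
    - [[13, 23, 0], [0, 0, -5.6], 1]
    - [[10, 25, 0], [0, 0, -5.7], 1]
    - [[8, 25, 1], [0, 0, -5.6], 1]
    - [[5, 26, 0], [0, 0, -5.6], 1]
    - [[3, 26, 0], [0, 0, -5.7], 1]
    - [[0, 26, 1], [0, 0, -5.6], 1]

```text
time: 40.07
position: [0.4759, 0.0463, 0.1715]
tool_rot: [-0.134, -3.138, 0.001]
ft_force: [0.2, -0.1, -3.5]
grip_width: 0.551
```

>>> arm_command:
  motion:
    - [[-1, 14, 0], [0, 0, -5.7], 1]
    - [[0, 0, 0], [0, 0, 0], 1]
    - [[0, 0, 0], [0, 0, 0], 1]

```text
time: 40.32
position: [0.4781, 0.0593, 0.1712]
tool_rot: [0.016, -3.14, 0.001]
ft_force: [-0.1, -0.5, -3.0]
grip_width: 0.551
```

```bash
python3 plan.py 477 58 70 180.8 1 25 / 477 58 50 180.8 1 15;python3 -c "
from h import *
im,d,T=grab('side','d21.png')
cv2.imwrite('pics/d21z.png',cv2.resize(im[140:290,140:340],None,fx=3.9,fy=3.9))"
```

```text
t 40.32 p [478.1  59.3 171.2] xax [-1.    -0.01   0.001] zax [-0.001 -0.001 -1.   ] yaw -179.43 F [-0.1 -0.5 -3. ] g 47.9
8 rows
[[[0,0,10],[0,-0.1,0],1],[[0,0,20],[0,0,-0.1],1],[[1,-1,21],[0,0,0],1],[[0,0,20],[0,0,-0.1],1],[[0,0,20],[0,0,0],1],[[0.2,-0.2,10.2],[0,0,0],1],[[0,0,10],[0,0,0],1],[[0,0,10],[0,0,0],1]]
end [477.  58.  50.]
```

View pics/d21z.png

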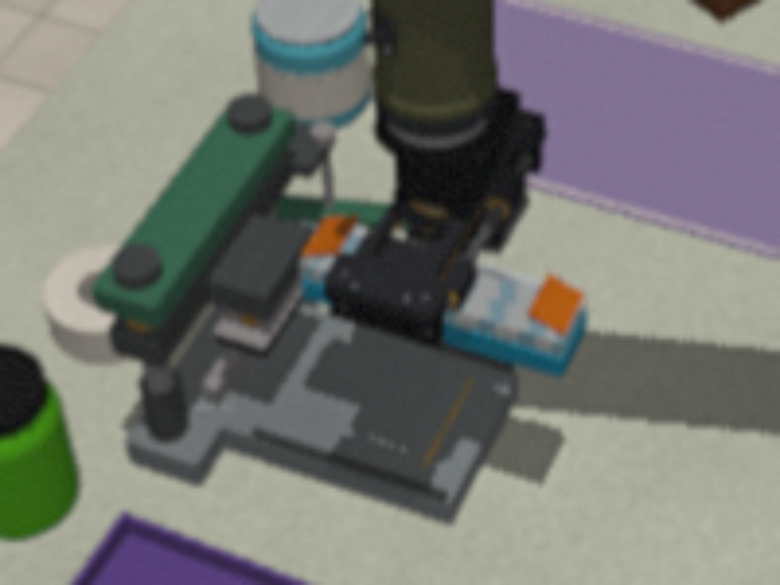

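>>> arm_command:
  motion:
    - [[0, 0, 10], [0, 0, 0], 1]
    - [[1, -1, 20], [0, 0, 0], 1]
    - [[0, 0, 20], [0, 0, 0], 1]
    - [[0, 0, 20], [0, 0, 0], 1]
    - [[0, 0, 20], [0, 0, 0], 1]
    - [[0, 0, 15], [0, 0, 0], 1]
    - [[0, 0, 10], [0, 0, 0], 1]
    - [[0, 0, 4], [0, 0, 0], 1]

```text
time: 41.03
position: [0.4763, 0.0566, 0.0504]
tool_rot: [0.011, -3.138, 0.001]
ft_force: [0.2, 0.7, -3.2]
grip_width: 0.55
```

>>> arm_command:
  motion:
    - [[0, 0, 0], [0, 0, 0], 1]
    - [[0, 0, 0], [0, 0, 0], 1]

```text
time: 41.2
position: [0.4782, 0.0576, 0.0529]
tool_rot: [-0.013, 3.141, -0.0]
ft_force: [0.4, -0.4, -2.4]
grip_width: 0.547
```

```bash
python3 -c "
from h import *
show()"
```

```text
t 41.20 p [478.2  57.6  52.9] xax [-1.    -0.009 -0.001] zax [ 0.001 -0.    -1.   ] yaw -179.51 F [ 0.4 -0.4 -2.4] g 47.6
```

Lower a bit further, then slide in.

>>> arm_command:
  motion:
    - [[0, 0, 2], [0, 0, 0], 1]
    - [[0, 0, 2], [0, 0, 0], 1]
    - [[-6, 0, 0], [0, 0, 0], 1]
    - [[-12, 0, 0], [0, 0, 0], 1]
    - [[-14, 0, 0], [0, 0, 0], 1]
    - [[-12, 0, 0], [0, 0, 0], 1]
    - [[-8, 0, 0], [0, 0, 0], 1]
    - [[-3, 0, 0], [0, 0, 0], 1]

```text
time: 41.87
position: [0.5345, 0.0585, 0.0488]
tool_rot: [-0.014, 3.14, 0.001]
ft_force: [-0.5, -0.5, -2.4]
grip_width: 0.551
```

>>> arm_command:
  motion:
    - [[-2, 0, 0], [0, 0, 0], 1]
    - [[0, 0, 0], [0, 0, 0], 1]
    - [[0, 0, 0], [0, 0, 0], 1]

```text
time: 42.12
position: [0.5342, 0.0585, 0.0484]
tool_rot: [0.015, -3.141, 0.0]
ft_force: [-0.1, 0.6, -2.8]
grip_width: 0.549
```

>>> arm_command:
  motion:
    - [[-2, 0, 0], [0, 0, 0], 1]
    - [[0, 0, 0], [0, 0, 0], 1]
    - [[0, 0, 0], [0, 0, 0], 1]

```text
time: 42.37
position: [0.5367, 0.0585, 0.0486]
tool_rot: [-0.015, 3.142, -0.0]
ft_force: [-0.2, -1.1, -2.8]
grip_width: 0.548
```

>>> arm_command:
  motion:
    - [[-3, 0, 0], [0, 0, 0], 1]
    - [[0, 0, 0], [0, 0, 0], 1]
    - [[0, 0, 0], [0, 0, 0], 1]

```text
time: 42.62
position: [0.54, 0.0585, 0.0486]
tool_rot: [-0.015, 3.141, -0.0]
ft_force: [0.8, -0.5, -2.8]
grip_width: 0.551
```

>>> arm_command:
  motion:
    - [[-2, 0, 0], [0, 0, 0], 1]
    - [[0, 0, 0], [0, 0, 0], 1]
    - [[0, 0, 0], [0, 0, 0], 1]

```text
time: 42.87
position: [0.5419, 0.0586, 0.0485]
tool_rot: [-0.015, 3.142, 0.0]
ft_force: [-0.4, 0.2, -3.7]
grip_width: 0.556
```

>>> arm_command:
  motion:
    - [[-2, 0, 0], [0, 0, 0], 1]
    - [[0, 0, 0], [0, 0, 0], 1]
    - [[0, 0, 0], [0, 0, 0], 1]

```text
time: 43.12
position: [0.544, 0.0585, 0.0485]
tool_rot: [-0.015, 3.141, -0.0]
ft_force: [0.0, 0.5, -3.4]
grip_width: 0.549
```

>>> arm_command:
  motion:
    - [[-2, 0, 0], [0, 0, 0], 1]
    - [[0, 0, 0], [0, 0, 0], 1]
    - [[0, 0, 0], [0, 0, 0], 1]

```text
time: 43.37
position: [0.5446, 0.0587, 0.048]
tool_rot: [0.015, -3.139, 0.0]
ft_force: [-3.7, -0.1, -2.6]
grip_width: 0.549
```

```bash
python3 -c "
from h import *
show()
im,d,T=grab('side','d22.png')
cv2.imwrite('pics/d22z.png',cv2.resize(im[140:290,140:340],None,fx=3.9,fy=3.9))"
```

```text
t 43.37 p [544.6  58.7  48. ] xax [-1.    -0.01   0.003] zax [-0.003 -0.    -1.   ] yaw -179.45 F [-3.7 -0.1 -2.6] g 47.8
```

View pics/d22z.png

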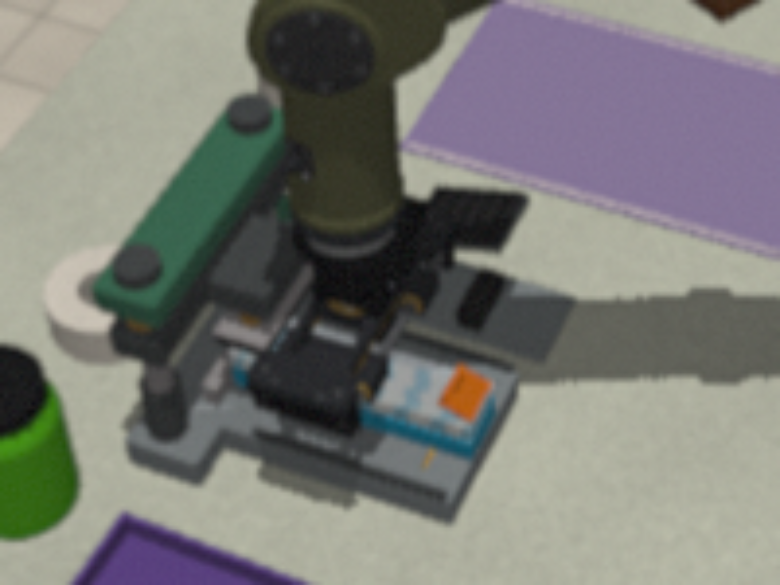

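At the stop. Release, rise, go to the pedal.

>>> arm_command:
  motion:
    - [[0, 0, 0.5], [0, 0, 0], 1]
    - [[0, 0, 0], [0, 0, 0], 1]
    - [[0, 0, 0], [0, 0, 0], 0.35]
    - [[0, 0, 0], [0, 0, 0], 0.25]
    - [[0, 0, 0], [0, 0, 0], 0.25]
    - [[0, 0, -10], [0, 0, 0], 0.25]
    - [[0, 0, -18], [0, 0, 0], 0.25]
    - [[1, 0, -20], [0, 0, 0], 0.25]

```text
time: 44.08
position: [0.5449, 0.0585, 0.0969]
tool_rot: [0.015, -3.141, -0.0]
ft_force: [0.5, 0.7, 0.7]
grip_width: 0.742
```

>>> arm_command:
  motion:
    - [[1, 0, -13], [0, 0, 0], 0.25]
    - [[3, -1, -25], [0, 0, 0], 0.25]
    - [[3, 0, -26], [0, 0, 0], 0.25]
    - [[2, -1, -14], [0, 0, 0], 0.25]
    - [[3, -16, 0], [0, 0, 0], 1]
    - [[7, -32, 0], [0, 0, 0], 1]
    - [[6, -32, 0], [0, 0, 0], 1]
    - [[7, -33, 0], [0, 0, 0], 1]

```text
time: 44.75
position: [0.5142, -0.0575, 0.1753]
tool_rot: [-0.018, 3.139, -0.001]
ft_force: [0.9, -1.0, -0.0]
grip_width: 0.533
```

>>> arm_command:
  motion:
    - [[2, -16, 0], [0, 0, 0], 1]
    - [[0, 0, 15], [0, 0, 0], 1]
    - [[0, 0, 15], [0, 0, 0], 1]
    - [[0, 0, 5], [0, 0, 0], 1]
    - [[0, 0, 0], [0, 0, 0], 1]

```text
time: 45.17
position: [0.5113, -0.0725, 0.1384]
tool_rot: [0.015, -3.14, -0.001]
ft_force: [0.8, -0.4, 0.0]
grip_width: 0.15
```

```bash
python3 -c "
from h import *
show()
im,d,T=grab('side','d23.png')
cv2.imwrite('pics/d23z.png',cv2.resize(im[140:290,140:340],None,fx=3.9,fy=3.9))
show()"
```

```text
t 45.17 p [511.3 -72.5 138.4] xax [-1.    -0.01   0.002] zax [-0.002  0.    -1.   ] yaw -179.44 F [ 0.8 -0.4  0. ] g 13.0
t 45.22 p [512.  -72.4 139.2] xax [-1.   -0.01  0.  ] zax [-0.  0. -1.] yaw -179.42 F [0.9 0.4 0. ] g 9.3
```

View pics/d23z.png

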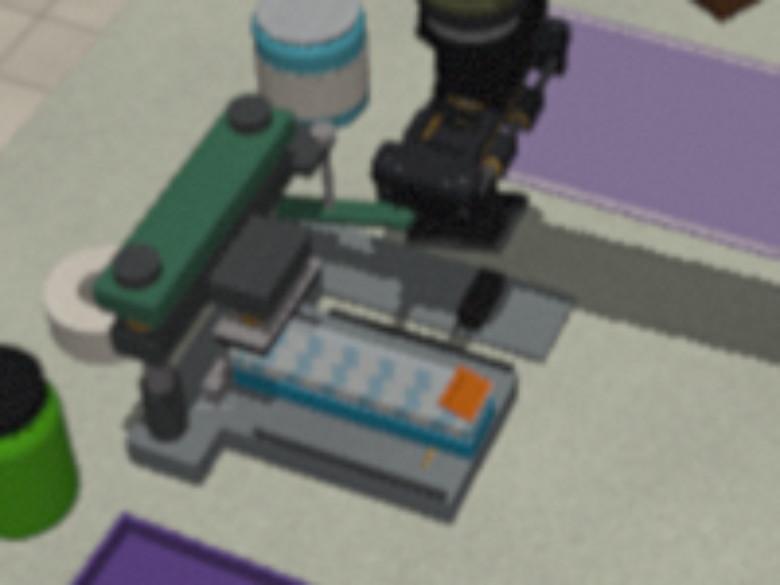

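>>> arm_command:
  motion:
    - [[0, 0, 8], [0, 0, 0], 1]
    - [[0, 0, 12], [0, 0, 0], 1]
    - [[0, 0, 12], [0, 0, 0], 1]
    - [[0, 0, 12], [0, 0, 0], 1]
    - [[0, 0, 12], [0, 0, 0], 1]
    - [[1, 0, 10], [0, 0, 0], 1]
    - [[1, 0, 8], [0, 0, 0], 1]
    - [[0, 0, 6], [0, 0, 0], 1]

```text
time: 45.88
position: [0.5088, -0.0729, 0.059]
tool_rot: [0.015, -3.138, 0.001]
ft_force: [-8.4, 0.5, 25.4]
grip_width: 0.004
```

>>> arm_command:
  motion:
    - [[0, 0, 3], [0, 0, 0], 1]
    - [[0, 0, 2], [0, 0, 0], 1]
    - [[0, 0, 0], [0, 0, 0], 1]
    - [[0, 0, 0], [0, 0, 0], 1]

```text
time: 46.22
position: [0.5089, -0.0728, 0.0584]
tool_rot: [0.015, -3.137, 0.004]
ft_force: [-18.1, 1.9, 41.9]
grip_width: 0.003
```

Pressed to the stop (58.4 as before). Rise and turn to yaw 0.

>>> arm_command:
  motion:
    - [[0, 0, -8], [0, 0, 0], 1]
    - [[0, 0, -14], [0, 0, 0], 1]
    - [[0, 0, -18], [0, 0, 0], 1]
    - [[0, 0, -20], [0, 0, 0], 1]
    - [[0, 0, -22], [0, 0, 0], 1]
    - [[0, 0, -24], [0, 0, 0], 0.8]
    - [[0, 0, -16], [0, 0, 0], 0.25]
    - [[0, 0, 0], [0, 0, 0], 0.25]

```text
time: 46.88
position: [0.5124, -0.0728, 0.1793]
tool_rot: [-0.016, 3.135, -0.003]
ft_force: [1.2, 0.7, 0.2]
grip_width: 0.15
```

```bash
python3 plan.py 520 0 180 90 0.25 / 526 58 180 0.6 0.25
```

```text
t 46.88 p [512.4 -72.8 179.3] xax [-1.    -0.01  -0.006] zax [ 0.006 -0.002 -1.   ] yaw -179.43 F [1.2 0.7 0.2] g 13.1
28 rows
[[[0,3,0],[-0.1,0.4,6.5],0.25],[[0,5,0],[0,0,6.4],0.25],[[0,6,0],[0,0,6.5],0.25],[[2,6,0],[0,0,6.5],0.25],[[1,5,0],[0,0,6.4],0.25],[[3,5,0],[0,0,6.5],0.25],[[3,5,0],[0,0,6.5],0.25],[[3,4,0],[0,0,6.5],0.25]]
[[[4,4,0],[0,0,6.4],0.25],[[5,3,-1],[0,0,6.5],0.25],[[5,3,0],[0,0,6.5],0.25],[[5,3,0],[0,0,6.4],0.25],[[5,2,0],[0,0,6.5],0.25],[[2.8,0.3,0.3],[0,0,6.5],0.25],[[2,0,0],[0,0,6.4],0.25],[[5,0,0],[0,0,6.4],0.25]]
[[[4,0,0],[0,0,6.4],0.25],[[5,-1,0],[0,0,6.3],0.25],[[4,-2,0],[0,0,6.4],0.25],[[4,-2,0],[0,0,6.4],0.25],[[4,-2,0],[0,0,6.4],0.25],[[3,-3,0],[0,0,6.4],0.25],[[3,-3,0],[0,0,6.4],0.25],[[3,-4,0],[0,0,6.3],0.25]]
[[[2,-3,0],[0,0,6.4],0.25],[[2,-5,0],[0,0,6.4],0.25],[[2,-4,0],[0,0,6.4],0.25],[[0.4,-2,0],[0,0,6.4],0.25]]
end [526.  58. 180.]
```

>>> arm_command:
  motion:
    - [[0, 3, 0], [0, 0, 6.5], 0.25]
    - [[0, 5, 0], [0, 0, 6.4], 0.25]
    - [[0, 6, 0], [0, 0, 6.5], 0.25]
    - [[2, 6, 0], [0, 0, 6.5], 0.25]
    - [[1, 5, 0], [0, 0, 6.4], 0.25]
    - [[3, 5, 0], [0, 0, 6.5], 0.25]
    - [[3, 5, 0], [0, 0, 6.5], 0.25]
    - [[3, 4, 0], [0, 0, 6.5], 0.25]

```text
time: 47.55
position: [0.514, -0.0305, 0.1743]
tool_rot: [-1.365, -2.828, 0.001]
ft_force: [-0.2, -0.5, 0.5]
grip_width: 0.717
```

>>> arm_command:
  motion:
    - [[4, 4, 0], [0, 0, 6.4], 0.25]
    - [[5, 3, 0], [0, 0, 6.5], 0.25]
    - [[5, 3, 0], [0, 0, 6.5], 0.25]
    - [[5, 3, 0], [0, 0, 6.4], 0.25]
    - [[5, 2, 0], [0, 0, 6.5], 0.25]
    - [[3, 0, 0], [0, 0, 6.5], 0.25]
    - [[2, 0, 0], [0, 0, 6.4], 0.25]
    - [[5, 0, 0], [0, 0, 6.4], 0.25]

```text
time: 48.22
position: [0.5172, 0.0069, 0.1743]
tool_rot: [-2.461, -1.951, 0.003]
ft_force: [-0.1, -0.5, 0.5]
grip_width: 0.744
```

>>> arm_command:
  motion:
    - [[4, 0, 0], [0, 0, 6.4], 0.25]
    - [[5, -1, 0], [0, 0, 6.3], 0.25]
    - [[4, -2, 0], [0, 0, 6.4], 0.25]
    - [[4, -2, 0], [0, 0, 6.4], 0.25]
    - [[4, -2, 0], [0, 0, 6.4], 0.25]
    - [[3, -3, 0], [0, 0, 6.4], 0.25]
    - [[3, -3, 0], [0, 0, 6.4], 0.25]
    - [[3, -4, 0], [0, 0, 6.3], 0.25]

```text
time: 48.88
position: [0.5209, 0.043, 0.1743]
tool_rot: [-3.062, -0.702, 0.003]
ft_force: [0.8, 0.2, -0.2]
grip_width: 0.75
```

>>> arm_command:
  motion:
    - [[2, -3, 0], [0, 0, 6.4], 0.25]
    - [[2, -5, 0], [0, 0, 6.4], 0.25]
    - [[2, -4, 0], [0, 0, 6.4], 0.25]
    - [[0, -2, 0], [0, 0, 6.4], 0.25]
    - [[0, 0, 0], [0, 0, 0], 0.25]
    - [[0, 0, 0], [0, 0, 0], 0.25]

```text
time: 49.38
position: [0.5224, 0.0582, 0.1748]
tool_rot: [3.141, 0.021, -0.003]
ft_force: [0.1, -0.3, 0.5]
grip_width: 0.751
```

```bash
python3 plan.py 526 58.5 90 0.6 0.25 28 / 526 58.5 49 0.6 0.25 22; python3 w.py w24.png blue_case
```

```text
t 49.38 p [522.4  58.2 174.8] xax [ 1.     0.013 -0.002] zax [-0.002 -0.    -1.   ] yaw 0.75 F [ 0.1 -0.3  0.5] g 65.3
8 rows
[[[0,0,11],[0,0,0],0.25],[[1,0,21],[0,0,0],0.25],[[1,0,21],[0,0,0],0.25],[[1,0,21],[0,0,0],0.25],[[0.7,-0.2,10.8],[0,0.1,0.2],0.25],[[0,0,14],[0,0,0],0.25],[[0,0,13],[0,0,0],0.25],[[0,-0.1,14],[0,0,0],0.25]]
end [526.   58.5  49. ]
t 49.38 p [522.4  58.2 174.8] xax [ 1.     0.013 -0.002] zax [-0.002 -0.    -1.   ] yaw 0.75 F [ 0.1 -0.3  0.5] g 65.3
blue_case 0.76 7627 bgr [224. 220. 199.] zmed 67.8 [array([536. ,  58.6]), array([122. ,  48.1]), np.float64(0.5)] z95 69.4
```

>>> arm_command:
  motion:
    - [[0, 0, 11], [0, 0, 0], 0.25]
    - [[1, 0, 21], [0, 0, 0], 0.25]
    - [[1, 0, 21], [0, 0, 0], 0.25]
    - [[1, 0, 21], [0, 0, 0], 0.25]
    - [[0, 0, 14], [0, 0, 0], 0.25]
    - [[0, 0, 14], [0, 0, 0], 0.25]
    - [[0, 0, 14], [0, 0, 0], 0.25]
    - [[0, 0, 10], [0, 0, 0], 0.25]

```text
time: 50.15
position: [0.5248, 0.0578, 0.0478]
tool_rot: [3.141, 0.016, -0.003]
ft_force: [0.2, -0.4, -1.0]
grip_width: 0.751
```

>>> arm_command:
  motion:
    - [[0, 0, 0], [0, 0, 0], 0.25]
    - [[0, 0, 0], [0, 0, 0], 0.6]
    - [[0, 0, 0], [0, 0, 0], 1]
    - [[0, 0, 0], [0, 0, 0], 1]
    - [[0, 0, 0], [0, 0, 0], 1]
    - [[0, 0, 0], [0, 0, 0], 1]
  force: 15

```text
time: 50.65
position: [0.5267, 0.0583, 0.0509]
tool_rot: [3.141, 0.015, 0.003]
ft_force: [0.5, 0.3, 2.0]
grip_width: 0.547
```

>>> arm_command:
  motion:
    - [[-3, 0, -1], [0, 0, 0], 1]
    - [[-8, 0, 0], [0, 0, 0], 1]
    - [[-14, 0, 0], [0, 0, 0], 1]
    - [[-14, 0, 0], [0, 0, 0], 1]
    - [[-12, 0, 0], [0, 0, 0], 1]
    - [[-6, 0, 0], [0, 0, 0], 1]
    - [[0, 0, 0], [0, 0, 0], 1]
    - [[0, 0, 0.5], [0, 0, 0], 1]

```text
time: 51.32
position: [0.4675, 0.0574, 0.0509]
tool_rot: [3.141, 0.015, -0.004]
ft_force: [-8.1, -0.1, 11.5]
grip_width: 0.548
```

>>> arm_command:
  motion:
    - [[0, 0, 0], [0, 0, 0], 0.4]
    - [[0, 0, 0], [0, 0, 0], 0.3]
    - [[0, 0, 0], [0, 0, 0], 0.3]
    - [[8, 0, 0], [0, 0, 0], 0.3]
    - [[8, 0, 0], [0, 0, 0], 0.3]
    - [[0, 0, 0], [0, 0, 0], 0.3]
    - [[0, 0, 0], [0, 0, 0], 0.3]

```text
time: 51.9
position: [0.4858, 0.0579, 0.0505]
tool_rot: [-3.141, -0.014, -0.0]
ft_force: [0.8, 0.2, 0.4]
grip_width: 0.701
```

```bash
python3 w.py w25.png blue_case
```

```text
t 51.90 p [485.8  57.9  50.5] xax [1.    0.009 0.   ] zax [ 0.  0. -1.] yaw 0.53 F [0.8 0.2 0.4] g 61.0
blue_case 0.82 23154 bgr [162. 197. 207.] zmed 68.1 [array([521.7,  58. ]), array([114.1,  48.4]), np.float64(0.6)] z95 73.2
```

View pics/w25.png

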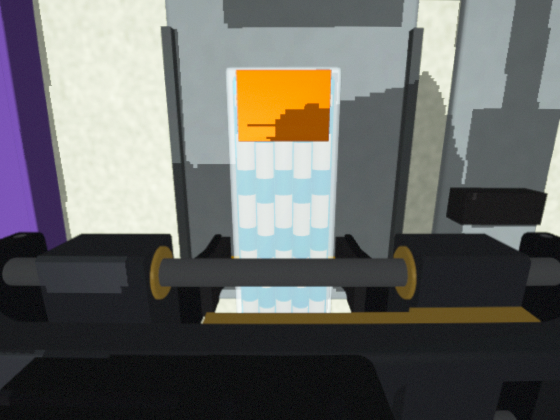

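>>> arm_command:
  motion:
    - [[0, 0, 0], [0, 0, 0], 0.6]
    - [[0, 0, 0], [0, 0, 0], 1]
    - [[0, 0, 0], [0, 0, 0], 1]
    - [[0, 0, 0], [0, 0, 0], 1]
    - [[0, 0, 0], [0, 0, 0], 1]
    - [[0, 0, -12], [0, 0, 0], 1]
    - [[0, 0, -22], [0, 0, 0], 1]
    - [[0, 0, -24], [0, 0, 0], 1]
  force: 22

```text
time: 52.67
position: [0.4833, 0.0577, 0.1084]
tool_rot: [-3.142, -0.015, 0.006]
ft_force: [0.8, -0.0, -2.6]
grip_width: 0.546
```

>>> arm_command:
  motion:
    - [[0, 0, -14], [0, 0, 0], 1]
    - [[-2, 0, -18], [0, 0, 0], 1]
    - [[-2, 0, -10], [0, 0, -4], 1]
    - [[0, 0, 0], [0, 0, -7], 1]
    - [[0, 0, 0], [0, 0, -7], 1]
    - [[0, 0, 0], [0, 0, -7], 1]
    - [[0, 0, 0], [0, 0, -7], 1]
    - [[0, 0, 0], [0, 0, -7], 1]

```text
time: 53.33
position: [0.4805, 0.0578, 0.1509]
tool_rot: [2.953, 1.072, -0.001]
ft_force: [0.2, -0.6, -3.5]
grip_width: 0.553
```

>>> arm_command:
  motion:
    - [[0, 0, 0], [0, 0, -7], 1]
    - [[0, 0, 0], [0, 0, -7], 1]
    - [[0, 0, 0], [0, 0, -7], 1]
    - [[0, 0, 0], [0, 0, -7], 1]
    - [[0, 0, 0], [0, 0, -7], 1]
    - [[0, 0, 0], [0, 0, -7], 1]
    - [[0, 0, 0], [0, 0, -7], 1]
    - [[0, 0, 0], [0, 0, -7], 1]

```text
time: 54.0
position: [0.4805, 0.0578, 0.1508]
tool_rot: [-2.104, -2.333, 0.001]
ft_force: [-1.1, -1.0, -2.0]
grip_width: 0.553
```

>>> arm_command:
  motion:
    - [[0, 0, 0], [0, 0, -7], 1]
    - [[0, 0, 0], [0, 0, -7], 1]
    - [[0, 0, 0], [0, 0, -7], 1]
    - [[0, 0, 0], [0, 0, -7], 1]
    - [[0, 0, 0], [0, 0, -7], 1]
    - [[0, 0, 0], [0, 0, -7], 1]
    - [[0, 0, 0], [0, 0, -7], 1]
    - [[0, 0, 0], [0, 0, -7], 1]

```text
time: 54.67
position: [0.4805, 0.0578, 0.1509]
tool_rot: [-0.763, -3.047, 0.001]
ft_force: [-0.3, -0.4, -3.6]
grip_width: 0.546
```

>>> arm_command:
  motion:
    - [[0, 0, 0], [0, 0, -7], 1]
    - [[0, 0, 0], [0, 0, -7], 1]
    - [[0, 0, 0], [0, 0, -7], 1]
    - [[0, 0, 0], [0, 0, -7], 1]
    - [[0, 0, 0], [0, 0, 0], 1]
    - [[0, 0, 0], [0, 0, 0], 1]

```text
time: 55.17
position: [0.4807, 0.0577, 0.1508]
tool_rot: [-0.018, -3.141, 0.0]
ft_force: [-1.7, -0.9, -3.2]
grip_width: 0.547
```

```bash
python3 plan.py 479 58 70 180.6 1 25 / 479 58 52 180.6 1 15
```

```text
t 55.17 p [480.7  57.7 150.8] xax [-1.     0.011  0.   ] zax [-0. -0. -1.] yaw 179.35 F [-1.7 -0.9 -3.2] g 47.6
7 rows
[[[0,0,10],[0,0,-0.3],1],[[1,0,20],[0,0,-0.2],1],[[0,0,20],[0,0,-0.3],1],[[0,0,21],[0,0,-0.2],1],[[0.7,0.3,9.8],[0,0,-0.3],1],[[0,0,9],[0,0,0],1],[[0,0,9],[0,0,0],1]]
end [479.  58.  52.]
```

>>> arm_command:
  motion:
    - [[0, 0, 10], [0, 0, -1.2], 1]
    - [[0, 0, 20], [0, 0, 0], 1]
    - [[0, 0, 20], [0, 0, 0], 1]
    - [[0, 0, 20], [0, 0, 0], 1]
    - [[0, 0, 14], [0, 0, 0], 1]
    - [[0, 0, 10], [0, 0, 0], 1]
    - [[0, 0, 4], [0, 0, 0], 1]
    - [[0, 0, 0], [0, 0, 0], 1]

```text
time: 55.83
position: [0.4804, 0.0578, 0.0518]
tool_rot: [0.02, -3.14, -0.0]
ft_force: [-0.6, 0.2, -1.9]
grip_width: 0.551
```

>>> arm_command:
  motion:
    - [[0, 0, 0.5], [0, 0, 0], 1]
    - [[-6, 0, 0], [0, 0, 0], 1]
    - [[-12, 0, 0], [0, 0, 0], 1]
    - [[-13, 0, 0], [0, 0, 0], 1]
    - [[-12, 0, 0], [0, 0, 0], 1]
    - [[-8, 0, 0], [0, 0, 0], 1]
    - [[-3, 0, 0], [0, 0, 0], 1]
    - [[0, 0, 0], [0, 0, 0], 1]

```text
time: 56.5
position: [0.5359, 0.0585, 0.0524]
tool_rot: [-0.02, 3.141, 0.0]
ft_force: [0.2, -0.4, -2.7]
grip_width: 0.551
```

>>> arm_command:
  motion:
    - [[-3, 0, 0], [0, 0, 0], 1]
    - [[0, 0, 0], [0, 0, 0], 1]
    - [[0, 0, 0], [0, 0, 0], 1]

```text
time: 56.75
position: [0.5376, 0.0585, 0.052]
tool_rot: [0.021, -3.141, 0.0]
ft_force: [-0.3, -0.1, -3.6]
grip_width: 0.549
```

>>> arm_command:
  motion:
    - [[-2, 0, 0], [0, 0, 0], 1]
    - [[0, 0, 0], [0, 0, 0], 1]
    - [[0, 0, 0], [0, 0, 0], 1]

```text
time: 57.0
position: [0.5399, 0.0585, 0.0521]
tool_rot: [-0.02, 3.142, -0.0]
ft_force: [-0.0, -0.6, -2.9]
grip_width: 0.553
```

>>> arm_command:
  motion:
    - [[-2, 0, 0], [0, 0, 0], 1]
    - [[0, 0, 0], [0, 0, 0], 1]
    - [[0, 0, 0], [0, 0, 0], 1]

```text
time: 57.25
position: [0.5421, 0.0585, 0.052]
tool_rot: [-0.02, 3.141, -0.0]
ft_force: [-0.1, 0.0, -2.5]
grip_width: 0.552
```

>>> arm_command:
  motion:
    - [[-2, 0, 0], [0, 0, 0], 1]
    - [[0, 0, 0], [0, 0, 0], 1]
    - [[0, 0, 0], [0, 0, 0], 1]

```text
time: 57.5
position: [0.5441, 0.0586, 0.052]
tool_rot: [-0.02, 3.142, -0.0]
ft_force: [0.3, -0.1, -3.2]
grip_width: 0.551
```

>>> arm_command:
  motion:
    - [[-2, 0, 0], [0, 0, 0], 1]
    - [[0, 0, 0], [0, 0, 0], 1]
    - [[0, 0, 0], [0, 0, 0], 1]

```text
time: 57.75
position: [0.5449, 0.0586, 0.0515]
tool_rot: [0.02, -3.139, 0.0]
ft_force: [-2.0, -0.8, -3.3]
grip_width: 0.553
```

Contact again at ~545. Set down, release, to the pedal.

>>> arm_command:
  motion:
    - [[0, 0, 1.5], [0, 0, 0], 1]
    - [[0, 0, 0], [0, 0, 0], 1]
    - [[0, 0, 0], [0, 0, 0], 0.35]
    - [[0, 0, 0], [0, 0, 0], 0.25]
    - [[0, 0, 0], [0, 0, 0], 0.25]
    - [[0, 0, -10], [0, 0, 0], 0.25]
    - [[0, 0, -18], [0, 0, 0], 0.25]
    - [[1, 0, -20], [0, 0, 0], 0.25]

```text
time: 58.42
position: [0.5449, 0.0586, 0.0992]
tool_rot: [0.021, -3.141, -0.0]
ft_force: [-0.0, -0.7, 0.9]
grip_width: 0.749
```

>>> arm_command:
  motion:
    - [[1, 0, -13], [0, 0, 0], 0.25]
    - [[3, -1, -25], [0, 0, 0], 0.25]
    - [[3, 0, -26], [0, 0, 0], 0.25]
    - [[2, -1, -12], [0, 0, 0], 0.25]
    - [[3, -16, 0], [0, 0, 0], 1]
    - [[7, -32, 0], [0, 0, 0], 1]
    - [[6, -32, 0], [0, 0, 0], 1]
    - [[7, -33, 0], [0, 0, 0], 1]

```text
time: 59.08
position: [0.5143, -0.0577, 0.1748]
tool_rot: [-0.023, 3.14, -0.001]
ft_force: [0.2, -0.1, -0.6]
grip_width: 0.531
```

>>> arm_command:
  motion:
    - [[2, -16, 0], [0, 0, 0], 1]
    - [[0, 0, 15], [0, 0, 0], 1]
    - [[0, 0, 15], [0, 0, 0], 1]
    - [[0, 0, 5], [0, 0, 0], 1]
    - [[0, 0, 0], [0, 0, 0], 1]

```text
time: 59.5
position: [0.5115, -0.0727, 0.1382]
tool_rot: [0.021, -3.139, -0.001]
ft_force: [-0.2, 0.2, 0.4]
grip_width: 0.153
```

```bash
python3 -c "
from h import *
show()
im,d,T=grab('side','d26.png')
cv2.imwrite('pics/d26z.png',cv2.resize(im[140:290,140:340],None,fx=3.9,fy=3.9))
show()"
```

```text
t 59.50 p [511.5 -72.7 138.2] xax [-1.    -0.013  0.003] zax [-0.003  0.001 -1.   ] yaw -179.25 F [-0.2  0.2  0.4] g 13.3
t 59.55 p [512.3 -72.6 139.2] xax [-1.    -0.014  0.001] zax [-0.001  0.    -1.   ] yaw -179.22 F [0.7 0.1 0.2] g 9.2
```

View pics/d26z.png

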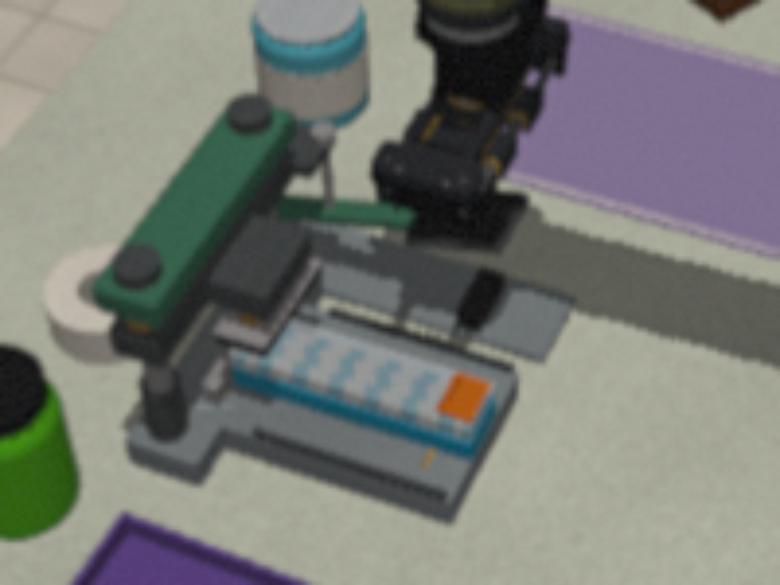

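>>> arm_command:
  motion:
    - [[0, 0, 8], [0, 0, 0], 1]
    - [[0, 0, 12], [0, 0, 0], 1]
    - [[0, 0, 12], [0, 0, 0], 1]
    - [[0, 0, 12], [0, 0, 0], 1]
    - [[0, 0, 12], [0, 0, 0], 1]
    - [[1, 0, 10], [0, 0, 0], 1]
    - [[1, 0, 8], [0, 0, 0], 1]
    - [[0, 0, 6], [0, 0, 0], 1]

```text
time: 60.22
position: [0.5094, -0.0729, 0.0596]
tool_rot: [0.021, -3.138, 0.001]
ft_force: [-8.2, -0.2, 14.0]
grip_width: 0.009
```

>>> arm_command:
  motion:
    - [[0, 0, 3], [0, 0, 0], 1]
    - [[0, 0, 2], [0, 0, 0], 1]
    - [[0, 0, 0], [0, 0, 0], 1]
    - [[0, 0, 0], [0, 0, 0], 1]

```text
time: 60.55
position: [0.5095, -0.073, 0.0586]
tool_rot: [0.021, -3.137, 0.003]
ft_force: [-16.7, 1.0, 39.0]
grip_width: 0.003
```

>>> arm_command:
  motion:
    - [[0, 0, -8], [0, 0, 0], 1]
    - [[0, 0, -14], [0, 0, 0], 1]
    - [[0, 0, -18], [0, 0, 0], 1]
    - [[0, 0, -20], [0, 0, 0], 1]
    - [[0, 0, -24], [0, 0, 0], 1]
    - [[0, 0, -24], [0, 0, 0], 0.8]
    - [[0, 0, -16], [0, 0, 0], 0.25]
    - [[0, 0, 0], [0, 0, 0], 0.25]

```text
time: 61.22
position: [0.5131, -0.0729, 0.1819]
tool_rot: [-0.021, 3.135, -0.003]
ft_force: [0.9, -0.0, 0.0]
grip_width: 0.154
```

>>> arm_command:
  motion:
    - [[-4, 16, 1], [0, 0, 0], 0.25]
    - [[-7, 33, 1], [0, 0, 0], 0.25]
    - [[-7, 33, 2], [0, 0, 0], 0.25]
    - [[-7, 33, 1], [0, 0, 0], 0.25]
    - [[-4, 16, 1], [0, 0, 0], 0.25]
    - [[0, 0, 12], [0, 0, 0], 0.25]
    - [[0, 0, 25], [0, 0, 0], 0.25]
    - [[0, 0, 20], [0, 0, 0], 0.25]

```text
time: 61.88
position: [0.5373, 0.0581, 0.113]
tool_rot: [0.021, -3.141, 0.001]
ft_force: [-0.1, 0.3, -0.1]
grip_width: 0.72
```

```bash
python3 plan.py 540 58.5 100 180.6 0.25 28 / 540 58.5 50 180.6 0.25 20
python3 -c "
from h import *
im,d,T=grab('side','d27.png')
cv2.imwrite('pics/d27z.png',cv2.resize(im[140:290,140:340],None,fx=3.9,fy=3.9))"
```

```text
t 61.88 p [537.3  58.1 113. ] xax [-1.    -0.014  0.001] zax [-0.001 -0.001 -1.   ] yaw -179.22 F [-0.1  0.3 -0.1] g 62.7
5 rows
[[[-2.7,0.4,13],[0,-0.1,0.2],0.25],[[0,0,8],[0,0,0],0.25],[[0,0,17],[0,0,0],0.25],[[0,0,17],[0,0,0],0.25],[[0,0.1,8],[0,0,0],0.25]]
end [540.   58.5  50. ]
```

View pics/d27z.png

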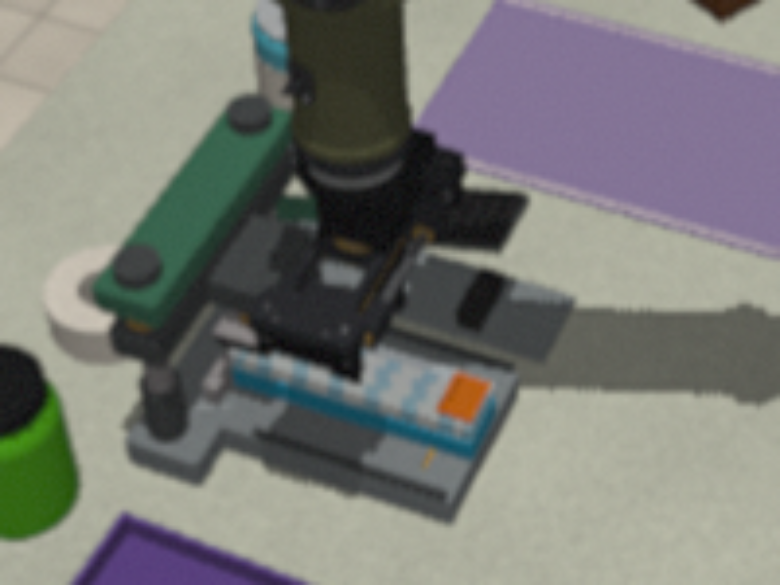

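>>> arm_command:
  motion:
    - [[-3, 0, 13], [0, 0, 0], 0.25]
    - [[0, 0, 12], [0, 0, 0], 0.25]
    - [[0, 0, 17], [0, 0, 0], 0.25]
    - [[0, 0, 15], [0, 0, 0], 0.25]
    - [[0, 0, 8], [0, 0, 0], 0.25]
    - [[0, 0, 0], [0, 0, 0], 0.4]
    - [[0, 0, 0], [0, 0, 0], 0.6]
    - [[0, 0, 0], [0, 0, 0], 1]
  force: 22

```text
time: 62.6
position: [0.5418, 0.0586, 0.0514]
tool_rot: [-0.02, 3.14, 0.0]
ft_force: [-1.0, -0.3, -0.5]
grip_width: 0.603
```

>>> arm_command:
  motion:
    - [[0, 0, 0], [0, 0, 0], 1]
    - [[0, 0, 0], [0, 0, 0], 1]
    - [[0, 0, 0], [0, 0, 0], 1]

```text
time: 62.85
position: [0.5419, 0.0586, 0.0516]
tool_rot: [-0.02, 3.139, -0.0]
ft_force: [-0.0, 0.1, 2.7]
grip_width: 0.553
```

>>> arm_command:
  motion:
    - [[3, 0, -1], [0, 0, 0], 1]
    - [[10, 0, -1], [0, 0, 0], 1]
    - [[16, 0, 0], [0, 0, 0], 1]
    - [[16, 0, 0], [0, 0, 0], 1]
    - [[16, 0, 0], [0, 0, 0], 1]
    - [[6, 0, -10], [0, 0, 0], 1]
    - [[0, 0, -22], [0, 0, 0], 1]
    - [[0, 0, -24], [0, 0, 0], 1]

```text
time: 63.52
position: [0.4704, 0.0574, 0.1073]
tool_rot: [0.021, -3.136, 0.001]
ft_force: [0.6, 0.6, -2.9]
grip_width: 0.547
```

```bash
python3 plan.py 473 70 140 180 1 28 / 530 333 140 88.3 1 30 / 530 333 60 88.3 1 25
python3 -c "
from h import *
im,d,T=grab('side','d28.png')
cv2.imwrite('pics/d28z.png',cv2.resize(im[140:290,140:340],None,fx=3.9,fy=3.9))"
```

```text
t 63.52 p [470.4  57.4 107.3] xax [-1.    -0.013  0.005] zax [-0.005 -0.001 -1.   ] yaw -179.23 F [ 0.6  0.6 -2.9] g 47.6
21 rows
[[[-1,6,-16],[0,-0.3,0.4],1],[[-1.6,6.6,-16.7],[0,0,0.4],1],[[-2,10,0],[0,0,6.5],1],[[-2,21,0],[0,0,6.6],1],[[0,20,0],[0,0,6.5],1],[[3,21,0],[0,0,6.6],1],[[5,20,0],[0,0,6.5],1],[[7,20,0],[0,0,6.6],1]]
[[[9,18,0],[0,0,6.5],1],[[12,17,0],[0,0,6.6],1],[[13,16,0],[0,0,6.5],1],[[15,14,0],[0,0,6.6],1],[[17,12,0],[0,0,6.5],1],[[18,11,0],[0,0,6.6],1],[[19,8,0],[0,0,6.5],1],[[9.7,3.3,-0.2],[0,0,6.6],1]]
[[[0,0,10],[0,0,0],1],[[0,0,20],[0,0,0],1],[[0,0,20],[0,0,0],1],[[0,0,20],[0,0,0],1],[[0.1,0,10],[0,0,0],1]]
end [530. 333.  60.]
```

View pics/d28z.png

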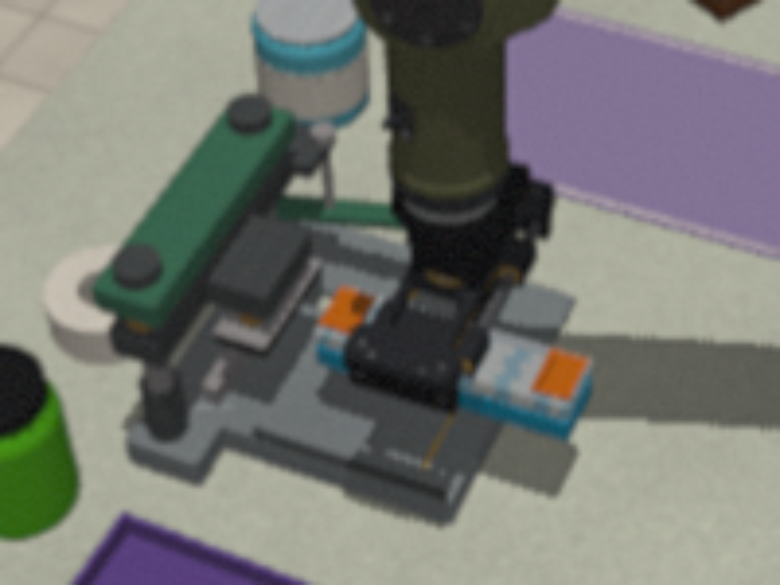

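>>> arm_command:
  motion:
    - [[-1, 6, -16], [0, 0, 0.5], 1]
    - [[-2, 7, -17], [0, 0, 0.5], 1]
    - [[-2, 10, 0], [0, 0, 6.5], 1]
    - [[-2, 21, 0], [0, 0, 6.6], 1]
    - [[0, 20, 0], [0, 0, 6.5], 1]
    - [[3, 21, 0], [0, 0, 6.6], 1]
    - [[5, 20, 0], [0, 0, 6.5], 1]
    - [[7, 20, 0], [0, 0, 6.6], 1]

```text
time: 64.23
position: [0.5004, 0.1826, 0.1406]
tool_rot: [-1.071, -2.952, 0.003]
ft_force: [0.0, -0.4, -2.8]
grip_width: 0.549
```

>>> arm_command:
  motion:
    - [[9, 18, 0], [0, 0, 6.5], 1]
    - [[12, 17, 0], [0, 0, 6.6], 1]
    - [[13, 16, 0], [0, 0, 6.5], 1]
    - [[15, 14, 0], [0, 0, 6.6], 1]
    - [[17, 12, 0], [0, 0, 6.5], 1]
    - [[18, 11, 0], [0, 0, 6.6], 1]
    - [[19, 8, 0], [0, 0, 6.5], 1]
    - [[10, 3, 0], [0, 0, 6.6], 1]

```text
time: 64.9
position: [0.5329, 0.3363, 0.1403]
tool_rot: [-2.261, -2.178, 0.001]
ft_force: [-1.2, 0.2, -1.8]
grip_width: 0.547
```

>>> arm_command:
  motion:
    - [[0, 0, 10], [0, 0, 0], 1]
    - [[0, 0, 20], [0, 0, 0], 1]
    - [[0, 0, 20], [0, 0, 0], 1]
    - [[0, 0, 10], [0, 0, 0], 1]
    - [[0, 0, 0], [0, 0, 0], 1]
    - [[0, 0, 0], [0, 0, 0], 1]

```text
time: 65.4
position: [0.534, 0.3325, 0.0806]
tool_rot: [-2.258, -2.184, 0.004]
ft_force: [0.3, -1.0, -3.1]
grip_width: 0.543
```

```bash
python3 plan.py 530 333 32 88.3 1 20;python3 -c "
from h import *
im,d,T=grab('side','d29.png'); grab('scene','s29.png')
cv2.imwrite('pics/d29z.png',cv2.resize(im[230:420,80:330],None,fx=3.1,fy=3.1))"
```

```text
t 65.40 p [534.  332.5  80.6] xax [ 0.033  0.999 -0.002] zax [-0.002 -0.001 -1.   ] yaw 88.09 F [ 0.3 -1.  -3.1] g 47.2
4 rows
[[[0,-1,8],[-0.1,0.1,-0.1],1],[[0,-1,16],[0,0,0],1],[[0,-1,17],[0,0,-0.1],1],[[0.4,-1,7.6],[0,0,0],1]]
end [530. 333.  32.]
```

View pics/d29z.png

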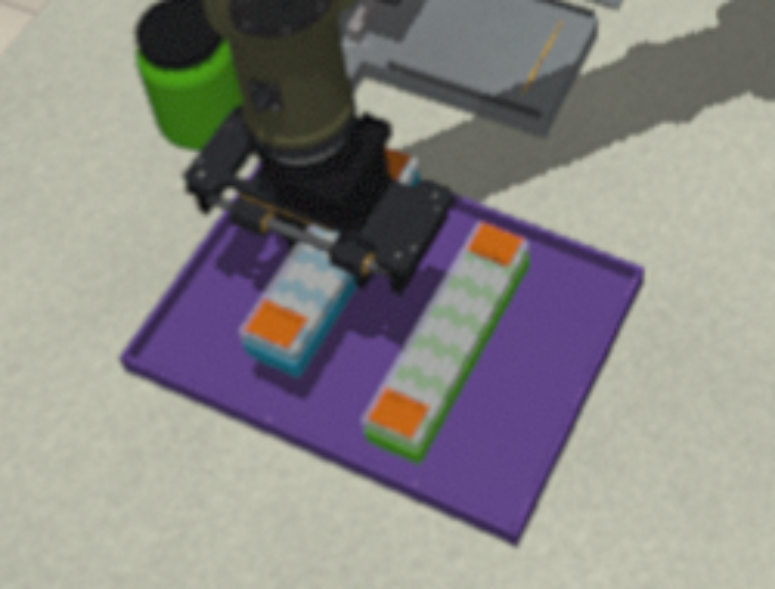

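>>> arm_command:
  motion:
    - [[0, -1, 8], [0, 0, 0], 1]
    - [[0, -1, 16], [0, 0, 0], 1]
    - [[0, -1, 14], [0, 0, 0], 1]
    - [[0, 0, 8], [0, 0, 0], 1]
    - [[0, 0, 4], [0, 0, 0], 1]
    - [[0, 0, 0], [0, 0, 0], 1]
    - [[0, 0, 0], [0, 0, 0], 1]

```text
time: 66.08
position: [0.5318, 0.334, 0.0316]
tool_rot: [-2.259, -2.183, -0.0]
ft_force: [0.0, -0.3, -2.7]
grip_width: 0.549
```

>>> arm_command:
  motion:
    - [[0, 0, 1], [0, 0, 0], 1]
    - [[0, 0, 0], [0, 0, 0], 1]
    - [[0, 0, 0], [0, 0, 0], 1]

```text
time: 66.33
position: [0.532, 0.334, 0.0311]
tool_rot: [2.259, 2.183, 0.001]
ft_force: [-0.2, -0.9, -3.4]
grip_width: 0.55
```

>>> arm_command:
  motion:
    - [[0, 0, 2], [0, 0, 0], 1]
    - [[0, 0, 1], [0, 0, 0], 1]
    - [[0, 0, 1], [0, 0, 0], 1]
    - [[0, 0, 0], [0, 0, 0], 1]

```text
time: 66.67
position: [0.5317, 0.3338, 0.0267]
tool_rot: [2.259, 2.183, -0.0]
ft_force: [-0.6, -0.2, -1.4]
grip_width: 0.55
```

>>> arm_command:
  motion:
    - [[0, 0, 1], [0, 0, 0], 1]
    - [[0, 0, 0], [0, 0, 0], 1]
    - [[0, 0, 0], [0, 0, 0], 1]

```text
time: 66.92
position: [0.5317, 0.3338, 0.0266]
tool_rot: [2.259, 2.183, -0.0]
ft_force: [-2.4, -1.2, 4.6]
grip_width: 0.548
```

>>> arm_command:
  motion:
    - [[0, 0, 0], [0, 0, 0], 0.4]
    - [[0, 0, 0], [0, 0, 0], 0.2]
    - [[0, 0, 0], [0, 0, 0], 0.2]
    - [[0, 0, -10], [0, 0, 0], 0.2]
    - [[0, 0, -25], [0, 0, 0], 0.2]
    - [[0, 0, -35], [0, 0, 0], 0.2]
    - [[0, 0, -35], [0, 0, 0], 0.2]
    - [[0, 0, -35], [0, 0, 0], 0.2]

```text
time: 67.58
position: [0.5314, 0.3339, 0.1676]
tool_rot: [-2.259, -2.184, -0.0]
ft_force: [0.8, 0.7, 0.0]
grip_width: 0.798
```

>>> arm_command:
  motion:
    - [[-15, -15, -20], [0, 0, 0], 0.2]
    - [[-30, -15, -20], [0, 0, 0], 0.2]
    - [[-35, -10, -15], [0, 0, 0], 0.2]
    - [[-35, 0, 0], [0, 0, 0], 0.2]
    - [[-35, 0, 0], [0, 0, 0], 0.2]
    - [[-35, 0, 0], [0, 0, 0], 0.2]
    - [[-35, 0, 0], [0, 0, 0], 0.2]
    - [[-20, 0, 0], [0, 0, 0], 0.2]

```text
time: 68.25
position: [0.4834, 0.0909, 0.2214]
tool_rot: [2.262, 2.177, -0.001]
ft_force: [0.0, -0.5, -0.8]
grip_width: 0.797
```

```bash
python3 -c "
from h import *
show()
for n in ['side','scene']:
    im,d,T=grab(n,n+'30.png'); P=cloud(n,d,T)
    X,Y,Z=P[...,0],P[...,1],P[...,2]
    for nm,x0 in(('green',.434),('blue',.532)):
        m=(abs(X-x0)<.04)&(Y>.22)&(Y<.45)&(Z>.036)&(Z<.07); q=P[m]*1000
        print(n,nm,cv2.minAreaRect(q[:,:2].astype(np.float32)), np.percentile(q[:,2],[2,50,95,99.5]).round(1))
    pl=(X>.47)&(X<.57)&(Y<-.045)&(Y>-.1)&(Z>.03)&(Z<.14); print('plate z',np.percentile(P[pl][:,2]*1000,[10,50,90]).round(0))
    for t in ['candy_jar','label_roll','gum_tub']:
        for o in models.search_frame(n,t)[:1]: print(t,((T[:3,:3]@o['location']+T[:3,3])*1000).round())
"
```

```text
t 68.25 p [483.4  90.9 221.4] xax [ 0.038  0.999 -0.002] zax [ 0.001 -0.002 -1.   ] yaw 87.81 F [ 0.  -0.5 -0.8] g 69.3
side green ((433.7136535644531, 337.11614990234375), (191.28094482421875, 50.14697265625), 88.16817474365234) [38.8 45.7 50.6 53. ]
side blue ((530.1124877929688, 332.80535888671875), (190.48291015625, 51.63451385498047), 87.54769897460938) [38.1 45.6 50.7 53.3]
plate z [ 87. 104. 108.]
candy_jar [722. 227. 101.]
label_roll [784.  72.  39.]
gum_tub [ 736. -217.   97.]
scene green ((433.4794616699219, 337.1944580078125), (191.78651428222656, 51.58747863769531), 87.46553802490234) [37.3 43.4 48.  49.8]
scene blue ((530.3244018554688, 333.1947937011719), (191.2935791015625, 50.57752227783203), 88.267822265625) [38.1 43.4 47.9 49.9]
plate z [ 92. 105. 115.]
candy_jar [751. 239.  96.]
label_roll [772.  59.  39.]
gum_tub [ 743. -214.   74.]
```

View pics/side30.png

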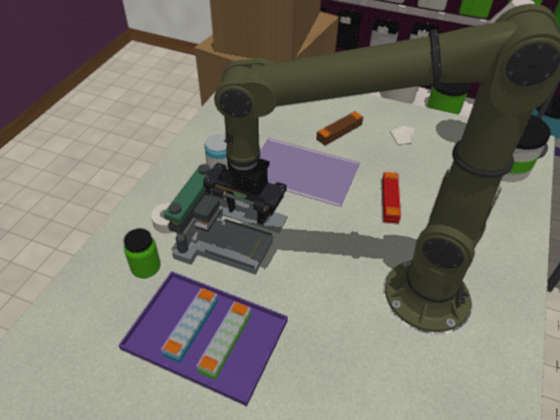

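View pics/scene30.png

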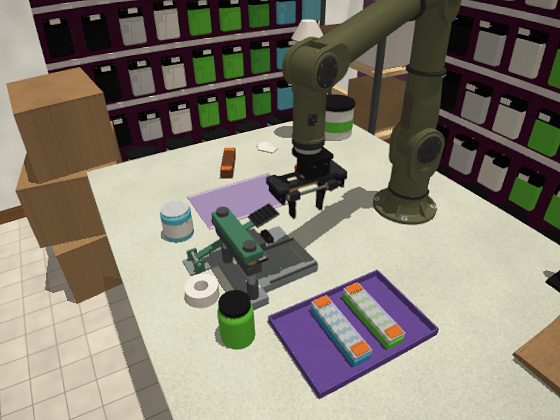

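```bash
cat > tab.py <<'E'
from h import *
import sys
show()
for n in sys.argv[1:]:
    im,d,T=grab(n,n+'31.png'); P=cloud(n,d,T)*1000
    hsv=cv2.cvtColor(im,cv2.COLOR_BGR2HSV)
    org=(hsv[...,0]>5)&(hsv[...,0]<20)&(hsv[...,1]>180)
    org=cv2.erode(org.astype(np.uint8),np.ones((3,3)))>0
    for nm,x0,yc in(('green',434,337),('blue',530,333)):
      for s in(1,-1):
        m=org&(abs(P[...,0]-x0)<35)&(abs(P[...,1]-yc-s*82)<30)
        q=P[m]
        if len(q)<12: print(n,nm,s,len(q));continue
        A=np.c_[q[:,1]-yc,q[:,0]-x0,np.ones(len(q))]; c,*_=np.linalg.lstsq(A,q[:,2],rcond=None)
        lid=(abs(P[...,0]-x0)<18)&(abs(P[...,1]-yc)<45)&(P[...,2]>35); l=P[lid]
        B=np.c_[l[:,1]-yc,l[:,0]-x0,np.ones(len(l))]; cl,*_=np.linalg.lstsq(B,l[:,2],rcond=None)
        print(n,nm,s,len(q),'tab slope along y',(-s*c[0]).round(3),'lid',(-s*cl[0]).round(3),'height over lid',(np.median(q[:,2])-cl[2]).round(1))
E
python3 tab.py side scene
```

```text
t 68.65 p [483.4  97.1 220.7] xax [0.031 1.    0.   ] zax [ 0.  0. -1.] yaw 88.21 F [-0.2  0.5 -0.7] g 69.6
side green 1 86 tab slope along y -0.01 lid -0.007 height over lid 3.7
side green -1 68 tab slope along y 0.194 lid 0.007 height over lid 3.2
side blue 1 74 tab slope along y -0.076 lid -0.004 height over lid 4.0
side blue -1 57 tab slope along y 0.145 lid 0.004 height over lid 3.4
scene green 1 81 tab slope along y 0.03 lid -0.009 height over lid 3.8
scene green -1 61 tab slope along y 0.06 lid 0.009 height over lid 3.9
scene blue 1 96 tab slope along y -0.034 lid -0.006 height over lid 3.7
scene blue -1 67 tab slope along y 0.107 lid 0.006 height over lid 3.6
```

>>> arm_command:
  motion:
    - [[20, 0, 0], [0, 0, 0], 0.2]
    - [[35, 0, 0], [0, 0, 0], 0.2]
    - [[35, 0, 0], [0, 0, 0], 0.2]
    - [[20, 0, 0], [0, 0, 0], 0.2]
    - [[0, 0, 0], [0, 0, 0], 0.2]
    - [[0, 0, 0], [0, 0, 0], 0.2]
    - [[0, 0, 0], [0, 0, 0], 0.2]

```text
time: 69.33
position: [0.4873, 0.2045, 0.2202]
tool_rot: [2.259, 2.183, -0.002]
ft_force: [-0.1, -0.6, 0.4]
grip_width: 0.803
```

```bash
python3 tab.py wrist
```

```text
t 69.33 p [487.3 204.5 220.2] xax [ 0.034  0.999 -0.001] zax [-0.001 -0.001 -1.   ] yaw 88.04 F [-0.1 -0.6  0.4] g 69.9
wrist green 1 0
wrist green -1 213 tab slope along y 0.065 lid 0.001 height over lid 3.7
wrist blue 1 0
wrist blue -1 754 tab slope along y 0.05 lid 0.001 height over lid 3.5
```

View pics/wrist31.png

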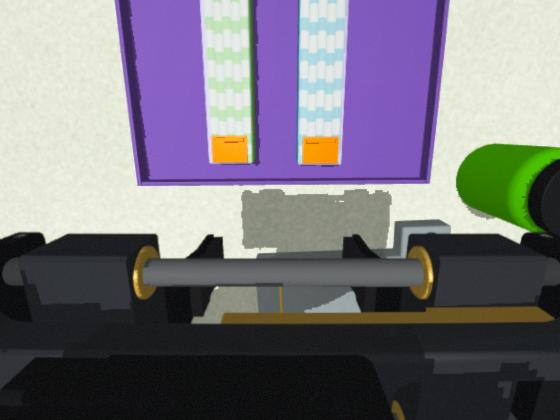

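>>> arm_command:
  motion:
    - [[20, 0, 0], [0, 0, 0], 0.2]
    - [[35, 0, 0], [0, 0, 0], 0.2]
    - [[35, 0, 0], [0, 0, 0], 0.2]
    - [[35, 0, 0], [0, 0, 0], 0.2]
    - [[20, 0, 0], [0, 0, 0], 0.2]
    - [[0, 0, 0], [0, 0, 0], 0.2]
    - [[0, 0, 0], [0, 0, 0], 0.2]
    - [[0, 0, 0], [0, 0, 0], 0.2]

```text
time: 70.05
position: [0.4931, 0.3479, 0.2202]
tool_rot: [2.261, 2.179, -0.002]
ft_force: [0.2, 0.5, -1.4]
grip_width: 0.798
```

```bash
python3 tab.py wrist
```

```text
t 70.05 p [493.1 347.9 220.2] xax [ 0.037  0.999 -0.002] zax [ 0.    -0.002 -1.   ] yaw 87.9 F [ 0.2  0.5 -1.4] g 69.4
wrist green 1 724 tab slope along y 0.056 lid -4.212 height over lid -69.3
wrist green -1 0
wrist blue 1 764 tab slope along y 0.051 lid -2.712 height over lid -151.6
wrist blue -1 0
```

```bash
python3 -c "
from bench import ctrl
print(ctrl.close_job())"
```

```text
the job is handed in; nothing more can be done
None
```

I closed both cases on the mat, green and blue, and laid them side by side in the purple tray. There was no black case to be seen in any picture. I handed the job in at about 70 s of the 210 s allowed; no verdict is reported back.

**What the last checks showed:**

| Check | Reading |
|---|---|
| Tray position, x / y from its middle | Green about -56 / +1 mm, blue about +40 / 0 mm (limits 145 / 30 mm) |
| Resting height | Lid tops at about 43–46 mm, as expected for a case flat on the tray floor |
| Tabs | Wrist-camera slopes 0.05 to 0.065 rad on all four (limit 0.12) |
| Pedal | Back up, plate at about 105 mm |
| Jar, label roll and tub | Found where they were at the start, within the measuring error; brown and red look-alikes not touched |
| Gripper | Open, well clear above the tray |

**Disagreements:**
- **Tabs:** The side and scene cameras gave noisy tab slopes from few pixels. Two side-camera values were 0.145 and 0.19 rad, over the limit. I trusted the closer wrist view, which agrees with the tab heights of 3 to 4 mm above the lid.
- **Pedal force:** One pedal press peaked at about 68 N along the vertical at the wrist, below the 120 N limit. I made the later presses softer, at about 40 N.

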